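# Free a jammed loader tray and load gauged sleeves

## Robot

A 7-joint arm with a two-finger parallel gripper is mounted at the origin on the work surface. World frame = base frame: x ahead of the robot, y to its left, z up, the work surface at z = 0. Lengths are in m, angles in rad, forces in N, time in s.
With the tool pointing down it reaches from about 0.4 to 0.85 m from the base axis. Payload 4.5 kg.
Tool frame: the origin (TCP) lies at the very end of the fingers, on their centre line; the grasp point (between the pads) lies 19 mm behind it; x points along the fingers, y is the direction in which the jaws open and shut, and the axes are right-handed (so a half turn about x gives the same grasp; the last joint's range is limited). The gripper opens to 88 mm and grips with 3 to 60 N. Pads are 18 mm wide; open, the fingers measure 123 mm over their backs; the gripper's body (75 mm by 187 mm) begins 45 mm behind the grasp point.
Start: joints at [-1.169, 0.689, -0.195, 1.565, 0.157, 0.902, -0.215], TCP at [0.225, 0.583, 0.239] pointing down, gripper open.
Joint ranges: [-3.01, 3.01], [-0.46, 2.08], [-1.47, 1.51], [0.13, 2.56], [-1, 4.14], [0.04, 2.09], [-2.66, 2.66]. Speed limits (rad/s): [2.57, 2.57, 3.14, 3.14, 3.14, 3.14, 3.14].

## Interface

Orientations are given as a rotation vector (axis times angle).
In Python, from plant import r gives the robot as it stands. The module is installed in compiled form; this text tells all that it offers.
- The arm moves only by the tool carry_out, never from a script. Its argument "steps" is a list of rows, each an object with "turn": the turn, a rotation vector about the world's x, y, z in degrees, a list of three; "slide": the shift along the world's x, y, z in m, a list of three; "gripper": the finger opening in m, from 0 to 0.0881. A call has 1 to 10 rows; each row shifts and turns the commanded pose from where the row before left it; what a row does not reach is not made up. A row lasts 1/12 s, in which the tool goes at most 41.7 mm and 7.16 degrees, less where a joint would pass 70% of its speed; a pose out of reach is approached as far as the arm can. A call with a gripper value outside its range is refused whole. The fingers move at their own pace and stop on an object; the grip force is fixed at half the most. Time passes only in rows, so rows that do not move let the fingers close. It gives the time, the measured TCP pose, the force and the opening at its end, in the units of the state.
- r.observe(): the state, without advancing time (a new reading comes with each control period).
- r.read_camera(name): name is "scene" or "top" or "wrist"; returns a dict with "image" (480x640x3 uint8, red, green, blue), "camera_matrix" (3x3 intrinsics, pixels), "view" (4x4, takes a point from world to camera coordinates); the wrist camera has in their place "mount" (4x4, takes a point from camera to tool coordinates, whose origin is the TCP and whose axes are the tool frame's). Camera axes: x right, y down, z forward; pixel columns grow to the right and rows downward; lengths in m; the calibration is good to about 2 mm. A picture is of the moment at which its call begins: read the wrist's pose just before it. There is no depth.
- r.job_done(): hands the job in, once; it reports no verdict.
Trained networks look in a picture, given as the dict that the camera call returned (one of the last four; its "shot" number tells which), for a name from the list of things; names that differ only in an ending like _2 or _b are one class to them, and where a whole thing is asked for, a point or a joint stands for the part that bears it (a point fixed in the world has none). Each returns a list of dicts, best first, with "p" (0 to 1); they miss things now and then, are a little off and sometimes report something else, mostly with a low value. They report only what shows in the picture. A call takes as long as a camera call. They do not tell look-alikes from the thing itself.
- r.spot_in(picture, target): "rect" ([centre column, centre row, width, height] in pixels, round what is visible of it).
- r.cut_out(picture, target): "mask" (480x640 bool, what is visible of it) and "rect" ([centre column, centre row, width, height] in pixels, round what is visible of it).
The state is a dict: "time_s": time; "joint_positions": joint angles; "joint_vel": joint speeds; "joint_efforts": joint torques, N m; "ee_pos": TCP position; "eef_rot": TCP orientation; "wrist_force": force on the tool from outside, world axes, zero at the start; "ft_torque": the same for the moment, N m; "grip_width": finger opening in m.
Only numpy, scipy, OpenCV 4.12 (cv2) and the standard library are available. Lean on these libraries where they do the work, as an engineer would, in place of code of your own. Each camera call takes 0.05 s, during which the arm holds its last target.

## Task

The tube loader's tray is latched shut: take the release pin from its stand, push it down through the small access hole in the loader's lid until the tray springs out, and put the pin back upright in its stand. With the tray out, try each tube sleeve on the gauge post: put those that slide all the way down into the tray and those that jam part-way into the grey reject bin. Finally push the tray home until it latches shut, and leave the other things on the bench undisturbed.

Things in the scene. Friction and masses are not known exactly. Their poses are not given: they have to be found in the camera images.
- loader: white tube loader fixed to the bench, 260 mm deep (its x), 220 mm wide (its y), lid top 92 mm above the bench, with a hood 45 mm high on the rear 55 mm of the lid; origin at the centre of its underside; its front, where the tray comes out, faces its -x, z up. Its x axis points roughly to the robot's left
- access_hole (a point): centre of the round 14 mm access hole in the loader's lid, at lid-top height, right above the loader's origin; axes as the loader's. Under it, 22 mm below the lid top, lies the 30 mm black pad of the hidden latch pawl
- pawl (a joint): hidden sprung latch pawl, 0 at rest, grows as its pad is pressed straight down, stop at 0.014 m; the tray is released at about 0.010 m or a little before; takes 3 N to start and about 8 N to press right down; springs back when let go
- tray (a joint): the loader's tray: 0 latched shut, grows as it comes out along the loader's -x, 0.115 m fully out. A spring drives it out (6 N when shut, 3 N when out). To shut it, push its front panel in to about -0.005 m (stop at -0.007) against a force that grows from 4 N to about 13 N as it rides over the pawl; it then latches and rests at 0
- tray_floor (a point): centre of the tray's inner floor, moves with the tray, axes as the loader's; inside 108 mm (x) by 186 mm (y); side and rear walls stand 34 mm above this floor, the front panel 46 mm; the tray runs in under the lid, the opening being 52 mm high above this floor
- tray_front (a point): centre of the outer face of the tray's front panel, moves with the tray, 36 mm above the bench; panel 214 mm wide, from 10 to 62 mm above the bench; axes as the loader's (the panel faces -x)
- pin: release pin, 100 mm long, 60 g: steel shaft 6 mm thick and 50 mm long, then a round collar 30 mm across and 5 mm thick, then a black square handle 18 x 18 mm, 45 mm long; origin at the shaft's tip, z up along it to the handle (collar 50 to 55 mm, handle 55 to 100 mm from the tip), x and y square to the handle's flats. It starts standing in the stand, tip down, collar on the stand's top
- stand_hole (a point): centre of the round 14 mm hole in the top of the pin's stand, an aluminium block 56 x 56 mm and 56 mm high fixed to the bench; the hole goes right through, straight down; with the pin home its tip is 6 mm above the bench
- gauge_base (a point): where the gauge post rises from its base, 8 mm above the bench: top of a dark round base 64 mm across, fixed to the bench; the upright steel post on it is 13 mm thick and 40 mm high with a tapered top; a good sleeve slides down until its underside rests on this base
- reject_bin_in (a point): centre of the inner floor of the grey open reject bin, fixed to the bench, 130 mm (its x) by 160 mm (its y) outside, 4 mm walls, 45 mm high, floor 4 mm above the bench
- sleeve_1: pale grey plastic tube-adapter sleeve, a plain open tube 30 mm outside, 17 mm bore, 40 mm high, about 30 g, standing upright on the bench; origin at the centre of its underside, z along its bore. Some sleeves are bad: a web inside, 14 mm from either end, narrows the bore to 9 mm, so it stops on the gauge post with its underside about 25 mm above the gauge's base; good and bad look alike from outside. Not all are present in every run. May get knocked aside
- sleeve_2: pale grey plastic tube-adapter sleeve, a plain open tube 30 mm outside, 17 mm bore, 40 mm high, about 30 g, standing upright on the bench; origin at the centre of its underside, z along its bore. Some sleeves are bad: a web inside, 14 mm from either end, narrows the bore to 9 mm, so it stops on the gauge post with its underside about 25 mm above the gauge's base; good and bad look alike from outside. Not all are present in every run. May get knocked aside
- sleeve_3: pale grey plastic tube-adapter sleeve, a plain open tube 30 mm outside, 17 mm bore, 40 mm high, about 30 g, standing upright on the bench; origin at the centre of its underside, z along its bore. Some sleeves are bad: a web inside, 14 mm from either end, narrows the bore to 9 mm, so it stops on the gauge post with its underside about 25 mm above the gauge's base; good and bad look alike from outside. Not all are present in every run. May get knocked aside
- sleeve_4: pale grey plastic tube-adapter sleeve, a plain open tube 30 mm outside, 17 mm bore, 40 mm high, about 30 g, standing upright on the bench; origin at the centre of its underside, z along its bore. Some sleeves are bad: a web inside, 14 mm from either end, narrows the bore to 9 mm, so it stops on the gauge post with its underside about 25 mm above the gauge's base; good and bad look alike from outside. Not all are present in every run. May get knocked aside
- sleeve_5: pale grey plastic tube-adapter sleeve, a plain open tube 30 mm outside, 17 mm bore, 40 mm high, about 30 g, standing upright on the bench; origin at the centre of its underside, z along its bore. Some sleeves are bad: a web inside, 14 mm from either end, narrows the bore to 9 mm, so it stops on the gauge post with its underside about 25 mm above the gauge's base; good and bad look alike from outside. Not all are present in every run. May get knocked aside
- sleeve_6: pale grey plastic tube-adapter sleeve, a plain open tube 30 mm outside, 17 mm bore, 40 mm high, about 30 g, standing upright on the bench; origin at the centre of its underside, z along its bore. Some sleeves are bad: a web inside, 14 mm from either end, narrows the bore to 9 mm, so it stops on the gauge post with its underside about 25 mm above the gauge's base; good and bad look alike from outside. Not all are present in every run. May get knocked aside
- jar: small white screw-top jar, 42 mm across, 55 mm high; leave it alone; origin at the centre of its underside
- slide_box: flat blue plastic box 80 x 100 x 32 mm; leave it alone; origin at the centre of its underside
- cup: clear specimen cup with an orange lid, 56 mm across, 68 mm high; leave it alone; origin at the centre of its underside
- timer: flat white square timer 65 x 65 x 20 mm; leave it alone; origin at the centre of its underside
- swab_box: cardboard box 60 x 90 x 50 mm; leave it alone; origin at the centre of its underside
Things that resemble listed ones, but are neither listed nor needed, are in the scene too. What is shaped like the sleeve_5 but blue is not meant.

How it is judged:
On the way, in this order (a step that is already met when the one before it is completed fails the run):
1. the tray has been released by the pin pushed through the access hole (value of joint tray above 0.02 m and z of pin in the frame of access_hole below -0.012 m and x of pin in the frame of access_hole between -0.009 and 0.009 m and y of pin in the frame of access_hole between -0.009 and 0.009 m), for 0.05 s.
2. with the tray out, a good sleeve has been slid right down the gauge post (value of joint tray above 0.1 m and ((horizontal distance between sleeve_1 and gauge_base below 0.004 m and z of sleeve_1 in the frame of gauge_base below 0.005 m and angle between sleeve_1's own z axis and vertical below 0.1 rad) or (horizontal distance between sleeve_3 and gauge_base below 0.004 m and z of sleeve_3 in the frame of gauge_base below 0.005 m and angle between sleeve_3's own z axis and vertical below 0.1 rad) or (horizontal distance between sleeve_4 and gauge_base below 0.004 m and z of sleeve_4 in the frame of gauge_base below 0.005 m and angle between sleeve_4's own z axis and vertical below 0.1 rad) or (horizontal distance between sleeve_6 and gauge_base below 0.004 m and z of sleeve_6 in the frame of gauge_base below 0.005 m and angle between sleeve_6's own z axis and vertical below 0.1 rad))), for 0.1 s.
3. the tray is shut and latched with the good sleeves in it (value of joint tray below 0.006 m and x of sleeve_1 in the frame of tray_floor between -0.053 and 0.053 m and y of sleeve_1 in the frame of tray_floor between -0.092 and 0.092 m and z of sleeve_1 in the frame of tray_floor between -0.006 and 0.035 m and x of sleeve_3 in the frame of tray_floor between -0.053 and 0.053 m and y of sleeve_3 in the frame of tray_floor between -0.092 and 0.092 m and z of sleeve_3 in the frame of tray_floor between -0.006 and 0.035 m and x of sleeve_4 in the frame of tray_floor between -0.053 and 0.053 m and y of sleeve_4 in the frame of tray_floor between -0.092 and 0.092 m and z of sleeve_4 in the frame of tray_floor between -0.006 and 0.035 m and x of sleeve_6 in the frame of tray_floor between -0.053 and 0.053 m and y of sleeve_6 in the frame of tray_floor between -0.092 and 0.092 m and z of sleeve_6 in the frame of tray_floor between -0.006 and 0.035 m), for 0.3 s.
At the end, for the whole second after the job is handed in: The tray is latched shut (within 6 mm) with every good sleeve inside it, every bad sleeve lies in the reject bin, the pin stands in its stand (within 9 mm of the hole's centre, tip within 12 mm of the bench, within 7 degrees of upright), and the sleeves and the pin are at rest (all of step 3 and x of sleeve_2 in the frame of reject_bin_in between -0.06 and 0.06 m and y of sleeve_2 in the frame of reject_bin_in between -0.075 and 0.075 m and z of sleeve_2 in the frame of reject_bin_in between -0.006 and 0.035 m and x of sleeve_5 in the frame of reject_bin_in between -0.06 and 0.06 m and y of sleeve_5 in the frame of reject_bin_in between -0.075 and 0.075 m and z of sleeve_5 in the frame of reject_bin_in between -0.006 and 0.035 m and linear speed of each of sleeve_1, sleeve_3, sleeve_4, sleeve_6, sleeve_2, sleeve_5, pin below 0.02 m/s and horizontal distance between pin and stand_hole below 0.009 m and angle between pin's own z axis and vertical below 0.12 rad and height (world z) of pin below 0.012 m); the robot touches nothing.
It fails at once if the jar is moved more than 5 cm (distance of jar from where it was at the start of the episode above 0.05 m).
It fails at once if the slide box is moved more than 5 cm (distance of slide_box from where it was at the start of the episode above 0.05 m).
It fails at once if the cup is moved more than 5 cm (distance of cup from where it was at the start of the episode above 0.05 m).
It fails at once if the timer is moved more than 5 cm (distance of timer from where it was at the start of the episode above 0.05 m).
It fails at once if the swab box is moved more than 5 cm (distance of swab_box from where it was at the start of the episode above 0.05 m).
Of sleeve_1, sleeve_3, sleeve_4, sleeve_6 only 2 to 3 are there at a start; the rules pass over those that are not, and their reading is None.
Of sleeve_2, sleeve_5 only 1 to 2 are there at a start; the rules pass over those that are not, and their reading is None.
At some moment in a run one of sleeve_1, sleeve_2, sleeve_3, sleeve_4, sleeve_5, sleeve_6 may be knocked a few centimetres aside while the robot is not near it.
It also fails if it takes over 210 s, if anything falls off the work surface, if the arm or the gripper's body presses on something with over 40 N, if the wrist force passes 120 N, or if a joint passes its speed limit or range.

## Working session

There is one attempt and no reset: what is moved stays moved. The work goes in short steps, Python scripts to look and compute and a tool call to move; the robot and the scene stay as the last step left them, time stands still between calls to the robot, and variables do not carry over. Pictures are saved under pics/ and viewed, and the job is handed in when it is done.

Besides the shell and the picture viewer there is one more tool, called as a command line: name --argument value ..., lists and objects as JSON in quotes. carry_out: Moves the arm, as the interface text tells. Its arguments: {"type":"object","properties":{"steps":{"type":"array","items":{"type":"object","properties":{"turn":{"type":"array","items":{"type":"number"}},"slide":{"type":"array","items":{"type":"number"}},"gripper":{"type":"number"}}}}},"required":["steps"]}

```bash
mkdir -p pics
cat > h.py <<'E'
from plant import r
import numpy as np, cv2
from scipy.spatial.transform import Rotation as R
def save(p,n): cv2.imwrite('pics/'+n+'.png',p['image'][:,:,::-1])
def cam(p,o=None):
    K=np.array(p['camera_matrix'])
    if 'view' in p: return K,np.array(p['view'])
    o=o or r.observe()
    T=np.eye(4);T[:3,:3]=R.from_rotvec(o['eef_rot']).as_matrix();T[:3,3]=o['ee_pos']
    return K,np.linalg.inv(T@np.array(p['mount']))
def unproj(KV,uv,z):
    K,V=KV; d=V[:3,:3].T@np.linalg.inv(K)@np.array([uv[0],uv[1],1.]); c=-V[:3,:3].T@V[:3,3]
    return c+d*(z-c[2])/d[2]
def proj(KV,P):
    K,V=KV; q=K@(V[:3,:3]@np.array(P)+V[:3,3]); return q[:2]/q[2]
E
python3 - <<'E'
from h import *
o=r.observe(); print({k:np.round(v,3).tolist() for k,v in o.items()})
for n in ['scene','top','wrist']:
    p=r.read_camera(n); save(p,n+'0')
    KV=cam(p,o); print(n, 'cam pos',np.round(-KV[1][:3,:3].T@KV[1][:3,3],3), np.round(KV[0],1).tolist(), np.round(p.get('mount',KV[1]),3).tolist())
E
```

```text
{'time_s': 0.0, 'joint_positions': [-1.169, 0.69, -0.195, 1.566, 0.157, 0.902, -0.215], 'joint_vel': [0.0, 0.001, 0.0, -0.001, -0.001, 0.001, -0.002], 'joint_efforts': [0.0, -52.756, -1.267, -15.343, -0.053, 0.007, 0.0], 'ee_pos': [0.225, 0.583, 0.238], 'eef_rot': [0.287, 1.552, -0.29], 'wrist_force': [0.494, -0.578, -0.056], 'ft_torque': [0.013, 0.021, -0.017], 'grip_width': 0.088}
scene cam pos [ 1.061 -0.167  0.893] [[511.2, 0.0, 323.5], [0.0, 511.2, 237.4], [0.0, 0.0, 1.0]] [[0.33, 0.944, 0.006, -0.197], [0.785, -0.271, -0.557, -0.381], [-0.524, 0.188, -0.831, 1.329], [0.0, 0.0, 0.0, 1.0]]
top cam pos [ 0.43  -0.003  1.471] [[548.5, 0.0, 320.8], [0.0, 548.5, 242.9], [0.0, 0.0, 1.0]] [[0.021, -1.0, 0.014, -0.033], [-0.994, -0.022, -0.103, 0.578], [0.103, -0.012, -0.995, 1.419], [0.0, 0.0, 0.0, 1.0]]
wrist cam pos [0.147 0.614 0.384] [[424.4, 0.0, 314.1], [0.0, 424.4, 232.6], [0.0, 0.0, 1.0]] [[-0.001, -0.319, 0.948, -0.146], [1.0, 0.001, 0.002, 0.001], [-0.001, 0.948, 0.319, -0.083], [0.0, 0.0, 0.0, 1.0]]
```

View pics/top0.png

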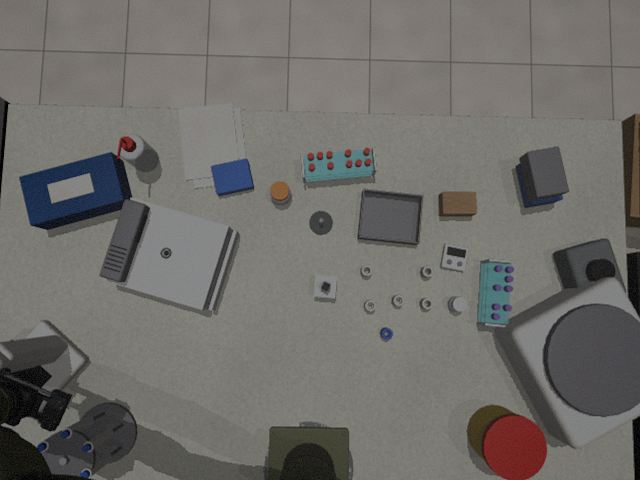

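View pics/scene0.png

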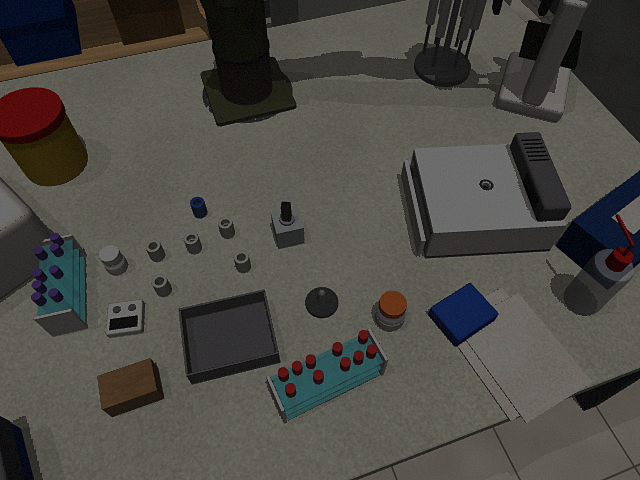

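View pics/wrist0.png

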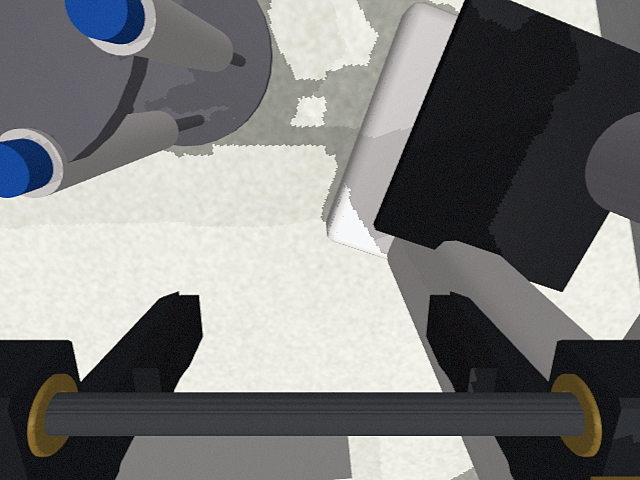

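Top view: loader at (170,255) with its hole at (166,253), stand at (325,288), gauge at (320,222) and bin at (390,218). The five grey sleeves are at (366,271), (426,271), (370,306), (398,300) and (426,304). The blue look-alike is at (386,333) and the jar at (458,304).

Run:
```python
from h import *
zs={'loader':.092,'access_hole':.092,'pin':.1,'stand_hole':.056,'gauge_base':.008,'reject_bin_in':.045,'sleeve_1':.04,'jar':.055,'slide_box':.032,'cup':.068,'timer':.02,'swab_box':.05,'tray_front':.036}
for n in ['top','scene']:
    p=r.read_camera(n);KV=cam(p)
    for t,z in zs.items():
        for d in r.cut_out(p,t)[:7]:
            if d['p']<.2: continue
            m=d['mask'];ys,xs=np.nonzero(m);c=(xs.mean(),ys.mean())
            print(n,t,round(d['p'],2),np.round(d['rect'],0),'cen',np.round(c,1),np.round(unproj(KV,c,z)[:2],3))
    if n=='top':
        img=p['image'].copy()
        crop=img[160:380,280:480]; cv2.imwrite('pics/tc.png',cv2.resize(crop,None,fx=3,fy=2.7)[:600,:,::-1])
        crop=img[180:330,90:250]; cv2.imwrite('pics/tl.png',cv2.resize(crop,None,fx=4,fy=4)[:600,:,::-1])
```

```text
top loader 0.66 [169. 254. 136. 113.] cen [168.8 254. ] [0.536 0.361]
top loader 0.35 [280. 194.  21.  20.] cen [279.9 192.1] [0.7   0.087]
top loader 0.27 [454. 257.  29.  29.] cen [453.6 256.9] [ 0.544 -0.357]
top stand_hole 0.67 [322. 287.  18.  28.] cen [324.3 286.4] [ 0.464 -0.032]
top gauge_base 0.82 [320. 224.  24.  25.] cen [320.1 221.8] [ 0.638 -0.018]
top gauge_base 0.38 [281. 193.  20.  23.] cen [280.  192.1] [0.717 0.092]
top reject_bin_in 0.73 [389. 215.  68.  54.] cen [389.9 216.4] [ 0.652 -0.201]
top sleeve_1 0.69 [371. 306.  14.  10.] cen [369.4 304.8] [ 0.419 -0.15 ]
top sleeve_1 0.64 [221. 271.  31.  77.] cen [221.5 269.8] [0.502 0.236]
top sleeve_1 0.56 [426. 303.  13.  15.] cen [426.  302.7] [ 0.428 -0.297]
top sleeve_1 0.51 [365. 272.   9.  14.] cen [365.6 270.2] [ 0.509 -0.139]
top sleeve_1 0.43 [400. 299.  10.   5.] cen [397.1 299.7] [ 0.434 -0.222]
top jar 0.62 [460. 306.  23.  14.] cen [456.7 303.5] [ 0.427 -0.374]
top jar 0.36 [459. 202.  38.  26.] cen [456.9 203.3] [ 0.689 -0.375]
top slide_box 0.94 [232. 178.  45.  36.] cen [231.8 176.4] [0.751 0.22 ]
top 
[... 1450 characters left out ...]
n [197.9 207.3] [ 0.366 -0.197]
scene jar 0.65 [112. 261.  31.  36.] cen [112.6 260.1] [ 0.45  -0.376]
scene slide_box 0.73 [229. 227.  14.  22.] cen [226.2 227.7] [ 0.43  -0.153]
scene cup 0.87 [390. 310.  32.  40.] cen [390.7 310. ] [0.726 0.082]
scene timer 0.75 [127. 318.  38.  34.] cen [125. 318.] [ 0.56  -0.377]
scene timer 0.37 [130. 387.  66.  59.] cen [129.8 387.4] [ 0.694 -0.385]
scene swab_box 0.76 [130. 387.  65.  61.] cen [129.7 387.5] [ 0.707 -0.378]
scene tray_front 0.79 [416. 207.  32.  92.] cen [415.  207.1] [0.51  0.235]
scene tray_front 0.41 [227. 337. 101.  92.] cen [227.2 336.5] [ 0.665 -0.206]
scene tray_front 0.28 [243. 263.  17.  23.] cen [242.1 261.6] [ 0.522 -0.142]
```

View pics/tc.png

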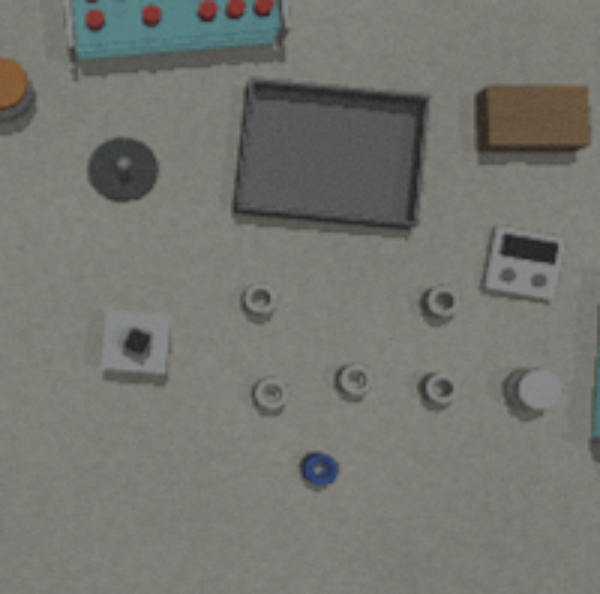

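View pics/tl.png

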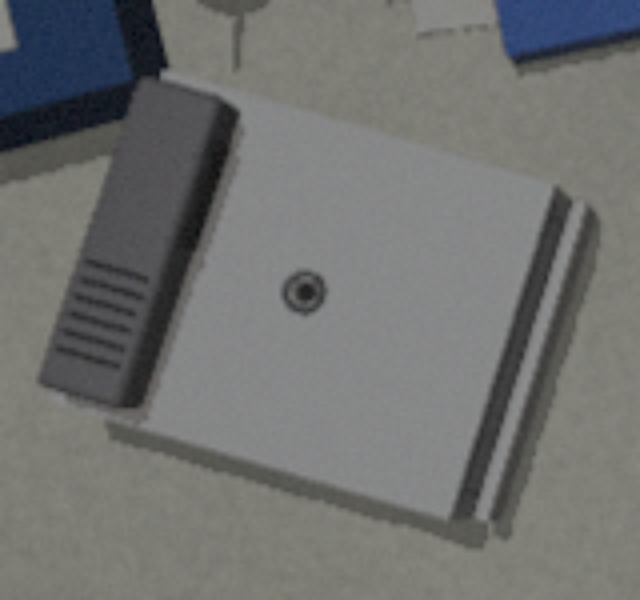

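Run:
```python
from h import *
o=r.observe(); M=R.from_rotvec(o['eef_rot']).as_matrix(); print(np.round(M,3))
p=r.read_camera('top');KV=cam(p)
q=lambda u,v:unproj(KV,(90+u/4,180+v/4),.092)
a,b,c=q(556,188),q(452,516),q(110,425)
print(a,b,c, np.linalg.norm(a-b),'hole',q(305,291))
print('yaw from front edge',np.degrees(np.arctan2(*(a-b)[[1,0]])),'side',np.degrees(np.arctan2(*(c-b)[[1,0]])))
g=lambda u,v,z:unproj(KV,(280+u/3,160+v/2.7),z)
print('pin',g(138,342,.1),'gauge top',g(124,163,.048))
cs=[(248,82),(428,97),(412,227),(237,215)]
for x in cs: print('bin',np.round(g(*x,.045),3))
for s in [(259,301),(440,303),(270,395),(352,380),(438,388)]: print('sl',np.round(g(*s,.04),3))
```

```text
[[-0.     0.36   0.933]
 [ 0.     0.933 -0.36 ]
 [-1.     0.    -0.   ]]
[0.60761875 0.21300652 0.092     ] [0.40045822 0.2696901  0.092     ] [0.45232786 0.48469767 0.092     ] 0.21477549500917584 hole [0.53879831 0.36779507 0.092     ]
yaw from front edge -15.302799224387496 side 76.43680299058747
pin [ 0.46224762 -0.03516937  0.1       ] gauge top [ 0.63633592 -0.02066334  0.048     ]
bin [ 0.719 -0.128  0.045]
bin [ 0.708 -0.287  0.045]
bin [ 0.58  -0.273  0.045]
bin [ 0.588 -0.12   0.045]
sl [ 0.505 -0.141  0.04 ]
sl [ 0.507 -0.299  0.04 ]
sl [ 0.415 -0.152  0.04 ]
sl [ 0.431 -0.223  0.04 ]
sl [ 0.425 -0.297  0.04 ]
```

carry_out --steps '[{"slide": [0.03,-0.02,0.01],"turn": [0,0,2]},{"slide": [0.03,-0.025,0],"turn": [0,0,2]},{"slide": [0.03,-0.025,0],"turn": [0,0,2]},{"slide": [0.03,-0.025,0],"turn": [0,0,2]},{"slide": [0.025,-0.03,0],"turn": [0,0,2]},{"slide": [0.02,-0.035,0],"turn": [0,0,2]},{"slide": [0.02,-0.035,0],"turn": [0,0,2]},{"slide": [0.015,-0.038,0],"turn": [0,0,2]},{"slide": [0.01,-0.04,0],"turn": [0,0,2]},{"slide": [0.005,-0.04,0],"turn": [0,0,3]}]'

```text
invalid input
```

carry_out --steps '[{"slide": [0,-0.04,0]},{"slide": [0,-0.04,0]},{"slide": [0,-0.04,0]},{"slide": [0,-0.04,0]},{"slide": [0,-0.04,0]},{"slide": [0,-0.04,0]},{"slide": [0,-0.04,0]},{"slide": [0,-0.03,0]},{},{}]'

```text
invalid input
```

Run:
```python
from h import *
o=r.observe(); print({k:np.round(o[k],3).tolist() for k in ['time_s','ee_pos','eef_rot','wrist_force']})
print(np.round(R.from_rotvec(o['eef_rot']).as_matrix(),3))
p=r.read_camera('wrist'); save(p,'w1')
```

```text
{'time_s': 1.6, 'ee_pos': [0.225, 0.583, 0.239], 'eef_rot': [0.289, 1.551, -0.288], 'wrist_force': [0.199, -0.512, -0.524]}
[[ 0.     0.359  0.933]
 [ 0.     0.933 -0.359]
 [-1.     0.     0.   ]]
```

View pics/w1.png

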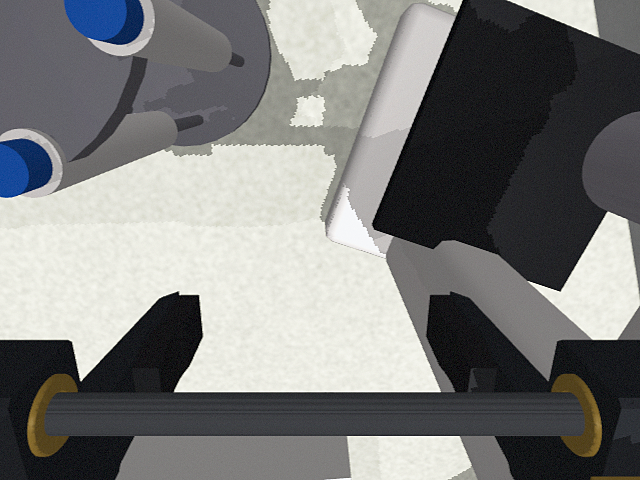

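The rows were refused as invalid, so I'll give all three fields in every row.

carry_out --steps '[{"slide": [0.03,-0.02,0.01],"turn": [0,0,2],"gripper": 0.088},{"slide": [0.03,-0.025,0],"turn": [0,0,2],"gripper": 0.088},{"slide": [0.03,-0.025,0],"turn": [0,0,2],"gripper": 0.088},{"slide": [0.03,-0.025,0],"turn": [0,0,2],"gripper": 0.088},{"slide": [0.025,-0.03,0],"turn": [0,0,2],"gripper": 0.088},{"slide": [0.02,-0.035,0],"turn": [0,0,2],"gripper": 0.088},{"slide": [0.02,-0.035,0],"turn": [0,0,2],"gripper": 0.088},{"slide": [0.015,-0.038,0],"turn": [0,0,2],"gripper": 0.088},{"slide": [0.01,-0.04,0],"turn": [0,0,2],"gripper": 0.088},{"slide": [0.005,-0.04,0],"turn": [0,0,3],"gripper": 0.088}]'

```text
time_s: 2.48
ee_pos: [0.4413, 0.2682, 0.2488]
eef_rot: [0.001, 1.569, -0.0]
wrist_force: [0.4, -0.9, 0.2]
grip_width: 0.0877
```

carry_out --steps '[{"slide": [0,-0.04,0],"turn": [0,0,0],"gripper": 0.088},{"slide": [0,-0.04,0],"turn": [0,0,0],"gripper": 0.088},{"slide": [0,-0.04,0],"turn": [0,0,0],"gripper": 0.088},{"slide": [0,-0.04,0],"turn": [0,0,0],"gripper": 0.088},{"slide": [0,-0.04,0],"turn": [0,0,0],"gripper": 0.088},{"slide": [0,-0.04,0],"turn": [0,0,0],"gripper": 0.088},{"slide": [0,-0.04,0],"turn": [0,0,0],"gripper": 0.088},{"slide": [0,-0.02,0],"turn": [0,0,0],"gripper": 0.088},{"slide": [0,0,0],"turn": [0,0,0],"gripper": 0.088},{"slide": [0,0,0],"turn": [0,0,0],"gripper": 0.088}]'

```text
time_s: 3.32
ee_pos: [0.4398, -0.0307, 0.2489]
eef_rot: [0.004, 1.57, -0.003]
wrist_force: [0.7, 0.3, -0.0]
grip_width: 0.0876
```

Run:
```python
from h import *
o=r.observe(); print({k:np.round(o[k],3).tolist() for k in ['time_s','ee_pos','eef_rot','wrist_force']})
p=r.read_camera('wrist'); save(p,'w2'); KV=cam(p,o)
for t in ['pin','sleeve_1','stand_hole']:
    for d in r.cut_out(p,t):
        ys,xs=np.nonzero(d['mask']);c=(xs.mean(),ys.mean()); print(t,round(d['p'],2),np.round(d['rect']),unproj(KV,c,.1 if t=='pin' else .04))
```

```text
{'time_s': 3.317, 'ee_pos': [0.44, -0.031, 0.249], 'eef_rot': [0.004, 1.57, -0.003], 'wrist_force': [0.674, 0.288, -0.045]}
pin 0.77 [314. 238.  38.  52.] [ 0.45821143 -0.03054806  0.1       ]
sleeve_1 0.9 [114.  80.  57.  38.] [ 0.34984237 -0.18562734  0.04      ]
sleeve_1 0.78 [ 21. 176.  42.  40.] [ 0.42527721 -0.27823336  0.04      ]
sleeve_1 0.75 [200. 263.  44.  44.] [ 0.50484531 -0.13340889  0.04      ]
sleeve_1 0.73 [176. 168.  49.  40.] [ 0.41799333 -0.14411258  0.04      ]
sleeve_1 0.69 [ 32. 263.  58.  42.] [ 0.50596445 -0.28564549  0.04      ]
sleeve_1 0.57 [ 98. 186.  60.  44.] [ 0.43217193 -0.21415598  0.04      ]
sleeve_1 0.27 [499. 458.  30.  41.] [0.73689386 0.16825252 0.04      ]
stand_hole 0.49 [ 29. 263.  57.  45.] [ 0.50590969 -0.28567865  0.04      ]
```

View pics/w2.png

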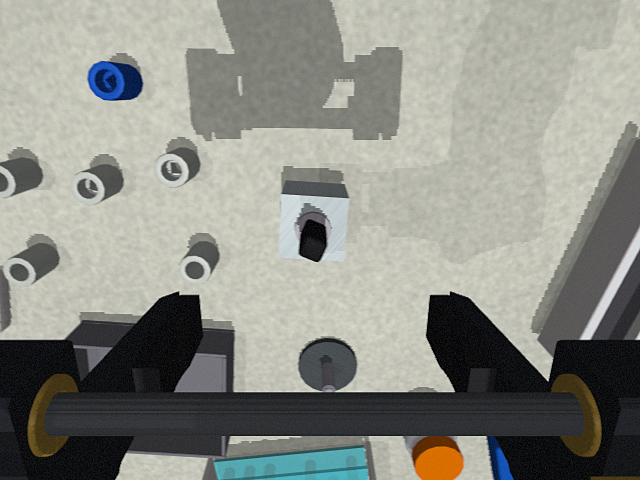

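Run:
```python
from h import *
o=r.observe(); p=r.read_camera('wrist'); KV=cam(p,o)
im=p['image'][170:280,260:370]; cv2.imwrite('pics/z1.png',cv2.resize(im,None,fx=5.4,fy=5.4,interpolation=cv2.INTER_CUBIC)[:,:,::-1])
```

```text
(no output)
```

View pics/z1.png

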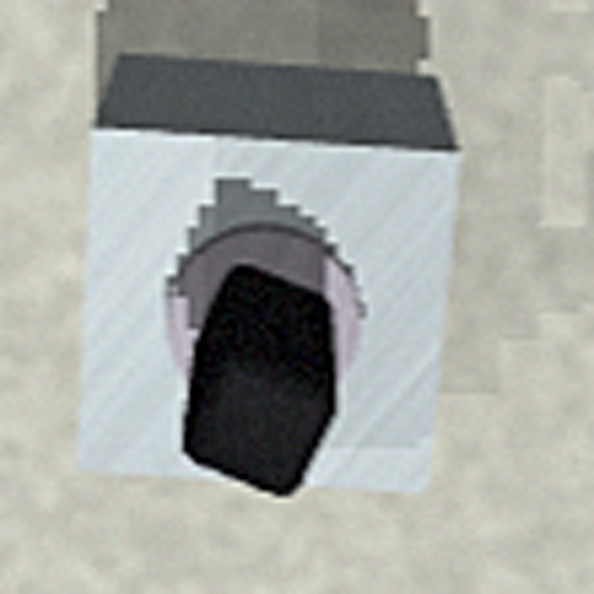

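```bash
cat >> h.py <<'E'
def show(o=None):
    o=o or r.observe(); print({k:np.round(o[k],4).tolist() for k in ['time_s','ee_pos','eef_rot','wrist_force','grip_width','joint_positions']})
E
python3 - <<'E'
from h import *
o=r.observe(); p=r.read_camera('wrist'); KV=cam(p,o)
f=lambda u,v,z:unproj(KV,(260+u/5.4-.4,170+v/5.4-.4),z)
A=[f(183,452,.1),f(288,495,.1),f(335,408,.1)]
print(A,(A[0]+A[2])/2,[np.degrees(np.arctan2(*(A[1]-A[0])[[1,0]])),np.degrees(np.arctan2(*(A[2]-A[1])[[1,0]]))],np.linalg.norm(A[1]-A[0]),np.linalg.norm(A[1]-A[2]))
B=[f(92,128,.056),f(460,150,.056),f(430,492,.056),f(77,468,.056)];print('stand',np.mean(B,0),np.linalg.norm(B[0]-B[1]))
print('collar',f(264,322,.061))
E
```

```text
[array([ 0.47297592, -0.04163434,  0.1       ]), array([ 0.4793566 , -0.02712352,  0.1       ]), array([ 0.46645222, -0.02070336,  0.1       ])] [ 0.46971407 -0.03116885  0.1       ] [np.float64(66.2640128133188), np.float64(153.54878721479668)] 0.015851708753102593 0.014413235745992695
stand [ 0.4671752  -0.03078114  0.056     ] 0.055878584733203826
collar [ 0.46687682 -0.03085307  0.061     ]
```

carry_out --steps '[{"slide": [0.009,0,-0.01],"turn": [0,0,-6],"gripper": 0.06},{"slide": [0.009,0,-0.02],"turn": [0,0,-6],"gripper": 0.06},{"slide": [0.009,0,-0.02],"turn": [0,0,-6],"gripper": 0.06},{"slide": [0,0,-0.03],"turn": [0,0,-6],"gripper": 0.06},{"slide": [0,0,-0.03],"turn": [0,0,-1],"gripper": 0.06},{"slide": [0,0,-0.03],"turn": [0,0,0],"gripper": 0.06},{"slide": [0,0,-0.02],"turn": [0,0,0],"gripper": 0.06},{"slide": [0,0,-0.013],"turn": [0,0,0],"gripper": 0.06},{"slide": [0,0,-0.01],"turn": [0,0,0],"gripper": 0.06},{"slide": [0,0,0],"turn": [0,0,0],"gripper": 0.06}]'

```text
time_s: 4.45
ee_pos: [0.466, -0.0286, 0.064]
eef_rot: [0.341, 1.547, -0.342]
wrist_force: [0.1, 0.0, 0.1]
grip_width: 0.06
```

Run:
```python
from h import *
show(); p=r.read_camera('wrist'); save(p,'w3')
p=r.read_camera('scene'); im=p['image'][150:270,220:360]; cv2.imwrite('pics/s3.png',cv2.resize(im,None,fx=5,fy=5,interpolation=cv2.INTER_CUBIC)[:,:,::-1])
```

```text
{'time_s': 4.45, 'ee_pos': [0.466, -0.0286, 0.064], 'eef_rot': [0.3414, 1.5467, -0.3419], 'wrist_force': [0.0714, 0.0365, 0.1415], 'grip_width': 0.06, 'joint_positions': [0.0074, 0.8197, -0.0726, 2.1635, 0.3141, 0.1709, 0.7833]}
```

View pics/w3.png

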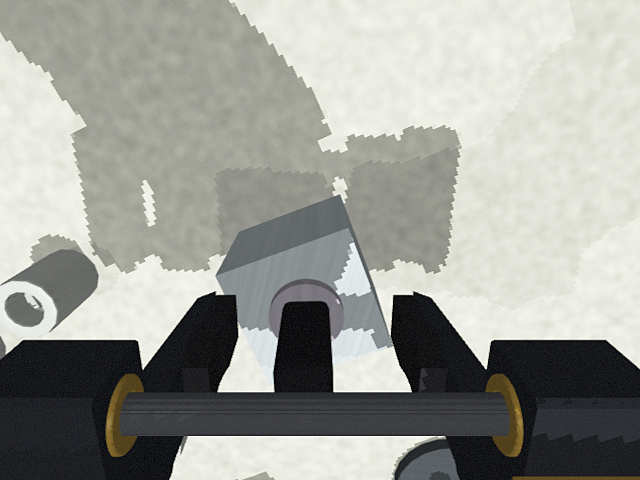

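View pics/s3.png

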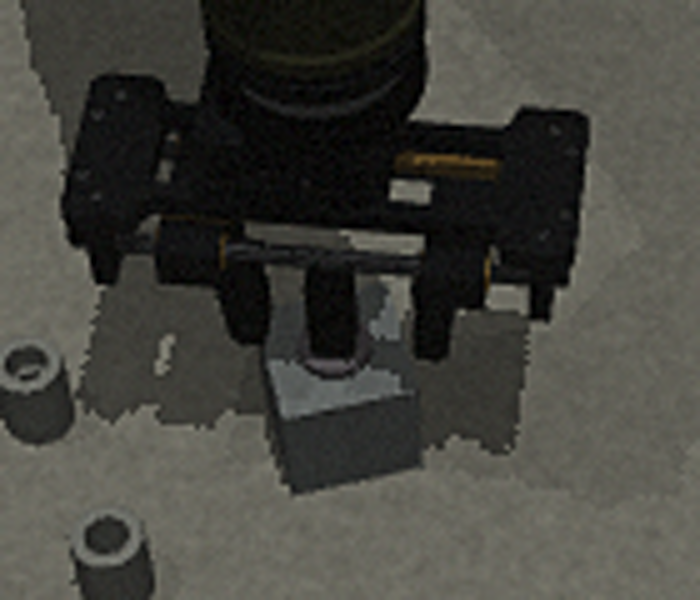

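carry_out --steps '[{"slide": [0,-0.003,0.001],"turn": [0,0,0],"gripper": 0.06},{"slide": [0,0,0],"turn": [0,0,0],"gripper": 0.0},{"slide": [0,0,0],"turn": [0,0,0],"gripper": 0.0},{"slide": [0,0,0],"turn": [0,0,0],"gripper": 0.0},{"slide": [0,0,0],"turn": [0,0,0],"gripper": 0.0},{"slide": [0,0,0],"turn": [0,0,0],"gripper": 0.0},{"slide": [0,0,0],"turn": [0,0,0],"gripper": 0.0},{"slide": [0,0,0],"turn": [0,0,0],"gripper": 0.0}]'

```text
time_s: 5.22
ee_pos: [0.4667, -0.0327, 0.0668]
eef_rot: [0.343, 1.543, -0.343]
wrist_force: [-1.2, 0.4, 1.1]
grip_width: 0.0178
```

Run:
```python
from h import *
show(); p=r.read_camera('wrist'); save(p,'w4')
```

```text
{'time_s': 5.2167, 'ee_pos': [0.4667, -0.0327, 0.0668], 'eef_rot': [0.3433, 1.5434, -0.3431], 'wrist_force': [-1.1725, 0.4455, 1.0682], 'grip_width': 0.0178, 'joint_positions': [0.0175, 0.8137, -0.0747, 2.1626, 0.3162, 0.1751, 0.7877]}
```

View pics/w4.png

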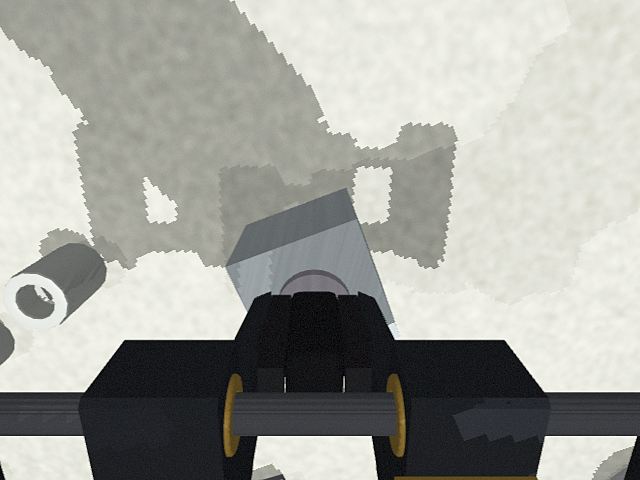

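carry_out --steps '[{"slide": [0,0,0.01],"turn": [0,0,0],"gripper": 0.0},{"slide": [0,0,0.02],"turn": [0,0,0],"gripper": 0.0},{"slide": [0,0,0.03],"turn": [0,0,0],"gripper": 0.0},{"slide": [0,0,0.03],"turn": [0,0,0],"gripper": 0.0},{"slide": [0,0,0.03],"turn": [0,0,0],"gripper": 0.0},{"slide": [0,0,0.01],"turn": [0,0,0],"gripper": 0.0},{"slide": [0,0,0],"turn": [0,0,0],"gripper": 0.0},{"slide": [0,0,0],"turn": [0,0,0],"gripper": 0.0}]'

```text
time_s: 5.93
ee_pos: [0.4667, -0.0329, 0.1968]
eef_rot: [0.343, 1.543, -0.343]
wrist_force: [0.4, -0.3, -0.5]
grip_width: 0.0178
```

Run:
```python
from h import *
show(); p=r.read_camera('wrist'); save(p,'w5')
p=r.read_camera('scene'); im=p['image'][110:270,220:400]; cv2.imwrite('pics/s5.png',cv2.resize(im,None,fx=3.7,fy=3.7,interpolation=cv2.INTER_CUBIC)[:,:,::-1])
```

```text
{'time_s': 5.9333, 'ee_pos': [0.4667, -0.0329, 0.1968], 'eef_rot': [0.3434, 1.5427, -0.3432], 'wrist_force': [0.4115, -0.341, -0.5156], 'grip_width': 0.0178, 'joint_positions': [0.1164, 0.5629, -0.2227, 2.0711, 0.2355, 0.5303, 0.8561]}
```

View pics/w5.png

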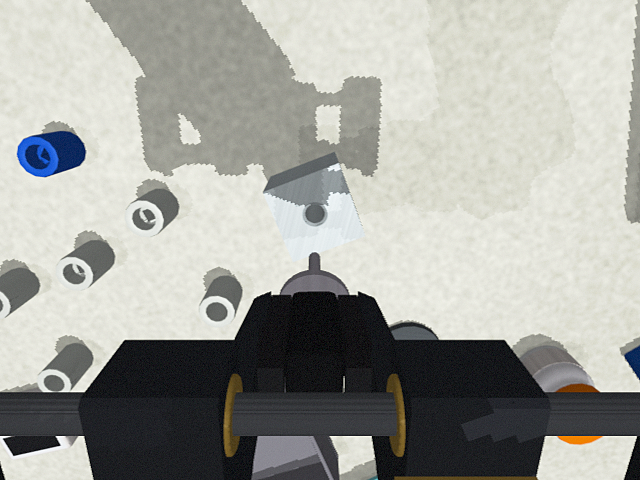

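View pics/s5.png

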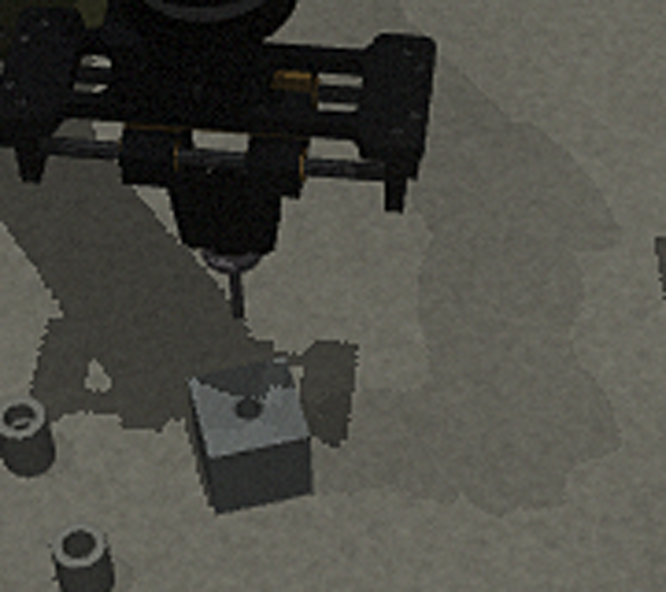

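Run:
```python
from h import *
o=r.observe(); p=r.read_camera('wrist'); KV=cam(p,o)
t=unproj(KV,(314.,256.5),.136);h=unproj(KV,(315,214),.056)
print('tip',t,'hole',h,t-o['ee_pos'])
```

```text
tip [ 0.46552291 -0.03104887  0.136     ] hole [ 0.46569721 -0.03036022  0.056     ] [-0.00028671  0.00179615 -0.05965542]
```

carry_out --steps '[{"slide": [0.007,0.02,0.01],"turn": [0,0,0],"gripper": 0.0},{"slide": [0.007,0.04,0],"turn": [0,0,0],"gripper": 0.0},{"slide": [0.007,0.04,0],"turn": [0,0,0],"gripper": 0.0},{"slide": [0.007,0.04,0],"turn": [0,0,0],"gripper": 0.0},{"slide": [0.007,0.04,0],"turn": [0,0,0],"gripper": 0.0},{"slide": [0.007,0.04,0],"turn": [0,0,0],"gripper": 0.0},{"slide": [0.007,0.04,0],"turn": [0,0,0],"gripper": 0.0},{"slide": [0.007,0.04,0],"turn": [0,0,0],"gripper": 0.0},{"slide": [0.007,0.04,0],"turn": [0,0,0],"gripper": 0.0},{"slide": [0.009,0.04,0],"turn": [0,0,0],"gripper": 0.0}]'

```text
time_s: 6.92
ee_pos: [0.5375, 0.3489, 0.2048]
eef_rot: [0.34, 1.546, -0.345]
wrist_force: [2.0, 1.1, -0.6]
grip_width: 0.0178
```

carry_out --steps '[{"slide": [0,0.018,0],"turn": [0,0,0],"gripper": 0.0},{"slide": [0,0,0],"turn": [0,0,0],"gripper": 0.0},{"slide": [0,0,0],"turn": [0,0,0],"gripper": 0.0},{"slide": [0,0,0],"turn": [0,0,0],"gripper": 0.0}]'

```text
time_s: 7.25
ee_pos: [0.5384, 0.3632, 0.2052]
eef_rot: [0.341, 1.544, -0.347]
wrist_force: [-0.0, 0.4, -0.4]
grip_width: 0.0178
```

Run:
```python
from h import *
o=r.observe();show(o); p=r.read_camera('wrist'); save(p,'w6');KV=cam(p,o)
print(proj(KV,[.539,.368,.092]))
```

```text
{'time_s': 7.25, 'ee_pos': [0.5384, 0.3632, 0.2052], 'eef_rot': [0.341, 1.5443, -0.3468], 'wrist_force': [-0.0283, 0.3579, -0.423], 'grip_width': 0.0178, 'joint_positions': [-0.5773, 0.7607, -0.1658, 1.517, 0.1501, 0.88, 0.338]}
[319.25735127 224.57840001]
```

View pics/w6.png

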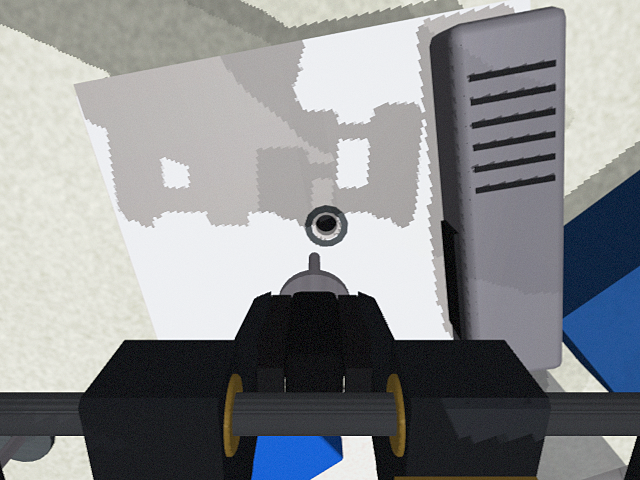

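Run:
```python
from h import *
o=r.observe(); p=r.read_camera('wrist'); KV=cam(p,o)
im=p['image'][190:300,260:380]; cv2.imwrite('pics/z6.png',cv2.resize(im,None,fx=5,fy=5,interpolation=cv2.INTER_CUBIC)[:,:,::-1])
t=unproj(KV,(314.,256.5),o['ee_pos'][2]-.061);h=unproj(KV,(326.3,225),.092)
print('tip',t,'hole',h,h-t)
```

```text
tip [0.53904489 0.3641433  0.14463201] hole [0.54174346 0.37146151 0.092     ] [ 0.00269858  0.00731822 -0.05263201]
```

View pics/z6.png

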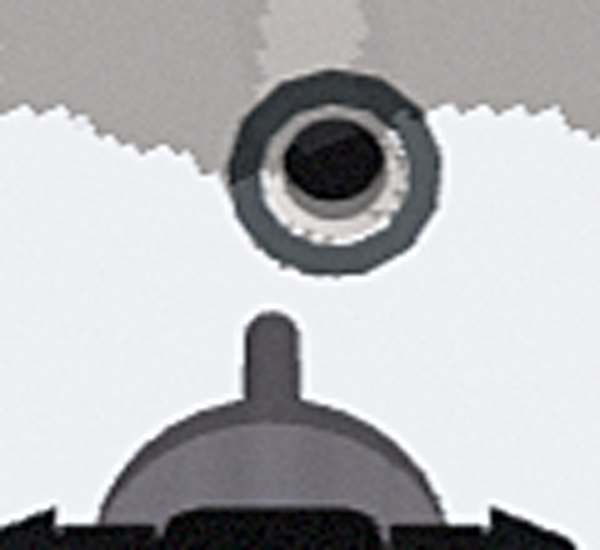

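carry_out --steps '[{"slide": [0.003,0.008,-0.005],"turn": [0,0,0],"gripper": 0.0},{"slide": [0,0,-0.015],"turn": [0,0,0],"gripper": 0.0},{"slide": [0,0,-0.015],"turn": [0,0,0],"gripper": 0.0},{"slide": [0,0,-0.008],"turn": [0,0,0],"gripper": 0.0},{"slide": [0,0,0],"turn": [0,0,0],"gripper": 0.0},{"slide": [0,0,0],"turn": [0,0,0],"gripper": 0.0}]'

```text
time_s: 7.85
ee_pos: [0.5418, 0.3729, 0.1635]
eef_rot: [0.343, 1.544, -0.344]
wrist_force: [0.1, -0.6, -0.2]
grip_width: 0.018
```

Run:
```python
from h import *
o=r.observe();show(o); p=r.read_camera('wrist'); KV=cam(p,o)
im=p['image'][190:320,250:380]; cv2.imwrite('pics/z7.png',cv2.resize(im,None,fx=4.6,fy=4.6,interpolation=cv2.INTER_CUBIC)[:,:,::-1])
```

```text
{'time_s': 7.85, 'ee_pos': [0.5418, 0.3729, 0.1635], 'eef_rot': [0.3432, 1.5437, -0.3441], 'wrist_force': [0.0678, -0.637, -0.2363], 'grip_width': 0.018, 'joint_positions': [-0.5893, 0.8201, -0.1591, 1.5275, 0.1611, 0.8074, 0.3224]}
```

View pics/z7.png

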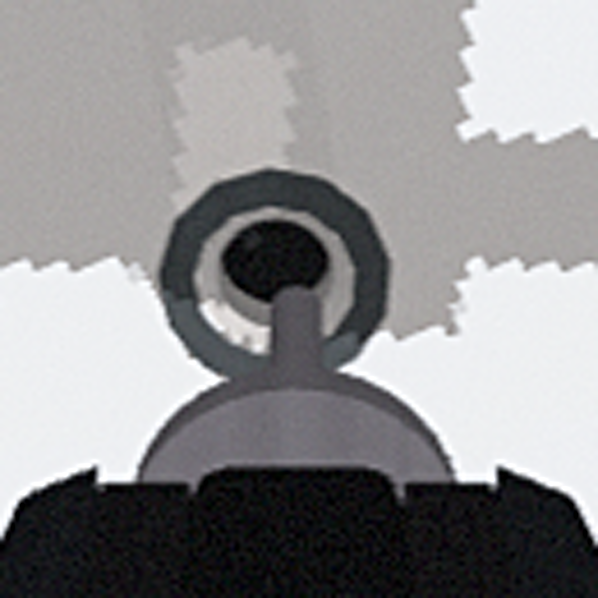

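Run:
```python
from h import *
o=r.observe(); p=r.read_camera('wrist'); KV=cam(p,o)
t=unproj(KV,(250+297/4.6,190+301/4.6),o['ee_pos'][2]-.061)
for v in (274,278): print(unproj(KV,(250+276/4.6,190+v/4.6),.092)-t)
```

```text
[-0.00016224 -0.00265755 -0.01118014]
[ 0.00030091 -0.00287561 -0.01118014]
```

carry_out --steps '[{"slide": [0,-0.003,0],"turn": [0,0,0],"gripper": 0.0},{"slide": [0,0,0],"turn": [0,0,0],"gripper": 0.0},{"slide": [0,0,-0.008],"turn": [0,0,0],"gripper": 0.0},{"slide": [0,0,-0.008],"turn": [0,0,0],"gripper": 0.0},{"slide": [0,0,-0.008],"turn": [0,0,0],"gripper": 0.0},{"slide": [0,0,0],"turn": [0,0,0],"gripper": 0.0}]'

```text
time_s: 8.45
ee_pos: [0.5404, 0.3693, 0.1373]
eef_rot: [0.341, 1.546, -0.346]
wrist_force: [-0.8, 0.3, 0.2]
grip_width: 0.0176
```

Run:
```python
from h import *
o=r.observe();show(o); p=r.read_camera('wrist'); KV=cam(p,o)
im=p['image'][190:320,250:380]; cv2.imwrite('pics/z8.png',cv2.resize(im,None,fx=4.6,fy=4.6,interpolation=cv2.INTER_CUBIC)[:,:,::-1])
```

```text
{'time_s': 8.45, 'ee_pos': [0.5404, 0.3693, 0.1373], 'eef_rot': [0.3406, 1.5461, -0.3456], 'wrist_force': [-0.8047, 0.3032, 0.1777], 'grip_width': 0.0176, 'joint_positions': [-0.5885, 0.8509, -0.1544, 1.5521, 0.1691, 0.7558, 0.3187]}
```

View pics/z8.png

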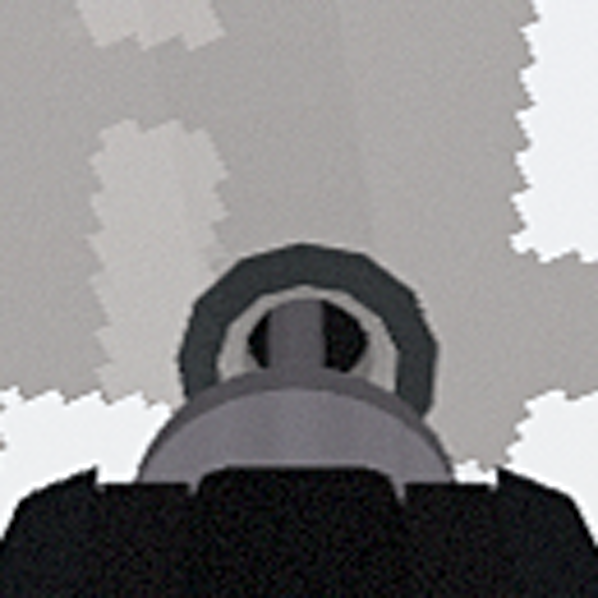

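Pin is in the hole, no contact force. Press on.

carry_out --steps '[{"slide": [0,0,-0.006],"turn": [0,0,0],"gripper": 0.0},{"slide": [0,0,-0.005],"turn": [0,0,0],"gripper": 0.0},{"slide": [0,0,-0.004],"turn": [0,0,0],"gripper": 0.0},{"slide": [0,0,0],"turn": [0,0,0],"gripper": 0.0}]'

```text
time_s: 8.83
ee_pos: [0.5415, 0.3703, 0.1241]
eef_rot: [0.343, 1.544, -0.343]
wrist_force: [-0.8, 0.5, -1.5]
grip_width: 0.018
```

Run:
```python
from h import *
o=r.observe();show(o); p=r.read_camera('top')
save(p,'t9')
```

```text
{'time_s': 8.8333, 'ee_pos': [0.5415, 0.3703, 0.1241], 'eef_rot': [0.343, 1.5439, -0.3432], 'wrist_force': [-0.7965, 0.4971, -1.5349], 'grip_width': 0.018, 'joint_positions': [-0.5902, 0.8686, -0.1512, 1.5589, 0.1734, 0.7277, 0.3149]}
```

View pics/t9.png

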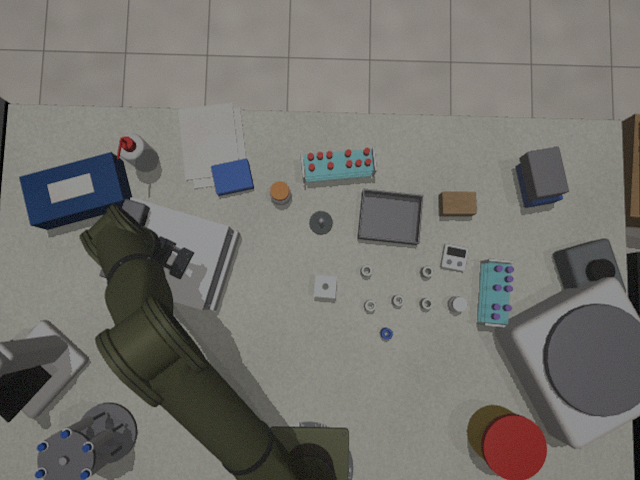

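carry_out --steps '[{"slide": [0,0,-0.003],"turn": [0,0,0],"gripper": 0.0},{"slide": [0,0,-0.003],"turn": [0,0,0],"gripper": 0.0},{"slide": [0,0,0],"turn": [0,0,0],"gripper": 0.0},{"slide": [0,0,0],"turn": [0,0,0],"gripper": 0.0}]'

```text
time_s: 9.22
ee_pos: [0.5419, 0.3705, 0.1191]
eef_rot: [0.344, 1.543, -0.343]
wrist_force: [-0.3, -0.7, 5.0]
grip_width: 0.0177
```

Run:
```python
from h import *
o=r.observe();show(o); p=r.read_camera('top')
im=p['image'][180:340,150:290]; cv2.imwrite('pics/z10.png',cv2.resize(im,None,fx=3.7,fy=3.7)[:,:,::-1])
```

```text
{'time_s': 9.2167, 'ee_pos': [0.5419, 0.3705, 0.1191], 'eef_rot': [0.3436, 1.543, -0.3426], 'wrist_force': [-0.3108, -0.675, 4.9782], 'grip_width': 0.0177, 'joint_positions': [-0.5909, 0.8753, -0.1499, 1.5613, 0.1752, 0.7174, 0.3135]}
```

View pics/z10.png

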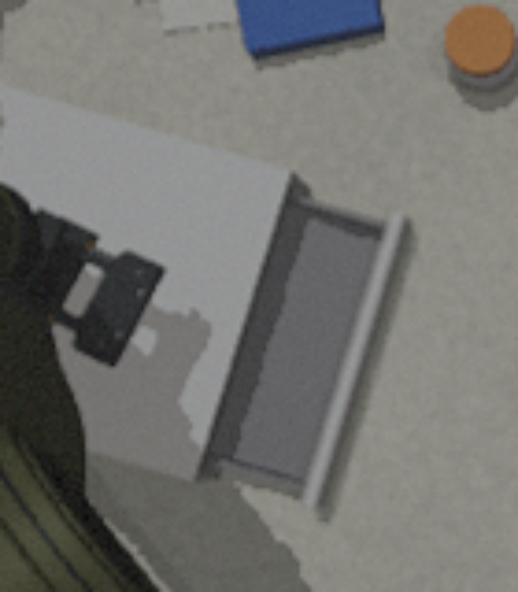

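The tray sprang out. Now I lift the pin and return it to the stand.

carry_out --steps '[{"slide": [0,0,0.015],"turn": [0,0,0],"gripper": 0.0},{"slide": [0,0,0.025],"turn": [0,0,0],"gripper": 0.0},{"slide": [0,0,0.03],"turn": [0,0,0],"gripper": 0.0},{"slide": [0,-0.01,0.015],"turn": [0,0,0],"gripper": 0.0},{"slide": [-0.008,-0.035,0],"turn": [0,0,0],"gripper": 0.0},{"slide": [-0.008,-0.04,0],"turn": [0,0,0],"gripper": 0.0},{"slide": [-0.008,-0.04,0],"turn": [0,0,0],"gripper": 0.0},{"slide": [-0.008,-0.04,0],"turn": [0,0,0],"gripper": 0.0},{"slide": [-0.008,-0.04,0],"turn": [0,0,0],"gripper": 0.0},{"slide": [-0.008,-0.04,0],"turn": [0,0,0],"gripper": 0.0}]'

```text
time_s: 10.1
ee_pos: [0.4924, 0.1223, 0.2034]
eef_rot: [0.343, 1.544, -0.344]
wrist_force: [1.7, -1.2, -0.7]
grip_width: 0.0176
```

carry_out --steps '[{"slide": [-0.008,-0.04,0],"turn": [0,0,0],"gripper": 0.0},{"slide": [-0.008,-0.04,0],"turn": [0,0,0],"gripper": 0.0},{"slide": [-0.008,-0.04,0],"turn": [0,0,0],"gripper": 0.0},{"slide": [-0.003,-0.038,-0.006],"turn": [0,0,0],"gripper": 0.0},{"slide": [0,0,-0.01],"turn": [0,0,0],"gripper": 0.0},{"slide": [0,0,-0.02],"turn": [0,0,0],"gripper": 0.0},{"slide": [0,0,-0.025],"turn": [0,0,0],"gripper": 0.0},{"slide": [0,0,0],"turn": [0,0,0],"gripper": 0.0},{"slide": [0,0,0],"turn": [0,0,0],"gripper": 0.0}]'

```text
time_s: 10.85
ee_pos: [0.4652, -0.0333, 0.1421]
eef_rot: [0.343, 1.547, -0.344]
wrist_force: [0.6, -0.0, -0.6]
grip_width: 0.018
```

Run:
```python
from h import *
o=r.observe();show(o); p=r.read_camera('wrist'); save(p,'w11')
im=p['image'][190:320,250:380]; cv2.imwrite('pics/z11.png',cv2.resize(im,None,fx=4.6,fy=4.6,interpolation=cv2.INTER_CUBIC)[:,:,::-1])
```

```text
{'time_s': 10.85, 'ee_pos': [0.4652, -0.0333, 0.1421], 'eef_rot': [0.3426, 1.5468, -0.3444], 'wrist_force': [0.569, -0.0172, -0.6177], 'grip_width': 0.018, 'joint_positions': [0.0798, 0.6621, -0.1703, 2.1215, 0.2834, 0.3825, 0.8139]}
```

View pics/z11.png

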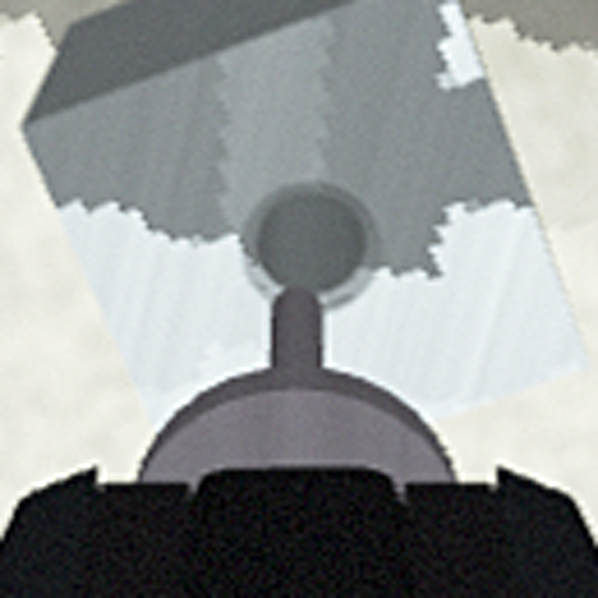

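Run:
```python
from h import *
o=r.observe(); p=r.read_camera('wrist'); KV=cam(p,o)
t=unproj(KV,(250+297/4.6,190+301/4.6),o['ee_pos'][2]-.061)
print(t,unproj(KV,(250+312/4.6,190+244/4.6),.056)-t)
```

```text
[ 0.4660324  -0.03092381  0.08191208] [ 0.0030875   0.00071014 -0.02591208]
```

carry_out --steps '[{"slide": [0.0025,0.001,0],"turn": [0,0,0],"gripper": 0.0},{"slide": [0,0,0],"turn": [0,0,0],"gripper": 0.0},{"slide": [0,0,-0.015],"turn": [0,0,0],"gripper": 0.0},{"slide": [0,0,-0.015],"turn": [0,0,0],"gripper": 0.0},{"slide": [0,0,-0.015],"turn": [0,0,0],"gripper": 0.0},{"slide": [0,0,-0.015],"turn": [0,0,0],"gripper": 0.0},{"slide": [0,0,-0.01],"turn": [0,0,0],"gripper": 0.0},{"slide": [0,0,0],"turn": [0,0,0],"gripper": 0.0},{"slide": [0,0,0],"turn": [0,0,0],"gripper": 0.0}]'

```text
time_s: 11.7
ee_pos: [0.4694, -0.0316, 0.073]
eef_rot: [0.343, 1.543, -0.343]
wrist_force: [0.7, 0.0, -0.4]
grip_width: 0.0174
```

carry_out --steps '[{"slide": [0,0,-0.003],"turn": [0,0,0],"gripper": 0.0},{"slide": [0,0,-0.003],"turn": [0,0,0],"gripper": 0.0},{"slide": [0,0,0],"turn": [0,0,0],"gripper": 0.0},{"slide": [0,0,0],"turn": [0,0,0],"gripper": 0.0}]'

```text
time_s: 12.03
ee_pos: [0.4694, -0.0318, 0.067]
eef_rot: [0.343, 1.543, -0.343]
wrist_force: [-0.7, 0.2, -0.3]
grip_width: 0.018
```

Run:
```python
from h import *
o=r.observe();show(o); p=r.read_camera('wrist')
im=p['image'][190:320,250:380]; cv2.imwrite('pics/z12.png',cv2.resize(im,None,fx=4.6,fy=4.6,interpolation=cv2.INTER_CUBIC)[:,:,::-1])
```

```text
{'time_s': 12.0333, 'ee_pos': [0.4694, -0.0318, 0.067], 'eef_rot': [0.3433, 1.543, -0.3431], 'wrist_force': [-0.745, 0.2375, -0.3377], 'grip_width': 0.018, 'joint_positions': [0.0195, 0.8142, -0.0809, 2.1552, 0.3288, 0.183, 0.7734]}
```

View pics/z12.png

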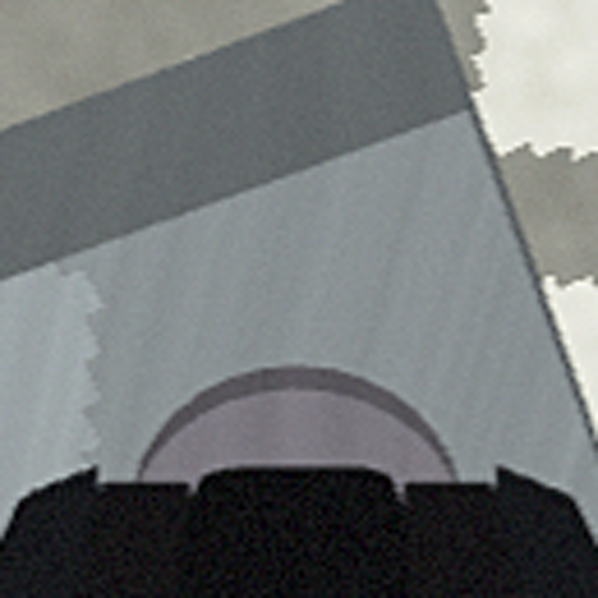

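carry_out --steps '[{"slide": [0,0,-0.001],"turn": [0,0,0],"gripper": 0.05},{"slide": [0,0,0],"turn": [0,0,0],"gripper": 0.05},{"slide": [0,0,0],"turn": [0,0,0],"gripper": 0.05},{"slide": [0,0,0],"turn": [0,0,0],"gripper": 0.05},{"slide": [0,0,0.02],"turn": [0,0,0],"gripper": 0.05},{"slide": [0,0,0.035],"turn": [0,0,0],"gripper": 0.05},{"slide": [0,0,0.035],"turn": [0,0,5],"gripper": 0.05},{"slide": [0,-0.01,0.03],"turn": [0,0,5],"gripper": 0.05},{"slide": [0,-0.03,0.015],"turn": [0,0,5],"gripper": 0.05},{"slide": [-0.01,-0.03,0],"turn": [0,0,5],"gripper": 0.05}]'

```text
time_s: 12.92
ee_pos: [0.4635, -0.1016, 0.2045]
eef_rot: [0.063, 1.56, -0.063]
wrist_force: [0.8, -0.5, -0.4]
grip_width: 0.05
```

carry_out --steps '[{"slide": [-0.02,-0.03,0.01],"turn": [0,0,5],"gripper": 0.05},{"slide": [-0.02,-0.03,0.01],"turn": [0,0,0],"gripper": 0.05},{"slide": [-0.02,-0.03,0.01],"turn": [0,0,0],"gripper": 0.05},{"slide": [0,0,0],"turn": [0,0,0],"gripper": 0.05},{"slide": [0,0,0],"turn": [0,0,0],"gripper": 0.05}]'

```text
time_s: 13.33
ee_pos: [0.3978, -0.1941, 0.2311]
eef_rot: [0.005, 1.571, -0.007]
wrist_force: [1.1, -0.2, -0.7]
grip_width: 0.05
```

```bash
cat >> h.py <<'E'
def sleeves(KV,p,tag=True):
    # top rim: detect via network masks then print; 
    out=[]
    for d in r.cut_out(p,'sleeve_1'):
        if d['p']<.3: continue
        m=d['mask'];ys,xs=np.nonzero(m); b=np.median(p['image'][ys,xs],0)
        print(round(d['p'],2),np.round(d['rect']),b, np.round(unproj(KV,(xs.mean(),ys.mean()),.02)[:2],3))
E
python3 - <<'E'
from h import *
o=r.observe();show(o); p=r.read_camera('wrist'); save(p,'w13'); KV=cam(p,o)
sleeves(KV,p)
p=r.read_camera('top'); save(p,'t13')
E
```

```text
{'time_s': 13.3333, 'ee_pos': [0.3978, -0.1941, 0.2311], 'eef_rot': [0.0049, 1.5708, -0.0066], 'wrist_force': [1.06, -0.2338, -0.694], 'grip_width': 0.05, 'joint_positions': [0.6497, 0.497, -0.4487, 2.0924, 0.3627, 0.6259, 1.5145]}
0.97 [200. 309.  33.  37.] [96. 98. 95.] [ 0.508 -0.304]
0.95 [194. 227.  41.  45.] [96. 98. 95.] [ 0.431 -0.299]
0.76 [371. 310.  30.  48.] [94. 96. 93.] [ 0.512 -0.142]
0.75 [364. 218.  39.  44.] [154. 157. 150.] [ 0.422 -0.149]
0.73 [280. 233.  36.  45.] [138. 141. 137.] [ 0.437 -0.223]
```

View pics/w13.png

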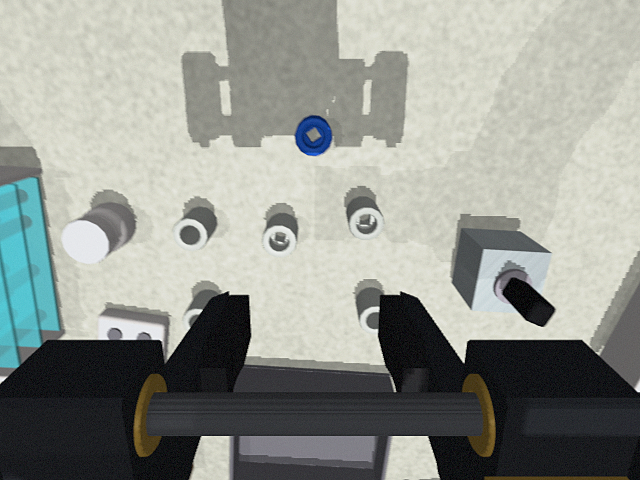

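View pics/t13.png

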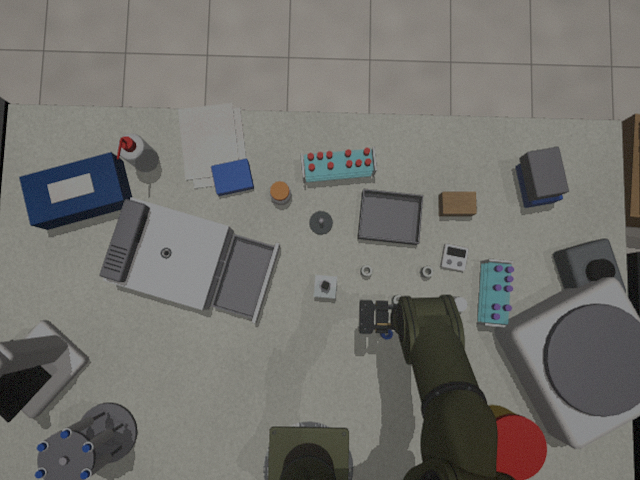

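```bash
cat >> h.py <<'E'
def crop(p,n,c,r0,w,h,s):
    im=p['image'][r0:r0+h,c:c+w]; cv2.imwrite('pics/'+n+'.png',cv2.resize(im,None,fx=s,fy=s,interpolation=cv2.INTER_CUBIC)[:,:,::-1])
E
python3 - <<'E'
from h import *
o=r.observe(); p=r.read_camera('wrist'); KV=cam(p,o)
for c in [(190,233),(280,240),(366,224),(372,318)]: print(c,np.round(unproj(KV,c,.04),4))
crop(p,'z14',160,170,240,170,3.2)
E
```

```text
(190, 233) [ 0.4314 -0.2925  0.04  ]
(280, 240) [ 0.4375 -0.2174  0.04  ]
(366, 224) [ 0.4233 -0.1455  0.04  ]
(372, 318) [ 0.5118 -0.1364  0.04  ]
```

View pics/z14.png

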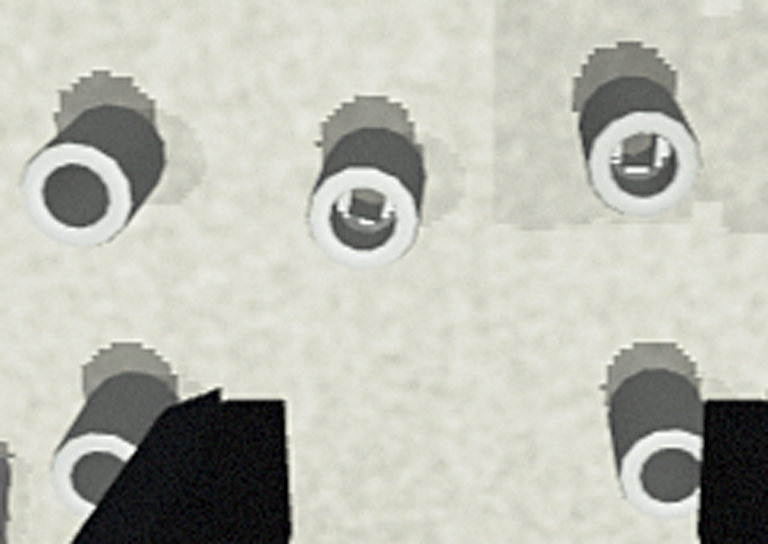

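carry_out --steps '[{"slide": [0.02,0.008,-0.005],"turn": [0,0,0],"gripper": 0.06},{"slide": [0.025,0.012,-0.02],"turn": [0,0,0],"gripper": 0.06},{"slide": [0.025,0.012,-0.025],"turn": [0,0,0],"gripper": 0.06},{"slide": [0.025,0.012,-0.03],"turn": [0,0,0],"gripper": 0.06},{"slide": [0.018,0.012,-0.03],"turn": [0,0,0],"gripper": 0.06},{"slide": [0,0,-0.02],"turn": [0,0,0],"gripper": 0.06},{"slide": [0,0,0],"turn": [0,0,0],"gripper": 0.06},{"slide": [0,0,0],"turn": [0,0,0],"gripper": 0.06}]'

```text
time_s: 14.2
ee_pos: [0.5114, -0.1342, 0.0998]
eef_rot: [-0.001, 1.574, 0.002]
wrist_force: [-0.1, 0.6, 0.9]
grip_width: 0.06
```

Run:
```python
from h import *
o=r.observe();show(o); p=r.read_camera('wrist'); save(p,'w15'); KV=cam(p,o)
```

```text
{'time_s': 14.2, 'ee_pos': [0.5114, -0.1342, 0.0998], 'eef_rot': [-0.0009, 1.5742, 0.0018], 'wrist_force': [-0.1471, 0.5776, 0.9267], 'grip_width': 0.06, 'joint_positions': [0.3458, 0.7953, -0.2933, 1.9618, 0.4867, 0.4569, 1.2658]}
```

View pics/w15.png

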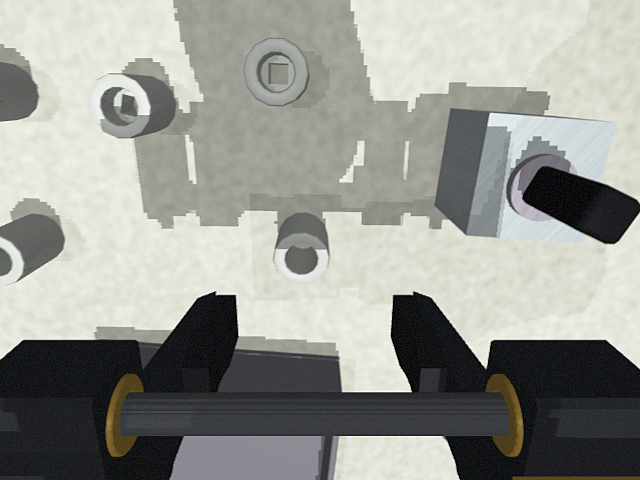

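```bash
cat >> h.py <<'E'
def rel(uv,ref=(314,256.5),z=.04,o=None):
    o=o or r.observe(); p=r.read_camera('wrist'); KV=cam(p,o)
    return np.round(unproj(KV,uv,z)-unproj(KV,ref,o['ee_pos'][2]-.061),4), np.round(unproj(KV,uv,z)-o['ee_pos'],4)
E
python3 -c "
from h import *
print(rel((301,258)))"
```

```text
(array([ 0.0008, -0.0068,  0.    ]), array([ 0.0011, -0.0054, -0.061 ]))
```

carry_out --steps '[{"slide": [0.001,-0.006,-0.01],"turn": [0,0,0],"gripper": 0.06},{"slide": [0,0,-0.025],"turn": [0,0,0],"gripper": 0.06},{"slide": [0,0,-0.025],"turn": [0,0,0],"gripper": 0.06},{"slide": [0,0,-0.018],"turn": [0,0,0],"gripper": 0.06},{"slide": [0,0,-0.01],"turn": [0,0,0],"gripper": 0.06},{"slide": [0,0,0],"turn": [0,0,0],"gripper": 0.06},{"slide": [0,0,0],"turn": [0,0,0],"gripper": 0.06}]'

```text
time_s: 14.88
ee_pos: [0.5133, -0.1423, 0.0132]
eef_rot: [0.001, 1.57, -0.002]
wrist_force: [0.3, -0.1, -0.3]
grip_width: 0.0599
```

Run:
```python
from h import *
o=r.observe();show(o); p=r.read_camera('wrist'); save(p,'w16'); KV=cam(p,o)
```

```text
{'time_s': 14.8833, 'ee_pos': [0.5133, -0.1423, 0.0132], 'eef_rot': [0.0012, 1.5704, -0.0016], 'wrist_force': [0.2854, -0.1031, -0.2985], 'grip_width': 0.0599, 'joint_positions': [0.287, 0.9476, -0.1727, 1.9752, 0.563, 0.2649, 1.2075]}
```

View pics/w16.png

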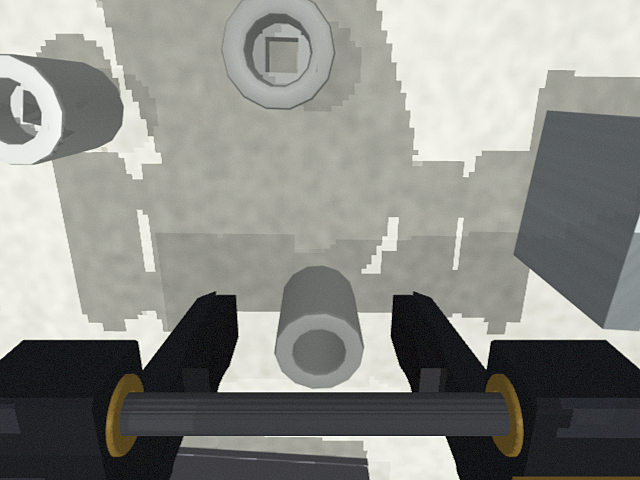

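carry_out --steps '[{"slide": [0,0.001,0],"turn": [0,0,0],"gripper": 0.02},{"slide": [0,0,0],"turn": [0,0,0],"gripper": 0.02},{"slide": [0,0,0],"turn": [0,0,0],"gripper": 0.02},{"slide": [0,0,0],"turn": [0,0,0],"gripper": 0.02},{"slide": [0,0,0],"turn": [0,0,0],"gripper": 0.02},{"slide": [0,0,0],"turn": [0,0,0],"gripper": 0.02}]'

```text
time_s: 15.43
ee_pos: [0.5134, -0.1408, 0.0131]
eef_rot: [0.001, 1.57, -0.001]
wrist_force: [-0.7, -0.1, 4.0]
grip_width: 0.0285
```

Run:
```python
from h import *
o=r.observe();show(o); p=r.read_camera('wrist'); KV=cam(p,o); crop(p,'z17',230,240,180,160,4)
print(proj(KV,[*o['ee_pos'][:2],.04]))
```

```text
{'time_s': 15.4333, 'ee_pos': [0.5134, -0.1408, 0.0131], 'eef_rot': [0.0009, 1.5703, -0.0011], 'wrist_force': [-0.743, -0.1404, 3.9625], 'grip_width': 0.0285, 'joint_positions': [0.284, 0.9475, -0.1719, 1.9763, 0.5627, 0.2634, 1.2056]}
[309.86862772 355.49306684]
```

View pics/z17.png

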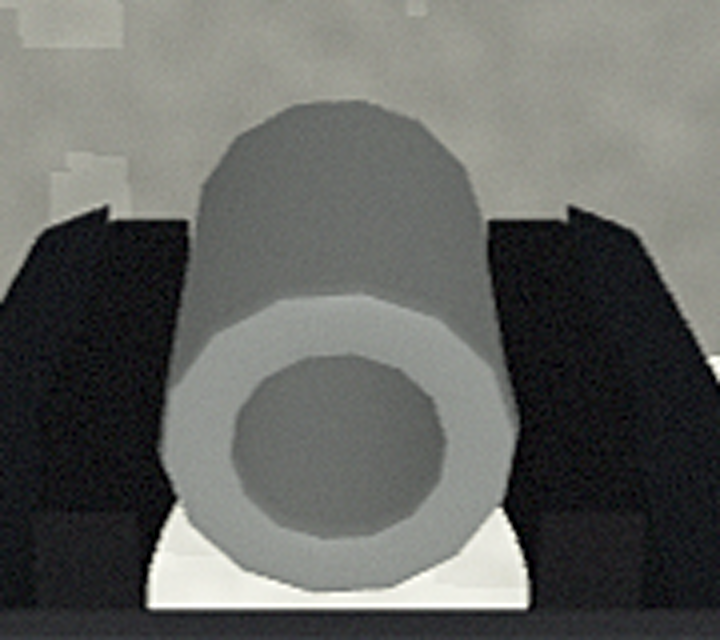

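carry_out --steps '[{"slide": [0,0,0.01],"turn": [0,0,0],"gripper": 0.02},{"slide": [0,0,0.025],"turn": [0,0,0],"gripper": 0.02},{"slide": [0,0,0.03],"turn": [0,0,0],"gripper": 0.02},{"slide": [0.005,0.01,0.027],"turn": [0,0,0],"gripper": 0.02},{"slide": [0.025,0.025,0.005],"turn": [0,0,0],"gripper": 0.02},{"slide": [0.028,0.028,0],"turn": [0,0,0],"gripper": 0.02},{"slide": [0.028,0.028,0],"turn": [0,0,0],"gripper": 0.02},{"slide": [0.025,0.025,0],"turn": [0,0,0],"gripper": 0.02},{"slide": [0.015,0.008,0],"turn": [0,0,0],"gripper": 0.02},{"slide": [0,0,0],"turn": [0,0,0],"gripper": 0.02}]'

```text
time_s: 16.32
ee_pos: [0.6426, -0.0116, 0.1107]
eef_rot: [0.001, 1.566, 0.006]
wrist_force: [0.8, 0.3, 0.8]
grip_width: 0.0284
```

carry_out --steps '[{"slide": [0,0,0],"turn": [0,0,0],"gripper": 0.02},{"slide": [0,0,0],"turn": [0,0,0],"gripper": 0.02}]'

```text
time_s: 16.48
ee_pos: [0.6377, -0.0185, 0.1096]
eef_rot: [0.001, 1.573, -0.003]
wrist_force: [-0.3, -0.5, -0.3]
grip_width: 0.0285
```

Run:
```python
from h import *
o=r.observe();show(o); p=r.read_camera('wrist'); KV=cam(p,o); save(p,'w18')
for d in (.013,.061): print(proj(KV,np.array(o['ee_pos'])-[0,0,d]))
```

```text
{'time_s': 16.4833, 'ee_pos': [0.6377, -0.0185, 0.1096], 'eef_rot': [0.0007, 1.5731, -0.0033], 'wrist_force': [-0.3017, -0.4778, -0.3135], 'grip_width': 0.0285, 'joint_positions': [0.1344, 0.8833, -0.332, 1.6184, 0.399, 0.7103, 1.1773]}
[310.70220432 298.74320617]
[311.42663306 256.20193041]
```

View pics/w18.png

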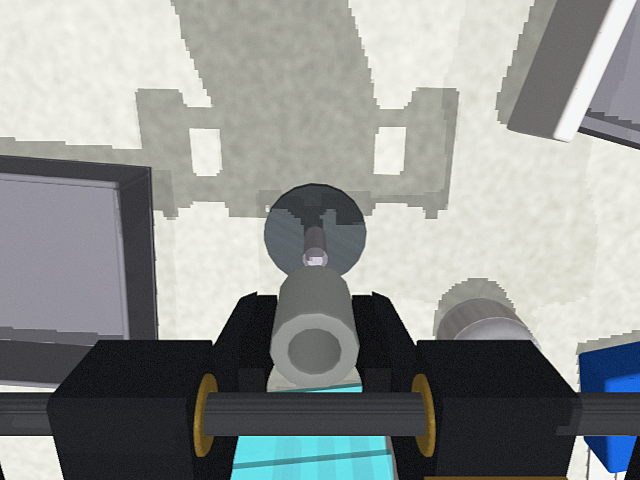

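carry_out --steps '[{"slide": [0,0,0],"turn": [0,0,0],"gripper": 0.02},{"slide": [0,0,0],"turn": [0,0,0],"gripper": 0.02},{"slide": [0,0,0],"turn": [0,0,0],"gripper": 0.02}]'

```text
time_s: 16.78
ee_pos: [0.6387, -0.0176, 0.1098]
eef_rot: [0.001, 1.571, -0.002]
wrist_force: [-0.9, 0.0, -0.5]
grip_width: 0.0288
```

Run:
```python
from h import *
o=r.observe();show(o); p=r.read_camera('wrist'); KV=cam(p,o); crop(p,'z19',250,180,130,200,3)
for d in (.013,.061): print(proj(KV,np.array(o['ee_pos'])-[0,0,d]))
```

```text
{'time_s': 16.7833, 'ee_pos': [0.6387, -0.0176, 0.1098], 'eef_rot': [0.0015, 1.5713, -0.002], 'wrist_force': [-0.868, 0.036, -0.4646], 'grip_width': 0.0288, 'joint_positions': [0.1342, 0.8835, -0.3331, 1.6169, 0.3988, 0.7097, 1.1772]}
[310.66087154 298.69517859]
[311.27337154 256.00856377]
```

View pics/z19.png

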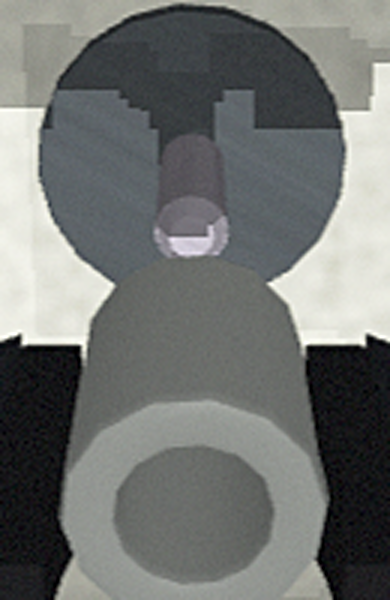

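Run:
```python
from h import *
o=r.observe(); p=r.read_camera('wrist'); KV=cam(p,o); z=o['ee_pos'][2]
s=unproj(KV,(250+194.5/3,180+507/3),z+.027); q=unproj(KV,(250+191/3,180+238/3),.048); b=unproj(KV,(250+192/3,180+150/3),.008)
print(s-o['ee_pos'],q,b,q-s)
crop(p,'z20',290,230,50,40,12)
```

```text
[-0.00251042  0.00163329  0.027     ] [ 0.64108295 -0.01611176  0.048     ] [ 0.63796623 -0.01589635  0.008     ] [ 0.00475019 -0.00037088 -0.08884411]
```

View pics/z20.png

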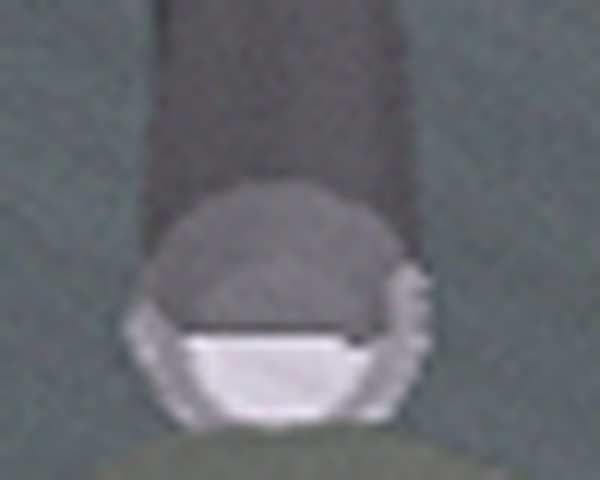

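carry_out --steps '[{"slide": [0.004,0,-0.005],"turn": [0,0,0],"gripper": 0.02},{"slide": [0,0,-0.015],"turn": [0,0,0],"gripper": 0.02},{"slide": [0,0,-0.015],"turn": [0,0,0],"gripper": 0.02},{"slide": [0,0,-0.009],"turn": [0,0,0],"gripper": 0.02},{"slide": [0,0,0],"turn": [0,0,0],"gripper": 0.02},{"slide": [0,0,0],"turn": [0,0,0],"gripper": 0.02},{"slide": [0,0,0],"turn": [0,0,0],"gripper": 0.02}]'

```text
time_s: 17.47
ee_pos: [0.6437, -0.0166, 0.0662]
eef_rot: [0.001, 1.57, -0.001]
wrist_force: [0.3, 1.0, -0.2]
grip_width: 0.0284
```

Run:
```python
from h import *
o=r.observe();show(o); p=r.read_camera('wrist'); KV=cam(p,o); crop(p,'z21',220,180,190,200,3)
p=r.read_camera('scene'); crop(p,'s21',250,230,140,110,5)
```

```text
{'time_s': 17.4667, 'ee_pos': [0.6437, -0.0166, 0.0662], 'eef_rot': [0.0012, 1.5699, -0.0008], 'wrist_force': [0.2723, 0.9548, -0.1978], 'grip_width': 0.0284, 'joint_positions': [0.1188, 0.9489, -0.308, 1.6178, 0.4244, 0.6408, 1.1578]}
```

View pics/z21.png

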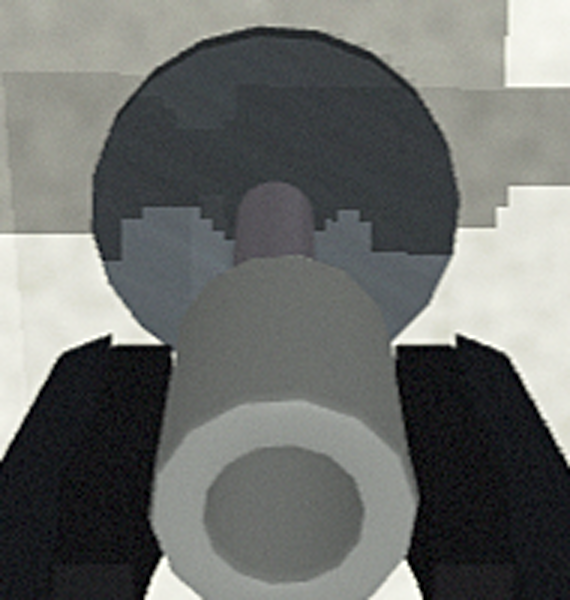

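View pics/s21.png

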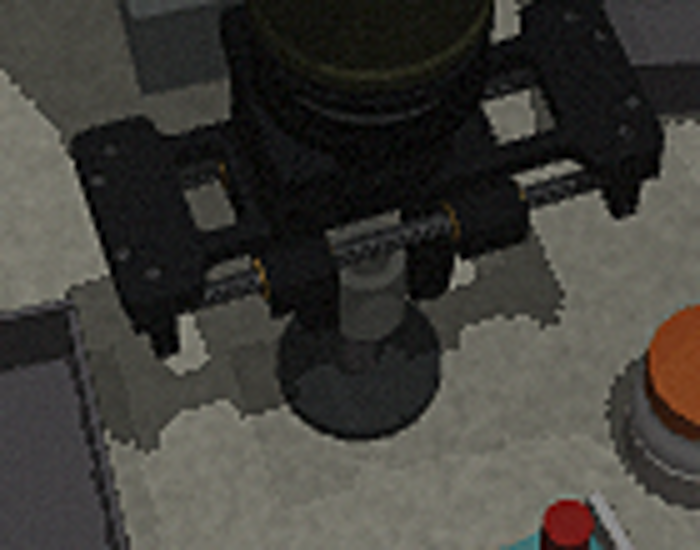

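Run:
```python
from h import *
o=r.observe(); p=r.read_camera('wrist'); KV=cam(p,o); z=o['ee_pos'][2]
# fit: predicted outline of base circle for candidate centre
f=lambda u,v,z:unproj(KV,(220+u/3-.3,180+v/3-.3),z)
print('top edge',f(275,27,.004),'L',f(92,205,.008),'R',f(458,205,.008))
pts=np.array([f(*a,.008)[:2] for a in [(92,205),(458,205),(120,110),(430,110),(200,40),(350,40),(118,290),(430,290)]])
A=np.c_[2*pts,np.ones(len(pts))];s=np.linalg.lstsq(A,(pts**2).sum(1),rcond=None)[0];print('circle',s[:2],np.sqrt(s[2]+s[:2]@s[:2]))
sl=f(284,510,z+.027); print('sleeve',sl, 'tcp',o['ee_pos'])
```

```text
top edge [ 0.60839288 -0.01651956  0.004     ] L [ 0.63864288 -0.04799301  0.008     ] R [0.63869442 0.01486549 0.008     ]
circle [ 0.63891279 -0.01661353] 0.03148839194566627
sleeve [ 0.64161845 -0.01520913  0.09360599] tcp [ 0.64391943 -0.01667732  0.06660599]
```

carry_out --steps '[{"slide": [-0.0015,-0.0015,0],"turn": [0,0,0],"gripper": 0.02},{"slide": [0,0,0],"turn": [0,0,0],"gripper": 0.02},{"slide": [0,0,-0.006],"turn": [0,0,0],"gripper": 0.02},{"slide": [0,0,-0.006],"turn": [0,0,0],"gripper": 0.02},{"slide": [0,0,-0.003],"turn": [0,0,0],"gripper": 0.02},{"slide": [0,0,0],"turn": [0,0,0],"gripper": 0.02},{"slide": [0,0,0],"turn": [0,0,0],"gripper": 0.02}]'

```text
time_s: 18.2
ee_pos: [0.6414, -0.0182, 0.0502]
eef_rot: [0.001, 1.572, -0.001]
wrist_force: [-0.1, -0.3, 0.1]
grip_width: 0.0285
```

Run:
```python
from h import *
o=r.observe();show(o); p=r.read_camera('wrist'); KV=cam(p,o); crop(p,'z22',220,180,190,200,3)
```

```text
{'time_s': 18.2, 'ee_pos': [0.6414, -0.0182, 0.0502], 'eef_rot': [0.0009, 1.5718, -0.0008], 'wrist_force': [-0.0885, -0.2698, 0.0613], 'grip_width': 0.0285, 'joint_positions': [0.1158, 0.9703, -0.2973, 1.6269, 0.4344, 0.6114, 1.1508]}
```

View pics/z22.png

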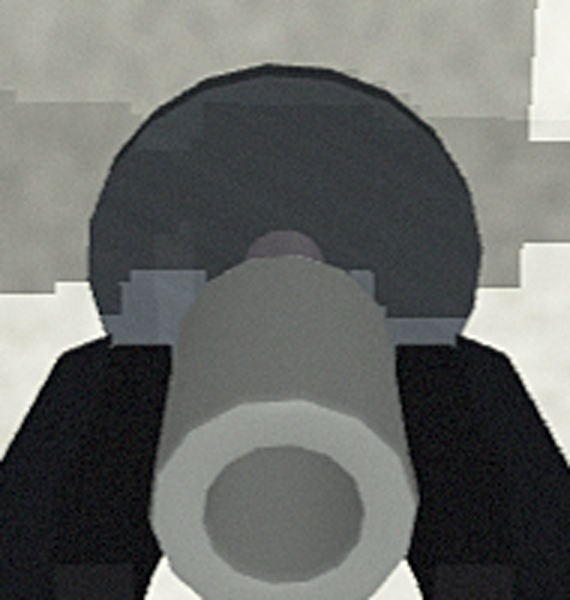

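carry_out --steps '[{"slide": [0,0,-0.006],"turn": [0,0,0],"gripper": 0.02},{"slide": [0,0,-0.006],"turn": [0,0,0],"gripper": 0.02},{"slide": [0,0,-0.006],"turn": [0,0,0],"gripper": 0.02},{"slide": [0,0,-0.006],"turn": [0,0,0],"gripper": 0.02},{"slide": [0,0,-0.002],"turn": [0,0,0],"gripper": 0.02},{"slide": [0,0,0],"turn": [0,0,0],"gripper": 0.02},{"slide": [0,0,0],"turn": [0,0,0],"gripper": 0.02}]'

```text
time_s: 18.83
ee_pos: [0.6416, -0.0182, 0.0245]
eef_rot: [0.001, 1.571, -0.001]
wrist_force: [-0.3, -0.5, 0.9]
grip_width: 0.0287
```

Run:
```python
from h import *
o=r.observe();show(o); p=r.read_camera('wrist'); KV=cam(p,o); crop(p,'z23',220,180,190,200,3)
```

```text
{'time_s': 18.8333, 'ee_pos': [0.6416, -0.0182, 0.0245], 'eef_rot': [0.001, 1.5711, -0.0009], 'wrist_force': [-0.2875, -0.4507, 0.9151], 'grip_width': 0.0287, 'joint_positions': [0.1067, 1.0081, -0.2801, 1.6295, 0.449, 0.5686, 1.1383]}
```

View pics/z23.png

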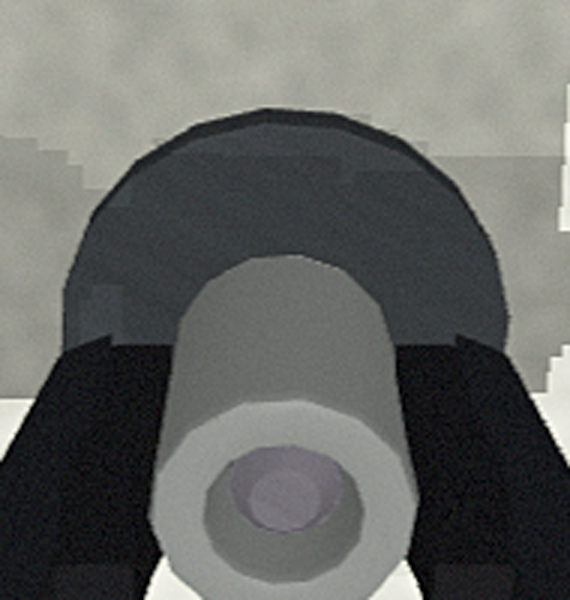

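carry_out --steps '[{"slide": [-0.001,0,-0.002],"turn": [0,0,0],"gripper": 0.02},{"slide": [0,0,-0.002],"turn": [0,0,0],"gripper": 0.02},{"slide": [0,0,0],"turn": [0,0,0],"gripper": 0.02},{"slide": [0,0,0],"turn": [0,0,0],"gripper": 0.02},{"slide": [0,0,0],"turn": [0,0,0],"gripper": 0.044},{"slide": [0,0,0],"turn": [0,0,0],"gripper": 0.044},{"slide": [0,0,0],"turn": [0,0,0],"gripper": 0.044},{"slide": [0,0,0],"turn": [0,0,0],"gripper": 0.044}]'

```text
time_s: 19.55
ee_pos: [0.6406, -0.0183, 0.0206]
eef_rot: [0.001, 1.571, -0.001]
wrist_force: [-0.5, 0.4, -0.3]
grip_width: 0.0442
```

Run:
```python
from h import *
o=r.observe();show(o); p=r.read_camera('wrist'); KV=cam(p,o); crop(p,'z24',220,180,190,200,3)
```

```text
{'time_s': 19.55, 'ee_pos': [0.6406, -0.0183, 0.0206], 'eef_rot': [0.0011, 1.571, -0.0009], 'wrist_force': [-0.5465, 0.3996, -0.32], 'grip_width': 0.0442, 'joint_positions': [0.1051, 1.013, -0.2767, 1.6331, 0.4516, 0.5596, 1.1354]}
```

View pics/z24.png

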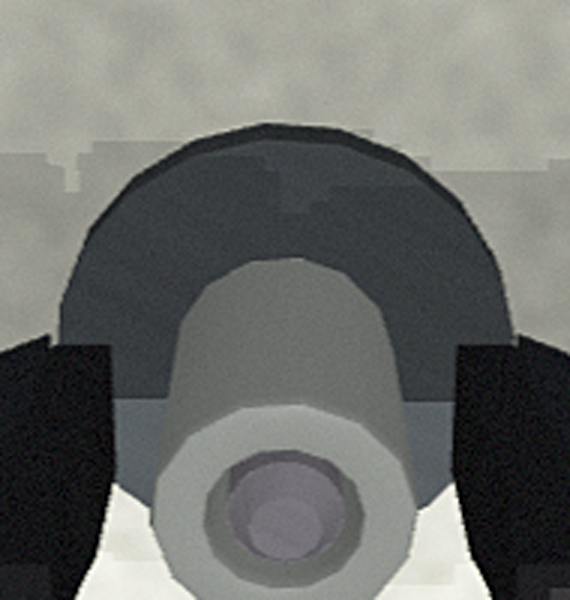

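Run:
```python
from h import *
p=r.read_camera('top'); crop(p,'z25',190,220,110,110,5.4)
```

```text
(no output)
```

View pics/z25.png

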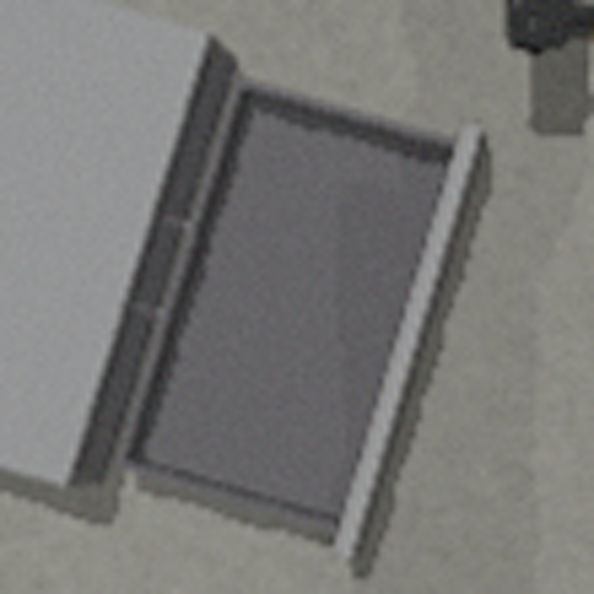

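Run:
```python
from h import *
p=r.read_camera('top'); KV=cam(p)
f=lambda u,v,z:unproj(KV,(190+u/5.4-.4,220+v/5.4-.4),z)[:2]
ra,rb=f(250,90,.05),f(135,462,.05)   # rear wall inner top corners
pa,pb=f(468,125,.062),f(338,550,.062) # panel inner top edge ends
oa,ob=f(487,130,.062),f(353,556,.062)
for n,a,b in (('rear',ra,rb),('pin',pa,pb),('out',oa,ob)): print(n,a,b,(a+b)/2,np.linalg.norm(a-b),np.degrees(np.arctan2(*(a-b)[::-1])))
la,lb=f(208,37,.092),f(70,487,.092);print('lid',la,lb,(la+lb)/2,np.linalg.norm(la-lb),np.degrees(np.arctan2(*(la-lb)[::-1])))
print('centre',(ra+rb+pa+pb)/4)
```

```text
rear [0.58914627 0.20076979] [0.40997772 0.24874115] [0.49956199 0.22475547] 0.1854794350769341 -14.989047411559094
pin [0.57334317 0.09452461] [0.3710274  0.14969272] [0.47218528 0.12210867] 0.2097026288125714 -15.252767615468521
out [0.57114756 0.08538976] [0.36837728 0.14255484] [0.46976242 0.1139723 ] 0.2106742274091995 -15.744227759728583
lid [0.60896479 0.21528389] [0.39849659 0.27069078] [0.50373069 0.24298734] 0.21763912139173894 -14.748788661575118
centre [0.48587364 0.17343207]
```

carry_out --steps '[{"slide": [0,0,0],"turn": [0,0,0],"gripper": 0.02},{"slide": [0,0,0],"turn": [0,0,0],"gripper": 0.02},{"slide": [0,0,0],"turn": [0,0,0],"gripper": 0.02},{"slide": [0,0,0],"turn": [0,0,0],"gripper": 0.02},{"slide": [0,0,0],"turn": [0,0,0],"gripper": 0.02},{"slide": [0,0,0.015],"turn": [0,0,0],"gripper": 0.02},{"slide": [0,0,0.025],"turn": [0,0,0],"gripper": 0.02},{"slide": [0,0,0.03],"turn": [0,0,0],"gripper": 0.02},{"slide": [0,0,0.01],"turn": [0,0,0],"gripper": 0.02}]'

```text
time_s: 20.45
ee_pos: [0.643, -0.0179, 0.1055]
eef_rot: [0.002, 1.565, -0.001]
wrist_force: [1.3, 1.2, -0.5]
grip_width: 0.0284
```

carry_out --steps '[{"slide": [-0.011,0.015,0],"turn": [0,0,7],"gripper": 0.02},{"slide": [-0.012,0.018,0],"turn": [0,0,7],"gripper": 0.02},{"slide": [-0.012,0.018,0],"turn": [0,0,7],"gripper": 0.02},{"slide": [-0.012,0.018,0],"turn": [0,0,7],"gripper": 0.02},{"slide": [-0.012,0.018,0],"turn": [0,0,7],"gripper": 0.02},{"slide": [-0.012,0.018,0],"turn": [0,0,7],"gripper": 0.02},{"slide": [-0.012,0.018,0],"turn": [0,0,7],"gripper": 0.02},{"slide": [-0.012,0.018,0],"turn": [0,0,7],"gripper": 0.02},{"slide": [-0.012,0.017,0],"turn": [0,0,7],"gripper": 0.02},{"slide": [-0.004,0,0],"turn": [0,0,7],"gripper": 0.02}]'

```text
time_s: 21.28
ee_pos: [0.5277, 0.1448, 0.1018]
eef_rot: [-0.954, 1.348, 0.959]
wrist_force: [0.3, 0.6, -0.3]
grip_width: 0.0285
```

carry_out --steps '[{"slide": [0,0,0],"turn": [0,0,5],"gripper": 0.02},{"slide": [0,0,0],"turn": [0,0,0],"gripper": 0.02},{"slide": [0,0,0],"turn": [0,0,0],"gripper": 0.02},{"slide": [0,0,0],"turn": [0,0,0],"gripper": 0.02}]'

```text
time_s: 21.62
ee_pos: [0.53, 0.1393, 0.1009]
eef_rot: [-1.011, 1.323, 1.01]
wrist_force: [0.2, -0.5, 0.0]
grip_width: 0.0286
```

Run:
```python
from h import *
o=r.observe();show(o); print(np.round(R.from_rotvec(o['eef_rot']).as_matrix(),3)); p=r.read_camera('wrist'); KV=cam(p,o); save(p,'w26')
```

```text
{'time_s': 21.6167, 'ee_pos': [0.53, 0.1393, 0.1009], 'eef_rot': [-1.0113, 1.3233, 1.0105], 'wrist_force': [0.2477, -0.5159, 0.0495], 'grip_width': 0.0286, 'joint_positions': [0.0025, 0.8569, -0.5914, 1.8984, 0.7902, 0.6356, 1.7814]}
[[ 0.    -0.965  0.263]
 [-0.     0.263  0.965]
 [-1.    -0.    -0.   ]]
```

View pics/w26.png

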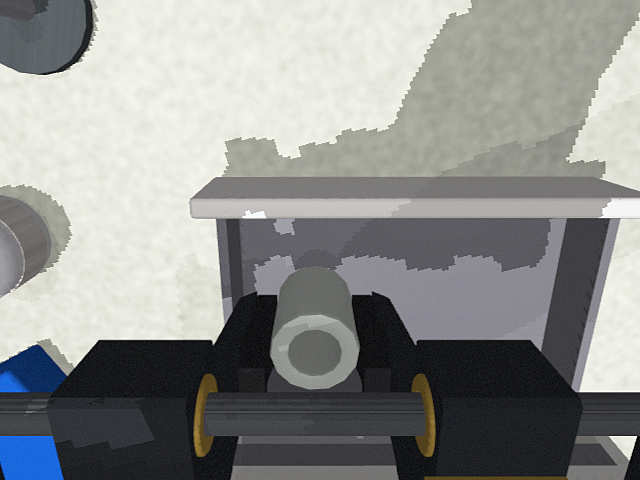

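Run:
```python
from h import *
o=r.observe(); p=r.read_camera('wrist'); KV=cam(p,o); Rm=R.from_rotvec(o['eef_rot']).as_matrix()
ref=unproj(KV,(314.5,256.5),o['ee_pos'][2]-.061)
for n,uv,z in [('panel inner top',(400,218),.062),('left wall inner top',(231,270),.05),('left wall floor',(245,235),.016),('right wall inner',(605,300),.05),('right floor',(552,235),.016)]:
    d=unproj(KV,uv,z)-[ref[0],ref[1],0]; print(n,np.round([d@Rm[:,2],d@Rm[:,1]],4))
```

```text
panel inner top [-0.0278  0.0388]
left wall inner top [ 0.0033 -0.0422]
left wall floor [-0.0037 -0.04  ]
right wall inner [0.02   0.1504]
right floor [-0.0039  0.1367]
```

carry_out --steps '[{"slide": [-0.004,0.001,-0.01],"turn": [0,0,0],"gripper": 0.02},{"slide": [0,0,-0.02],"turn": [0,0,0],"gripper": 0.02},{"slide": [0,0,-0.02],"turn": [0,0,0],"gripper": 0.02},{"slide": [0,0,-0.012],"turn": [0,0,0],"gripper": 0.02},{"slide": [0,0,-0.006],"turn": [0,0,0],"gripper": 0.02},{"slide": [0,0,0],"turn": [0,0,0],"gripper": 0.02},{"slide": [0,0,0],"turn": [0,0,0],"gripper": 0.02}]'

```text
time_s: 22.3
ee_pos: [0.5259, 0.1409, 0.033]
eef_rot: [-1.013, 1.322, 1.013]
wrist_force: [0.3, -0.7, -0.1]
grip_width: 0.0287
```

Run:
```python
from h import *
o=r.observe();show(o); p=r.read_camera('wrist'); KV=cam(p,o); save(p,'w27')
```

```text
{'time_s': 22.3, 'ee_pos': [0.5259, 0.1409, 0.033], 'eef_rot': [-1.0131, 1.3221, 1.013], 'wrist_force': [0.3482, -0.7331, -0.0572], 'grip_width': 0.0287, 'joint_positions': [-0.0666, 0.9535, -0.4776, 1.9298, 0.9168, 0.4919, 1.6657]}
```

View pics/w27.png

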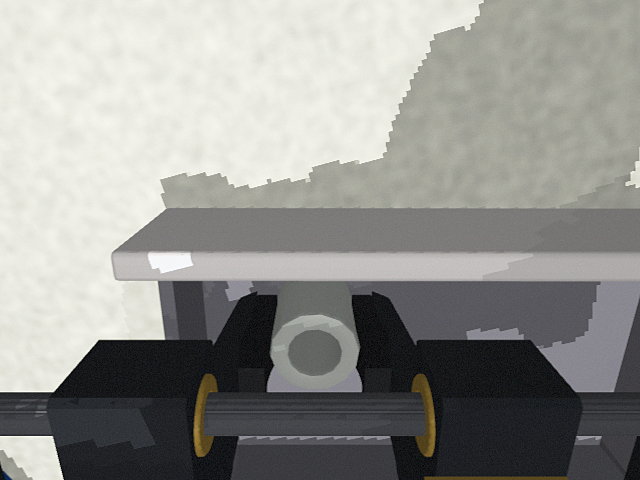

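carry_out --steps '[{"slide": [0,0,-0.003],"turn": [0,0,0],"gripper": 0.02},{"slide": [0,0,0],"turn": [0,0,0],"gripper": 0.038},{"slide": [0,0,0],"turn": [0,0,0],"gripper": 0.038},{"slide": [0,0,0],"turn": [0,0,0],"gripper": 0.038},{"slide": [0,0,0.015],"turn": [0,0,0],"gripper": 0.038},{"slide": [0,0,0.035],"turn": [0,0,0],"gripper": 0.038},{"slide": [0,0,0.04],"turn": [0,0,0],"gripper": 0.038},{"slide": [0,0,0.02],"turn": [0,0,0],"gripper": 0.038},{"slide": [0,0,0],"turn": [0,0,0],"gripper": 0.038}]'

```text
time_s: 23.1
ee_pos: [0.5282, 0.1422, 0.1442]
eef_rot: [-1.013, 1.314, 1.01]
wrist_force: [0.5, -0.2, -0.5]
grip_width: 0.0381
```

Run:
```python
from h import *
o=r.observe();show(o); p=r.read_camera('wrist'); KV=cam(p,o); save(p,'w28')
```

```text
{'time_s': 23.1, 'ee_pos': [0.5282, 0.1422, 0.1442], 'eef_rot': [-1.0133, 1.314, 1.0102], 'wrist_force': [0.4794, -0.1812, -0.4905], 'grip_width': 0.0381, 'joint_positions': [0.0333, 0.793, -0.6513, 1.8834, 0.7264, 0.7083, 1.8307]}
```

View pics/w28.png

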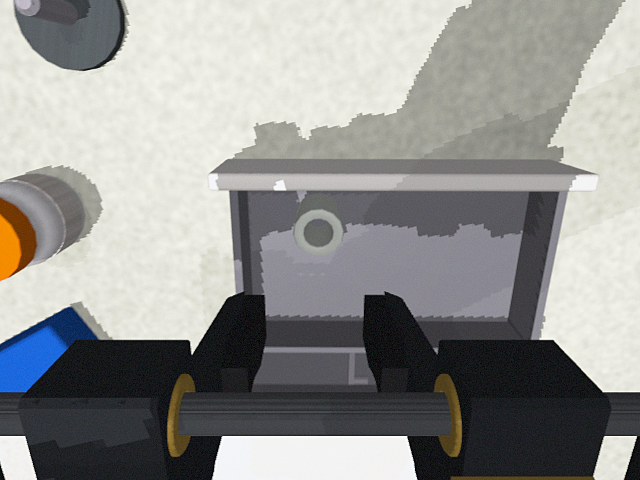

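The first sleeve stands in the tray at (318,232). Next is the sleeve at about (0.51, -0.30).

carry_out --steps '[{"slide": [0.01,-0.035,0],"turn": [0,0,-7],"gripper": 0.06},{"slide": [0.005,-0.041,0],"turn": [0,0,-7],"gripper": 0.06},{"slide": [0,-0.041,0],"turn": [0,0,-7],"gripper": 0.06},{"slide": [0,-0.041,0],"turn": [0,0,-7],"gripper": 0.06},{"slide": [0,-0.041,0],"turn": [0,0,-7],"gripper": 0.06},{"slide": [-0.005,-0.041,0],"turn": [0,0,-7],"gripper": 0.06},{"slide": [-0.005,-0.041,0],"turn": [0,0,-7],"gripper": 0.06},{"slide": [-0.007,-0.041,0],"turn": [0,0,-7],"gripper": 0.06},{"slide": [-0.007,-0.041,-0.01],"turn": [0,0,-7],"gripper": 0.06},{"slide": [-0.007,-0.041,-0.01],"turn": [0,0,-7],"gripper": 0.06}]'

```text
time_s: 23.98
ee_pos: [0.5088, -0.2633, 0.1191]
eef_rot: [-0.063, 1.571, 0.063]
wrist_force: [0.6, -0.9, -0.7]
grip_width: 0.06
```

carry_out --steps '[{"slide": [0,-0.035,-0.01],"turn": [0,0,-5],"gripper": 0.06},{"slide": [0,0,-0.01],"turn": [0,0,0],"gripper": 0.06},{"slide": [0,0,0],"turn": [0,0,0],"gripper": 0.06},{"slide": [0,0,0],"turn": [0,0,0],"gripper": 0.06},{"slide": [0,0,0],"turn": [0,0,0],"gripper": 0.06},{"slide": [0,0,0],"turn": [0,0,0],"gripper": 0.06}]'

```text
time_s: 24.48
ee_pos: [0.5109, -0.294, 0.1006]
eef_rot: [-0.001, 1.57, 0.003]
wrist_force: [0.3, -0.6, 0.4]
grip_width: 0.0603
```

Run:
```python
from h import *
o=r.observe();show(o); p=r.read_camera('wrist'); KV=cam(p,o); save(p,'w29')
```

```text
{'time_s': 24.4833, 'ee_pos': [0.5109, -0.294, 0.1006], 'eef_rot': [-0.0008, 1.5702, 0.0026], 'wrist_force': [0.3221, -0.616, 0.351], 'grip_width': 0.0603, 'joint_positions': [0.6469, 0.8506, -0.3547, 1.779, 0.4795, 0.5983, 1.5745]}
```

View pics/w29.png

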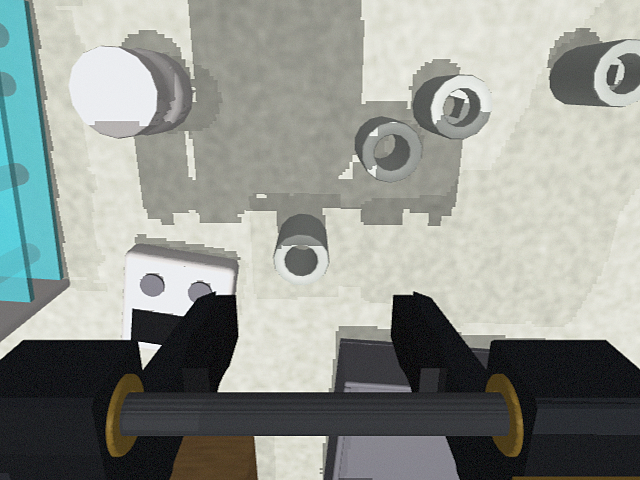

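Run:
```python
from h import *
o=r.observe(); p=r.read_camera('wrist'); KV=cam(p,o)
s=unproj(KV,(301,259),.04)
for uv in [(127,247),(238,264),(237,275),(232,290)]: print(unproj(KV,uv,.02)-s)
for uv in [(389,149),(452,105)]: print(unproj(KV,uv,.04))
crop(p,'z29',100,200,240,160,3.2)
```

```text
[ 0.00100905 -0.09973419 -0.02      ]
[ 0.01137126 -0.03705302 -0.02      ]
[ 0.01832252 -0.03801485 -0.02      ]
[ 0.0280111 -0.0415024 -0.02     ]
[ 0.45526098 -0.25687747  0.04      ]
[ 0.43484386 -0.22864633  0.04      ]
```

View pics/z29.png

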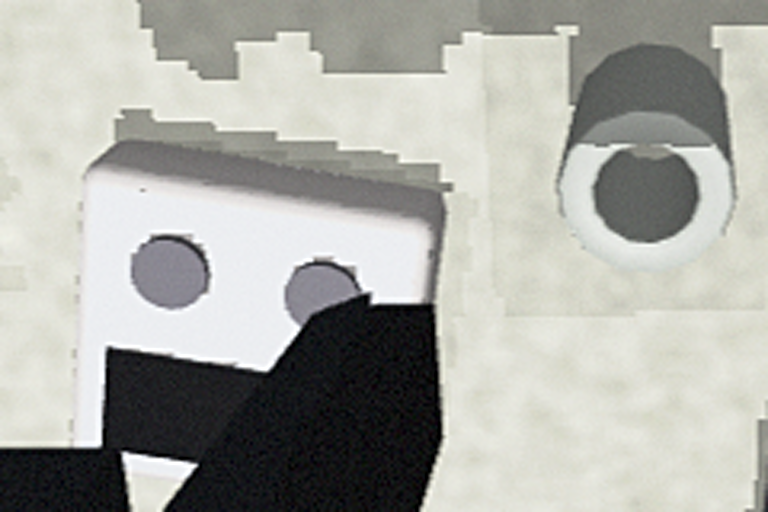

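carry_out --steps '[{"slide": [0,-0.006,0],"turn": [0,0,-6],"gripper": 0.05},{"slide": [0,0,0],"turn": [0,0,-6],"gripper": 0.05},{"slide": [0,0,0],"turn": [0,0,-6],"gripper": 0.05},{"slide": [0,0,0],"turn": [0,0,-6],"gripper": 0.05},{"slide": [0,0,0],"turn": [0,0,-6],"gripper": 0.05},{"slide": [0,0,-0.02],"turn": [0,0,0],"gripper": 0.05},{"slide": [0,0,-0.02],"turn": [0,0,0],"gripper": 0.05},{"slide": [0,0,0],"turn": [0,0,0],"gripper": 0.05},{"slide": [0,0,0],"turn": [0,0,0],"gripper": 0.05}]'

```text
time_s: 25.33
ee_pos: [0.5098, -0.3013, 0.06]
eef_rot: [0.411, 1.533, -0.41]
wrist_force: [-0.3, 0.3, 0.6]
grip_width: 0.0503
```

Run:
```python
from h import *
o=r.observe();show(o); p=r.read_camera('wrist'); KV=cam(p,o); save(p,'w30'); print(proj(KV,[*o['ee_pos'][:2],.04]))
```

```text
{'time_s': 25.3333, 'ee_pos': [0.5098, -0.3013, 0.06], 'eef_rot': [0.4109, 1.5332, -0.41], 'wrist_force': [-0.2587, 0.2887, 0.5896], 'grip_width': 0.0503, 'joint_positions': [0.5655, 0.9035, -0.1921, 1.7869, 0.3275, 0.4842, 1.2006]}
[310.48554042 292.77946548]
```

View pics/w30.png

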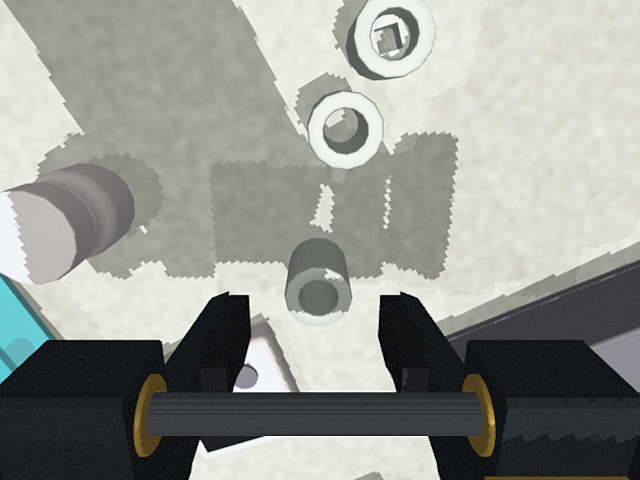

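carry_out --steps '[{"slide": [0.002,0.001,-0.01],"turn": [0,0,0],"gripper": 0.05},{"slide": [0,0,-0.02],"turn": [0,0,0],"gripper": 0.05},{"slide": [0,0,-0.012],"turn": [0,0,0],"gripper": 0.05},{"slide": [0,0,-0.005],"turn": [0,0,0],"gripper": 0.05},{"slide": [0,0,0],"turn": [0,0,0],"gripper": 0.02},{"slide": [0,0,0],"turn": [0,0,0],"gripper": 0.02},{"slide": [0,0,0],"turn": [0,0,0],"gripper": 0.02},{"slide": [0,0,0],"turn": [0,0,0],"gripper": 0.02},{"slide": [0,0,0],"turn": [0,0,0],"gripper": 0.02}]'

```text
time_s: 26.13
ee_pos: [0.5125, -0.3014, 0.014]
eef_rot: [0.411, 1.53, -0.411]
wrist_force: [-0.3, 0.2, 1.5]
grip_width: 0.0287
```

Run:
```python
from h import *
o=r.observe();show(o); p=r.read_camera('wrist'); KV=cam(p,o); save(p,'w31'); print(proj(KV,[*o['ee_pos'][:2],.04]))
```

```text
{'time_s': 26.1333, 'ee_pos': [0.5125, -0.3014, 0.014], 'eef_rot': [0.4113, 1.5301, -0.4115], 'wrist_force': [-0.2766, 0.2155, 1.5495], 'grip_width': 0.0287, 'joint_positions': [0.5455, 0.9797, -0.1606, 1.7873, 0.3468, 0.401, 1.1802]}
[309.55642979 355.93094769]
```

View pics/w31.png

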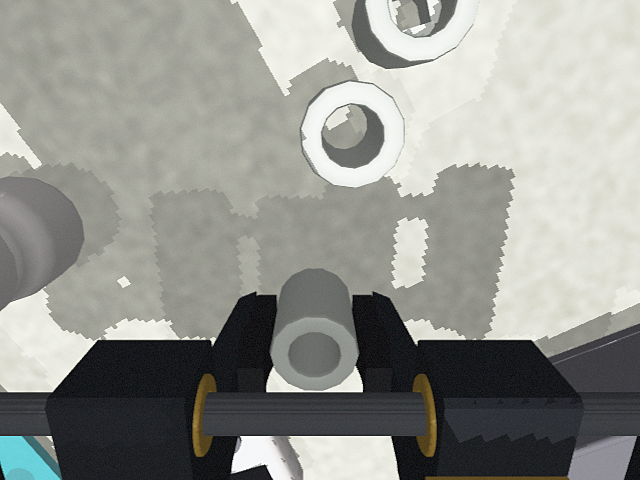

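carry_out --steps '[{"slide": [0,0,0.015],"turn": [0,0,0],"gripper": 0.02},{"slide": [0,0,0.03],"turn": [0,0,0],"gripper": 0.02},{"slide": [0,0,0.035],"turn": [0,0,6],"gripper": 0.02},{"slide": [0.01,0.02,0.006],"turn": [0,0,6],"gripper": 0.02},{"slide": [0.018,0.038,0],"turn": [0,0,6],"gripper": 0.02},{"slide": [0.018,0.038,0],"turn": [0,0,6],"gripper": 0.02},{"slide": [0.018,0.038,0],"turn": [0,0,6],"gripper": 0.02},{"slide": [0.018,0.038,0],"turn": [0,0,0],"gripper": 0.02},{"slide": [0.018,0.038,0],"turn": [0,0,0],"gripper": 0.02},{"slide": [0.018,0.038,0],"turn": [0,0,0],"gripper": 0.02}]'

```text
time_s: 27.02
ee_pos: [0.6296, -0.0534, 0.0996]
eef_rot: [0.001, 1.571, -0.001]
wrist_force: [-0.1, 0.6, 0.1]
grip_width: 0.0289
```

carry_out --steps '[{"slide": [0.0095,0.035,0],"turn": [0,0,0],"gripper": 0.02},{"slide": [0,0,0],"turn": [0,0,0],"gripper": 0.02},{"slide": [0,0,-0.01],"turn": [0,0,0],"gripper": 0.02},{"slide": [0,0,-0.01],"turn": [0,0,0],"gripper": 0.02},{"slide": [0,0,0],"turn": [0,0,0],"gripper": 0.02},{"slide": [0,0,0],"turn": [0,0,0],"gripper": 0.02},{"slide": [0,0,0],"turn": [0,0,0],"gripper": 0.02}]'

```text
time_s: 27.6
ee_pos: [0.6381, -0.0222, 0.0789]
eef_rot: [0.002, 1.572, -0.004]
wrist_force: [0.6, 0.7, 0.0]
grip_width: 0.029
```

Run:
```python
from h import *
o=r.observe();show(o); p=r.read_camera('wrist'); KV=cam(p,o); crop(p,'z32',220,180,190,200,3)
```

```text
{'time_s': 27.6, 'ee_pos': [0.6381, -0.0222, 0.0789], 'eef_rot': [0.0022, 1.5718, -0.0036], 'wrist_force': [0.5817, 0.7361, 0.0159], 'grip_width': 0.029, 'joint_positions': [0.1227, 0.9243, -0.2986, 1.6308, 0.4007, 0.6487, 1.1807]}
```

View pics/z32.png

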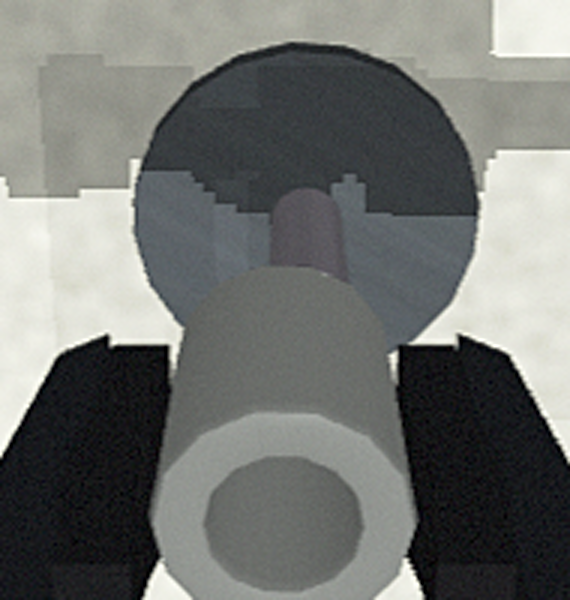

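carry_out --steps '[{"slide": [0.0012,0.004,0],"turn": [0,0,0],"gripper": 0.02},{"slide": [0,0,-0.01],"turn": [0,0,0],"gripper": 0.02},{"slide": [0,0,0],"turn": [0,0,0],"gripper": 0.02},{"slide": [0,0,-0.007],"turn": [0,0,0],"gripper": 0.02},{"slide": [0,0,-0.006],"turn": [0,0,0],"gripper": 0.02},{"slide": [0,0,-0.005],"turn": [0,0,0],"gripper": 0.02},{"slide": [0,0,0],"turn": [0,0,0],"gripper": 0.02},{"slide": [0,0,0],"turn": [0,0,0],"gripper": 0.02}]'

```text
time_s: 28.32
ee_pos: [0.6394, -0.0162, 0.0507]
eef_rot: [0.001, 1.572, -0.001]
wrist_force: [1.2, -0.1, -0.3]
grip_width: 0.0288
```

Run:
```python
from h import *
o=r.observe();show(o); p=r.read_camera('wrist'); KV=cam(p,o); crop(p,'z33',220,180,190,200,3)
```

```text
{'time_s': 28.3167, 'ee_pos': [0.6394, -0.0162, 0.0507], 'eef_rot': [0.0009, 1.5718, -0.0009], 'wrist_force': [1.2431, -0.0507, -0.2932], 'grip_width': 0.0288, 'joint_positions': [0.1046, 0.9661, -0.2816, 1.6339, 0.4153, 0.6023, 1.1625]}
```

View pics/z33.png

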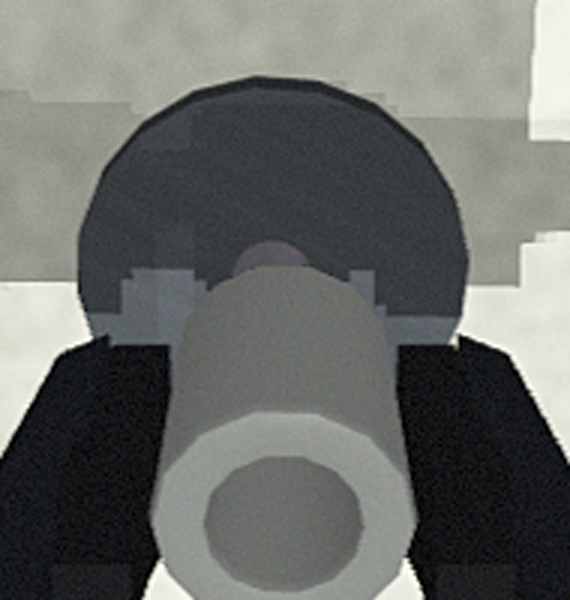

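carry_out --steps '[{"slide": [0,-0.002,0],"turn": [0,0,0],"gripper": 0.02},{"slide": [0,0,-0.006],"turn": [0,0,0],"gripper": 0.02},{"slide": [0,0,-0.006],"turn": [0,0,0],"gripper": 0.02},{"slide": [0,0,-0.006],"turn": [0,0,0],"gripper": 0.02},{"slide": [0,0,-0.006],"turn": [0,0,0],"gripper": 0.02},{"slide": [0,0,-0.004],"turn": [0,0,0],"gripper": 0.02},{"slide": [0,0,0],"turn": [0,0,0],"gripper": 0.02},{"slide": [0,0,0],"turn": [0,0,0],"gripper": 0.02},{"slide": [0,0,0],"turn": [0,0,0],"gripper": 0.02}]'

```text
time_s: 29.12
ee_pos: [0.6398, -0.0181, 0.0231]
eef_rot: [0.001, 1.571, -0.001]
wrist_force: [-0.3, 0.3, -0.3]
grip_width: 0.0289
```

Run:
```python
from h import *
o=r.observe();show(o); p=r.read_camera('wrist'); KV=cam(p,o); crop(p,'z34',220,180,190,200,3)
```

```text
{'time_s': 29.1167, 'ee_pos': [0.6398, -0.0181, 0.0231], 'eef_rot': [0.001, 1.5709, -0.0008], 'wrist_force': [-0.2695, 0.3069, -0.3382], 'grip_width': 0.0289, 'joint_positions': [0.0983, 1.0071, -0.2641, 1.6365, 0.4308, 0.5562, 1.1523]}
```

View pics/z34.png

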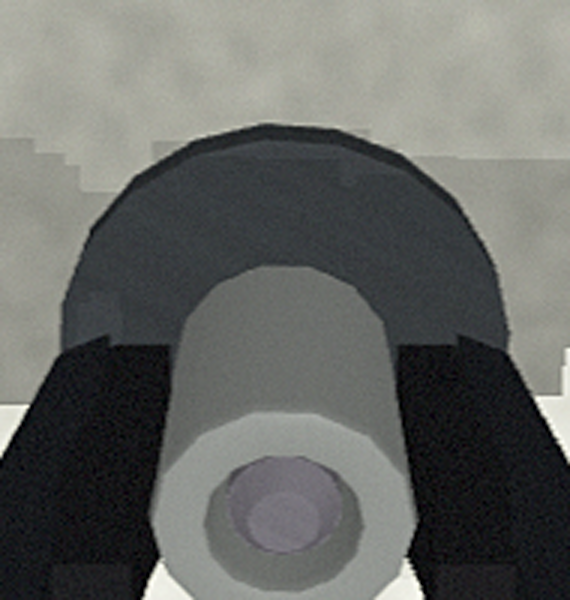

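carry_out --steps '[{"slide": [0,0,0.015],"turn": [0,0,0],"gripper": 0.02},{"slide": [0,0,0.03],"turn": [0,0,0],"gripper": 0.02},{"slide": [0,0,0.033],"turn": [0,0,0],"gripper": 0.02},{"slide": [-0.01,0.02,0],"turn": [0,0,7],"gripper": 0.02},{"slide": [-0.023,0.022,0],"turn": [0,0,7],"gripper": 0.02},{"slide": [-0.023,0.022,0],"turn": [0,0,7],"gripper": 0.02},{"slide": [-0.023,0.022,0],"turn": [0,0,7],"gripper": 0.02},{"slide": [-0.023,0.022,0],"turn": [0,0,7],"gripper": 0.02},{"slide": [-0.023,0.022,0],"turn": [0,0,7],"gripper": 0.02},{"slide": [-0.023,0.022,0],"turn": [0,0,7],"gripper": 0.02}]'

```text
time_s: 30.0
ee_pos: [0.4912, 0.1346, 0.1026]
eef_rot: [-0.671, 1.463, 0.671]
wrist_force: [0.1, -0.1, -0.3]
grip_width: 0.0292
```

carry_out --steps '[{"slide": [-0.023,0.015,0],"turn": [0,0,7],"gripper": 0.02},{"slide": [-0.023,0.0125,0],"turn": [0,0,7],"gripper": 0.02},{"slide": [-0.011,0.004,0],"turn": [0,0,7],"gripper": 0.02},{"slide": [0,0,0],"turn": [0,0,5],"gripper": 0.02},{"slide": [0,0,0],"turn": [0,0,0],"gripper": 0.02},{"slide": [0,0,0],"turn": [0,0,0],"gripper": 0.02},{"slide": [0,0,0],"turn": [0,0,0],"gripper": 0.02},{"slide": [0,0,0],"turn": [0,0,0],"gripper": 0.02}]'

```text
time_s: 30.67
ee_pos: [0.4356, 0.165, 0.1016]
eef_rot: [-1.012, 1.322, 1.01]
wrist_force: [-0.4, 0.0, -0.4]
grip_width: 0.0291
```

Run:
```python
from h import *
o=r.observe();show(o); p=r.read_camera('wrist'); KV=cam(p,o); save(p,'w35'); Rm=R.from_rotvec(o['eef_rot']).as_matrix()
ref=unproj(KV,(314.5,256.5),o['ee_pos'][2]-.061)
for n,uv,z in [('panel inner top',(250,218),.062),('right wall floor',(395,235),.016)]:
    d=unproj(KV,uv,z)-[ref[0],ref[1],0]; print(n,np.round([d@Rm[:,2],d@Rm[:,1]],4))
```

```text
{'time_s': 30.6667, 'ee_pos': [0.4356, 0.165, 0.1016], 'eef_rot': [-1.0115, 1.3225, 1.0104], 'wrist_force': [-0.4039, 0.0332, -0.4022], 'grip_width': 0.0291, 'joint_positions': [-0.1788, 0.7708, -0.4576, 2.1436, 0.8643, 0.4174, 1.5378]}
panel inner top [-0.0275 -0.0295]
right wall floor [-0.0035  0.0464]
```

View pics/w35.png

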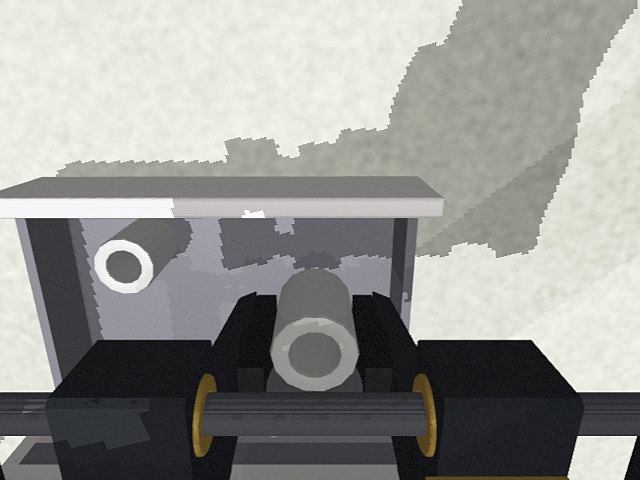

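carry_out --steps '[{"slide": [0,0,-0.02],"turn": [0,0,0],"gripper": 0.02},{"slide": [0,0,-0.025],"turn": [0,0,0],"gripper": 0.02},{"slide": [0,0,-0.015],"turn": [0,0,0],"gripper": 0.02},{"slide": [0,0,-0.009],"turn": [0,0,0],"gripper": 0.02},{"slide": [0,0,0],"turn": [0,0,0],"gripper": 0.02},{"slide": [0,0,-0.001],"turn": [0,0,0],"gripper": 0.02},{"slide": [0,0,0],"turn": [0,0,0],"gripper": 0.038},{"slide": [0,0,0],"turn": [0,0,0],"gripper": 0.038},{"slide": [0,0,0],"turn": [0,0,0],"gripper": 0.038},{"slide": [0,0,0],"turn": [0,0,0],"gripper": 0.038}]'

```text
time_s: 31.55
ee_pos: [0.4351, 0.1653, 0.0318]
eef_rot: [-1.013, 1.321, 1.013]
wrist_force: [0.0, -1.1, 0.8]
grip_width: 0.0378
```

carry_out --steps '[{"slide": [0,0,0.015],"turn": [0,0,0],"gripper": 0.038},{"slide": [0,0,0.035],"turn": [0,0,0],"gripper": 0.038},{"slide": [0,0,0.04],"turn": [0,0,0],"gripper": 0.038},{"slide": [0,0,0.025],"turn": [0,0,0],"gripper": 0.038},{"slide": [0,0,0],"turn": [0,0,0],"gripper": 0.038}]'

```text
time_s: 31.97
ee_pos: [0.4369, 0.1664, 0.1507]
eef_rot: [-1.012, 1.314, 1.01]
wrist_force: [-0.4, 0.1, -0.7]
grip_width: 0.0378
```

Run:
```python
from h import *
o=r.observe();show(o); p=r.read_camera('wrist'); KV=cam(p,o); save(p,'w36')
p=r.read_camera('top'); KV=cam(p); save(p,'t36'); sleeves(KV,p)
```

```text
{'time_s': 31.9667, 'ee_pos': [0.4369, 0.1664, 0.1507], 'eef_rot': [-1.0118, 1.3145, 1.0105], 'wrist_force': [-0.4281, 0.0716, -0.728], 'grip_width': 0.0378, 'joint_positions': [-0.0928, 0.6955, -0.5926, 2.1093, 0.7566, 0.5486, 1.6325]}
0.67 [399. 300.   7.   5.] [121. 124. 121.] [ 0.433 -0.226]
0.64 [371. 305.  13.   8.] [126. 126. 121.] [ 0.418 -0.151]
0.42 [410. 292.  14.  13.] [118. 119. 114.] [ 0.455 -0.257]
0.42 [384. 334.  14.  13.] [ 56.  73. 110.] [ 0.348 -0.195]
```

View pics/w36.png

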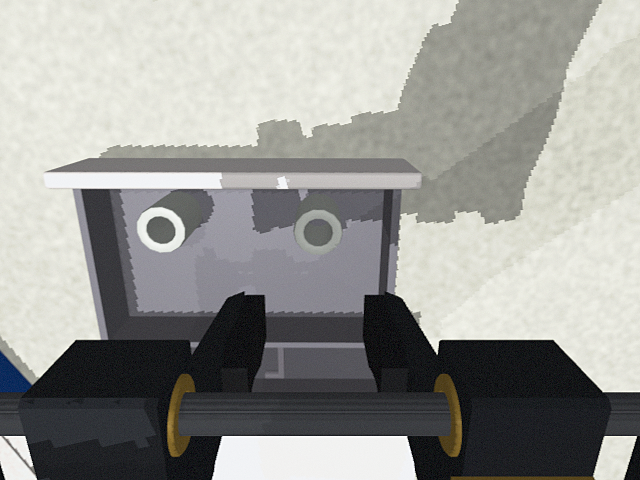

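View pics/t36.png

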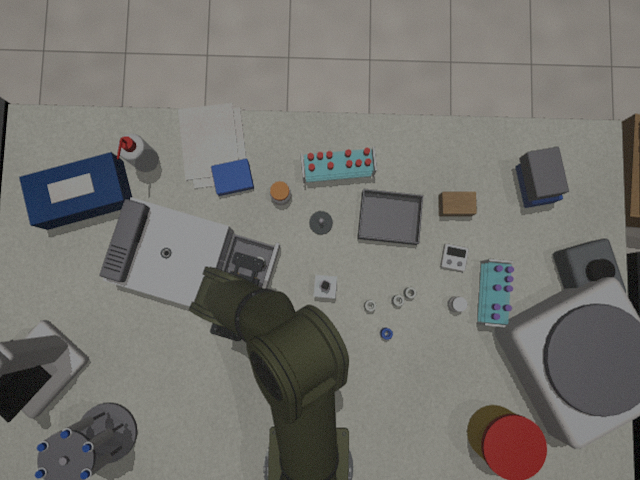

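carry_out --steps '[{"slide": [0.005,-0.015,0.005],"turn": [0,0,-7],"gripper": 0.05},{"slide": [0.005,-0.025,0.005],"turn": [0,0,-7],"gripper": 0.05},{"slide": [0.005,-0.025,0],"turn": [0,0,-7],"gripper": 0.05},{"slide": [0.005,-0.025,0],"turn": [0,0,-7],"gripper": 0.05},{"slide": [0.005,-0.025,0],"turn": [0,0,-7],"gripper": 0.05},{"slide": [0.005,-0.025,0],"turn": [0,0,-7],"gripper": 0.05},{"slide": [0,-0.025,0],"turn": [0,0,-7],"gripper": 0.05},{"slide": [0,-0.025,0],"turn": [0,0,-7],"gripper": 0.05},{"slide": [0,-0.025,0],"turn": [0,0,-7],"gripper": 0.05},{"slide": [0,-0.025,0],"turn": [0,0,-7],"gripper": 0.05}]'

```text
time_s: 32.95
ee_pos: [0.4636, -0.076, 0.1549]
eef_rot: [-0.063, 1.573, 0.063]
wrist_force: [0.5, -0.0, -0.2]
grip_width: 0.0502
```

carry_out --steps '[{"slide": [0,-0.025,0],"turn": [0,0,-7],"gripper": 0.05},{"slide": [0,-0.025,0],"turn": [0,0,-7],"gripper": 0.05},{"slide": [0,-0.025,0],"turn": [0,0,-7],"gripper": 0.05},{"slide": [-0.005,-0.025,0],"turn": [0,0,-7],"gripper": 0.05},{"slide": [-0.005,-0.025,-0.01],"turn": [0,0,-7],"gripper": 0.05},{"slide": [-0.004,-0.025,-0.015],"turn": [0,0,-7],"gripper": 0.05},{"slide": [0,-0.02,-0.02],"turn": [0,0,-7],"gripper": 0.05},{"slide": [0,-0.013,-0.015],"turn": [0,0,-7],"gripper": 0.05},{"slide": [0,0,0],"turn": [0,0,-2],"gripper": 0.05},{"slide": [0,0,0],"turn": [0,0,0],"gripper": 0.05}]'

```text
time_s: 33.78
ee_pos: [0.4495, -0.2572, 0.0948]
eef_rot: [0.722, 1.451, -0.724]
wrist_force: [-0.5, 0.6, -0.0]
grip_width: 0.0499
```

carry_out --steps '[{"slide": [0,0,0],"turn": [0,0,0],"gripper": 0.05},{"slide": [0,0,0],"turn": [0,0,0],"gripper": 0.05},{"slide": [0,0,0],"turn": [0,0,0],"gripper": 0.05}]'

```text
time_s: 34.03
ee_pos: [0.4514, -0.2566, 0.097]
eef_rot: [0.721, 1.447, -0.719]
wrist_force: [-0.4, 0.3, -0.7]
grip_width: 0.0503
```

Run:
```python
from h import *
o=r.observe();show(o); p=r.read_camera('wrist'); KV=cam(p,o); save(p,'w37'); print(proj(KV,[*o['ee_pos'][:2],.04]))
```

```text
{'time_s': 34.0333, 'ee_pos': [0.4514, -0.2566, 0.097], 'eef_rot': [0.7207, 1.4472, -0.7194], 'wrist_force': [-0.4194, 0.3423, -0.7303], 'grip_width': 0.0503, 'joint_positions': [0.4826, 0.7816, -0.0893, 2.0018, 0.1751, 0.3643, 0.9033]}
[311.22396237 261.28181196]
```

View pics/w37.png

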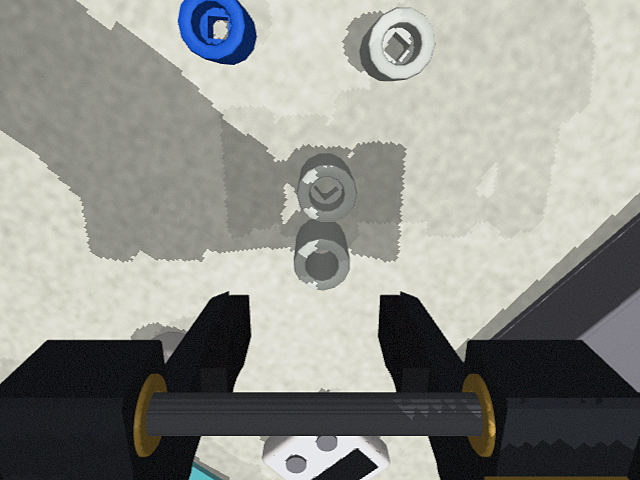

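carry_out --steps '[{"slide": [0.003,0.0025,-0.005],"turn": [0,0,0],"gripper": 0.05},{"slide": [0,0,-0.02],"turn": [0,0,0],"gripper": 0.05},{"slide": [0,0,-0.025],"turn": [0,0,0],"gripper": 0.05},{"slide": [0,0,-0.02],"turn": [0,0,0],"gripper": 0.05},{"slide": [0,0,-0.013],"turn": [0,0,0],"gripper": 0.05},{"slide": [0,0,0],"turn": [0,0,0],"gripper": 0.05},{"slide": [0,0,0],"turn": [0,0,0],"gripper": 0.05}]'

```text
time_s: 34.67
ee_pos: [0.4537, -0.2547, 0.0129]
eef_rot: [0.722, 1.448, -0.722]
wrist_force: [-0.2, 0.0, 0.1]
grip_width: 0.05
```

Run:
```python
from h import *
o=r.observe();show(o); p=r.read_camera('wrist'); KV=cam(p,o); save(p,'w38'); print(proj(KV,[*o['ee_pos'][:2],.04]))
```

```text
{'time_s': 34.6667, 'ee_pos': [0.4537, -0.2547, 0.0129], 'eef_rot': [0.7224, 1.4485, -0.722], 'wrist_force': [-0.1935, 0.0463, 0.1233], 'grip_width': 0.05, 'joint_positions': [0.4502, 0.9413, -0.0452, 2.0146, 0.1925, 0.1906, 0.8797]}
[310.0030041  359.11782256]
```

View pics/w38.png

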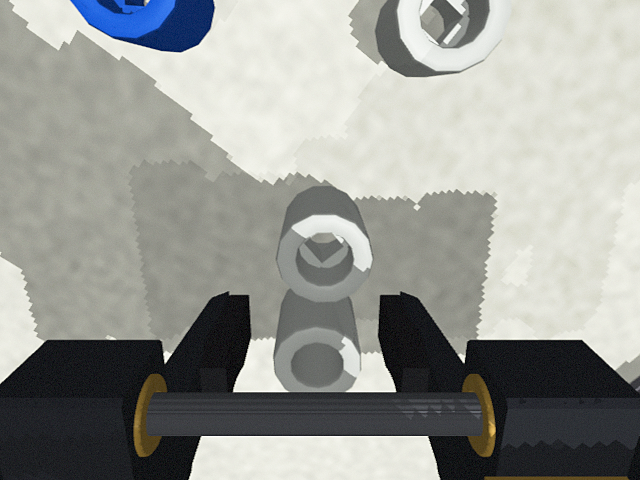

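carry_out --steps '[{"slide": [0.0015,-0.002,0],"turn": [0,0,0],"gripper": 0.05},{"slide": [0,0,0],"turn": [0,0,0],"gripper": 0.02},{"slide": [0,0,0],"turn": [0,0,0],"gripper": 0.02},{"slide": [0,0,0],"turn": [0,0,0],"gripper": 0.02},{"slide": [0,0,0],"turn": [0,0,0],"gripper": 0.02},{"slide": [0,0,0],"turn": [0,0,0],"gripper": 0.02},{"slide": [0,0,0.015],"turn": [0,0,0],"gripper": 0.02},{"slide": [0,0,0.03],"turn": [0,0,0],"gripper": 0.02},{"slide": [0,0,0.03],"turn": [0,0,0],"gripper": 0.02},{"slide": [0,0,0.01],"turn": [0,0,0],"gripper": 0.02}]'

```text
time_s: 35.55
ee_pos: [0.4564, -0.2579, 0.1012]
eef_rot: [0.722, 1.443, -0.722]
wrist_force: [0.5, -0.8, -0.2]
grip_width: 0.0294
```

carry_out --steps '[{"slide": [0.018,0.02,0],"turn": [0,0,7],"gripper": 0.02},{"slide": [0.02,0.027,0],"turn": [0,0,7],"gripper": 0.02},{"slide": [0.02,0.027,0],"turn": [0,0,7],"gripper": 0.02},{"slide": [0.02,0.027,0],"turn": [0,0,7],"gripper": 0.02},{"slide": [0.02,0.027,0],"turn": [0,0,7],"gripper": 0.02},{"slide": [0.02,0.027,0],"turn": [0,0,7],"gripper": 0.02},{"slide": [0.02,0.027,0],"turn": [0,0,7],"gripper": 0.02},{"slide": [0.02,0.027,0],"turn": [0,0,4],"gripper": 0.02},{"slide": [0.02,0.025,-0.01],"turn": [0,0,0],"gripper": 0.02},{"slide": [0.007,0.005,-0.01],"turn": [0,0,0],"gripper": 0.02}]'

```text
time_s: 36.38
ee_pos: [0.6434, -0.0104, 0.0782]
eef_rot: [0.001, 1.566, 0.009]
wrist_force: [0.7, 1.4, -0.4]
grip_width: 0.029
```

carry_out --steps '[{"slide": [0,0,0],"turn": [0,0,0],"gripper": 0.02},{"slide": [0,0,0],"turn": [0,0,0],"gripper": 0.02},{"slide": [0,0,0],"turn": [0,0,0],"gripper": 0.02},{"slide": [0,0,0],"turn": [0,0,0],"gripper": 0.02}]'

```text
time_s: 36.72
ee_pos: [0.6394, -0.0206, 0.0784]
eef_rot: [0.002, 1.572, -0.004]
wrist_force: [0.1, 0.4, -0.4]
grip_width: 0.0295
```

Run:
```python
from h import *
o=r.observe();show(o); p=r.read_camera('wrist'); KV=cam(p,o); crop(p,'z39',220,180,190,200,3)
```

```text
{'time_s': 36.7167, 'ee_pos': [0.6394, -0.0206, 0.0784], 'eef_rot': [0.0016, 1.5718, -0.0042], 'wrist_force': [0.1083, 0.3587, -0.4147], 'grip_width': 0.0295, 'joint_positions': [0.116, 0.9256, -0.2917, 1.627, 0.3929, 0.6487, 1.1852]}
```

View pics/z39.png

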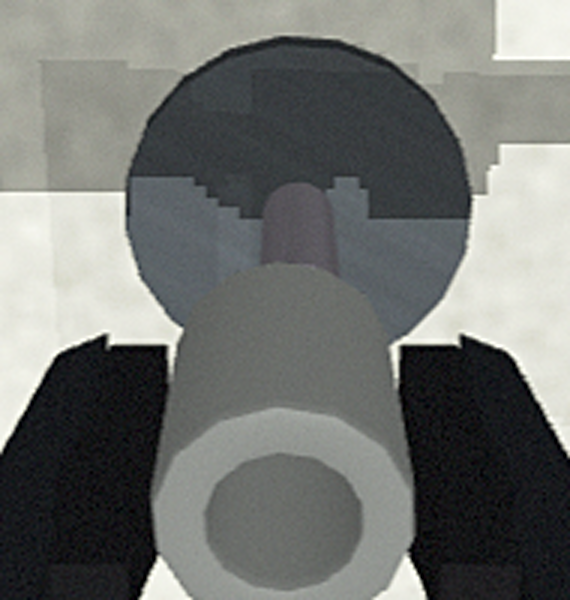

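carry_out --steps '[{"slide": [0,0.001,-0.005],"turn": [0,0,0],"gripper": 0.02},{"slide": [0,0,-0.005],"turn": [0,0,0],"gripper": 0.02},{"slide": [0,0,0],"turn": [0,0,0],"gripper": 0.02},{"slide": [0,0,0],"turn": [0,0,0],"gripper": 0.02},{"slide": [0,0,0],"turn": [0,0,0],"gripper": 0.02}]'

```text
time_s: 37.18
ee_pos: [0.6402, -0.0172, 0.0682]
eef_rot: [0.001, 1.571, -0.001]
wrist_force: [0.1, 1.3, 0.1]
grip_width: 0.0295
```

carry_out --steps '[{"slide": [0,-0.001,0],"turn": [0,0,0],"gripper": 0.02},{"slide": [0,0,-0.006],"turn": [0,0,0],"gripper": 0.02},{"slide": [0,0,-0.006],"turn": [0,0,0],"gripper": 0.02},{"slide": [0,0,-0.006],"turn": [0,0,0],"gripper": 0.02},{"slide": [0,0,0],"turn": [0,0,0],"gripper": 0.02},{"slide": [0,0,0],"turn": [0,0,0],"gripper": 0.02}]'

```text
time_s: 37.68
ee_pos: [0.6398, -0.0182, 0.0495]
eef_rot: [0.001, 1.572, -0.001]
wrist_force: [0.6, -0.6, -1.1]
grip_width: 0.0291
```

Run:
```python
from h import *
o=r.observe();show(o); p=r.read_camera('wrist'); KV=cam(p,o); crop(p,'z40',220,180,190,200,3)
```

```text
{'time_s': 37.6833, 'ee_pos': [0.6398, -0.0182, 0.0495], 'eef_rot': [0.0009, 1.5722, -0.0009], 'wrist_force': [0.6446, -0.6167, -1.0509], 'grip_width': 0.0291, 'joint_positions': [0.1046, 0.9679, -0.2759, 1.6325, 0.4085, 0.6001, 1.1717]}
```

View pics/z40.png

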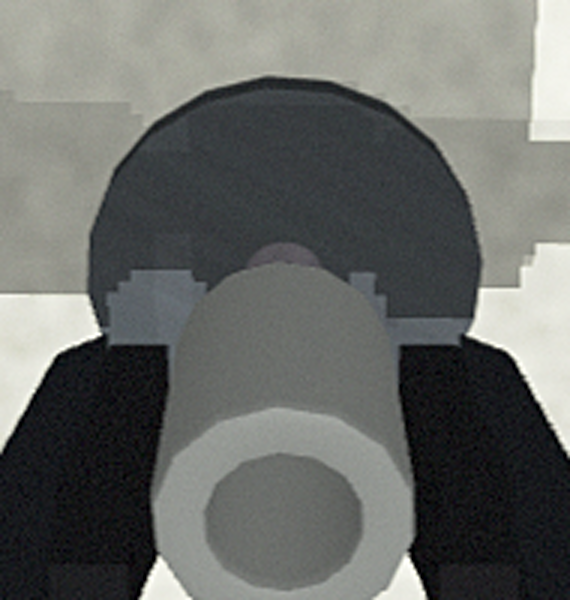

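carry_out --steps '[{"slide": [0,0,-0.006],"turn": [0,0,0],"gripper": 0.02},{"slide": [0,0,-0.006],"turn": [0,0,0],"gripper": 0.02},{"slide": [0,0,-0.006],"turn": [0,0,0],"gripper": 0.02},{"slide": [0,0,-0.006],"turn": [0,0,0],"gripper": 0.02},{"slide": [0,0,-0.003],"turn": [0,0,0],"gripper": 0.02},{"slide": [0,0,0],"turn": [0,0,0],"gripper": 0.02},{"slide": [0,0,0],"turn": [0,0,0],"gripper": 0.02}]'

```text
time_s: 38.32
ee_pos: [0.6402, -0.0181, 0.023]
eef_rot: [0.001, 1.571, -0.001]
wrist_force: [-0.3, 0.2, -0.7]
grip_width: 0.0294
```

Run:
```python
from h import *
o=r.observe();show(o); p=r.read_camera('wrist'); KV=cam(p,o); crop(p,'z41',220,180,190,200,3)
```

```text
{'time_s': 38.3167, 'ee_pos': [0.6402, -0.0181, 0.023], 'eef_rot': [0.001, 1.5711, -0.0009], 'wrist_force': [-0.3209, 0.1503, -0.6753], 'grip_width': 0.0294, 'joint_positions': [0.0955, 1.0072, -0.2589, 1.6349, 0.4226, 0.5556, 1.1596]}
```

View pics/z41.png

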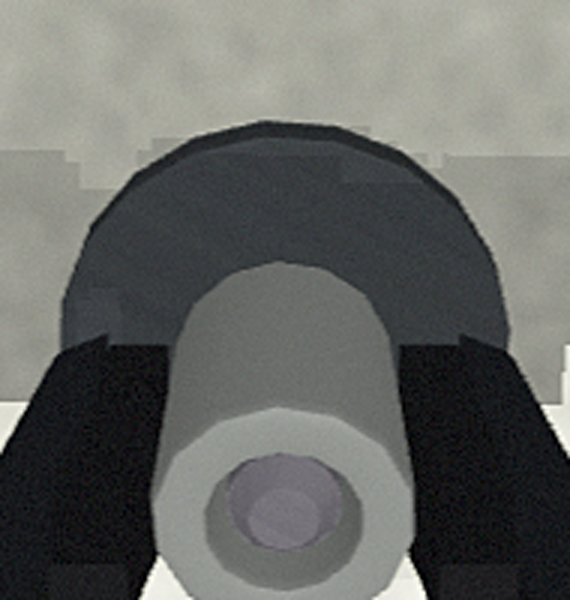

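carry_out --steps '[{"slide": [0,0,0.015],"turn": [0,0,0],"gripper": 0.02},{"slide": [0,0,0.03],"turn": [0,0,0],"gripper": 0.02},{"slide": [0,0,0.033],"turn": [0,0,0],"gripper": 0.02},{"slide": [-0.012,0.017,0],"turn": [0,0,7],"gripper": 0.02},{"slide": [-0.015,0.022,0],"turn": [0,0,7],"gripper": 0.02},{"slide": [-0.015,0.022,0],"turn": [0,0,7],"gripper": 0.02},{"slide": [-0.015,0.022,0],"turn": [0,0,7],"gripper": 0.02},{"slide": [-0.015,0.022,0],"turn": [0,0,7],"gripper": 0.02},{"slide": [-0.015,0.022,0],"turn": [0,0,7],"gripper": 0.02},{"slide": [-0.015,0.022,0],"turn": [0,0,7],"gripper": 0.02}]'

```text
time_s: 39.2
ee_pos: [0.5381, 0.1316, 0.1028]
eef_rot: [-0.672, 1.463, 0.67]
wrist_force: [-1.0, -0.3, -0.3]
grip_width: 0.0293
```

carry_out --steps '[{"slide": [-0.015,0.022,0],"turn": [0,0,7],"gripper": 0.02},{"slide": [-0.016,0.022,0],"turn": [0,0,7],"gripper": 0.02},{"slide": [-0.016,0.017,0],"turn": [0,0,7],"gripper": 0.02},{"slide": [0,0,0],"turn": [0,0,5],"gripper": 0.02},{"slide": [0,0,0],"turn": [0,0,0],"gripper": 0.02},{"slide": [0,0,0],"turn": [0,0,0],"gripper": 0.02},{"slide": [0,0,0],"turn": [0,0,0],"gripper": 0.02},{"slide": [0,0,0],"turn": [0,0,0],"gripper": 0.02}]'

```text
time_s: 39.87
ee_pos: [0.4922, 0.1907, 0.1015]
eef_rot: [-1.011, 1.323, 1.01]
wrist_force: [-0.2, 0.2, -0.9]
grip_width: 0.0297
```

Run:
```python
from h import *
o=r.observe();show(o); p=r.read_camera('wrist'); KV=cam(p,o); save(p,'w42')
```

```text
{'time_s': 39.8667, 'ee_pos': [0.4922, 0.1907, 0.1015], 'eef_rot': [-1.0115, 1.3233, 1.0095], 'wrist_force': [-0.2203, 0.2048, -0.9457], 'grip_width': 0.0297, 'joint_positions': [-0.1378, 0.828, -0.5387, 1.9601, 0.7771, 0.5708, 1.6617]}
```

View pics/w42.png

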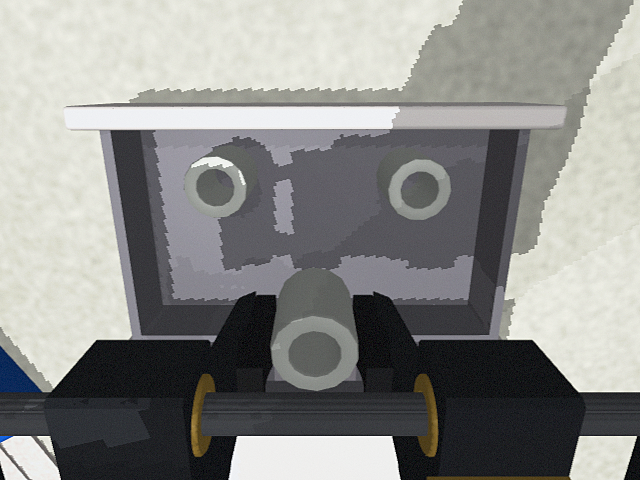

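carry_out --steps '[{"slide": [0,0,-0.02],"turn": [0,0,0],"gripper": 0.02},{"slide": [0,0,-0.025],"turn": [0,0,0],"gripper": 0.02},{"slide": [0,0,-0.015],"turn": [0,0,0],"gripper": 0.02},{"slide": [0,0,-0.009],"turn": [0,0,0],"gripper": 0.02},{"slide": [0,0,0],"turn": [0,0,0],"gripper": 0.02},{"slide": [0,0,-0.001],"turn": [0,0,0],"gripper": 0.02},{"slide": [0,0,0],"turn": [0,0,0],"gripper": 0.04},{"slide": [0,0,0],"turn": [0,0,0],"gripper": 0.04},{"slide": [0,0,0],"turn": [0,0,0],"gripper": 0.04},{"slide": [0,0,0],"turn": [0,0,0],"gripper": 0.04}]'

```text
time_s: 40.75
ee_pos: [0.4917, 0.1919, 0.0319]
eef_rot: [-1.013, 1.321, 1.013]
wrist_force: [-0.4, 0.0, -0.5]
grip_width: 0.04
```

carry_out --steps '[{"slide": [0,0,0.015],"turn": [0,0,0],"gripper": 0.04},{"slide": [0,0,0.035],"turn": [0,0,0],"gripper": 0.04},{"slide": [0,0,0.04],"turn": [0,0,0],"gripper": 0.04},{"slide": [0,0,0.025],"turn": [0,0,0],"gripper": 0.04},{"slide": [0,0,0],"turn": [0,0,0],"gripper": 0.04}]'

```text
time_s: 41.17
ee_pos: [0.4937, 0.1936, 0.1513]
eef_rot: [-1.012, 1.313, 1.011]
wrist_force: [0.6, -0.3, 0.0]
grip_width: 0.0402
```

Run:
```python
from h import *
o=r.observe();show(o); p=r.read_camera('wrist'); KV=cam(p,o); save(p,'w43')
p=r.read_camera('top'); KV=cam(p); crop(p,'t43',340,250,110,100,6)
```

```text
{'time_s': 41.1667, 'ee_pos': [0.4937, 0.1936, 0.1513], 'eef_rot': [-1.0124, 1.3131, 1.0107], 'wrist_force': [0.599, -0.291, 0.0058], 'grip_width': 0.0402, 'joint_positions': [-0.0908, 0.7571, -0.6201, 1.9291, 0.6972, 0.6713, 1.7321]}
```

View pics/w43.png

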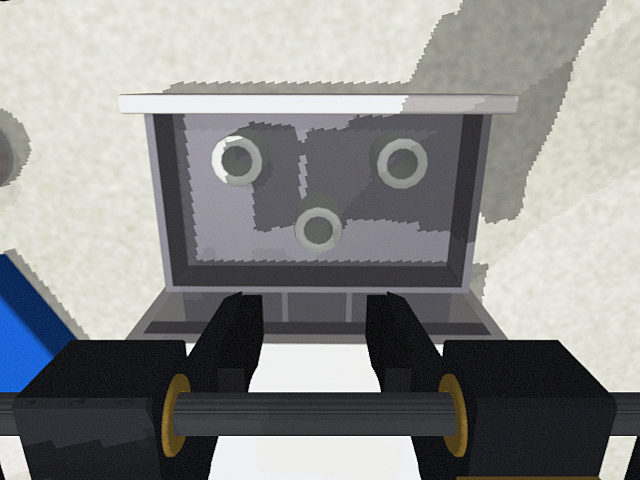

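View pics/t43.png

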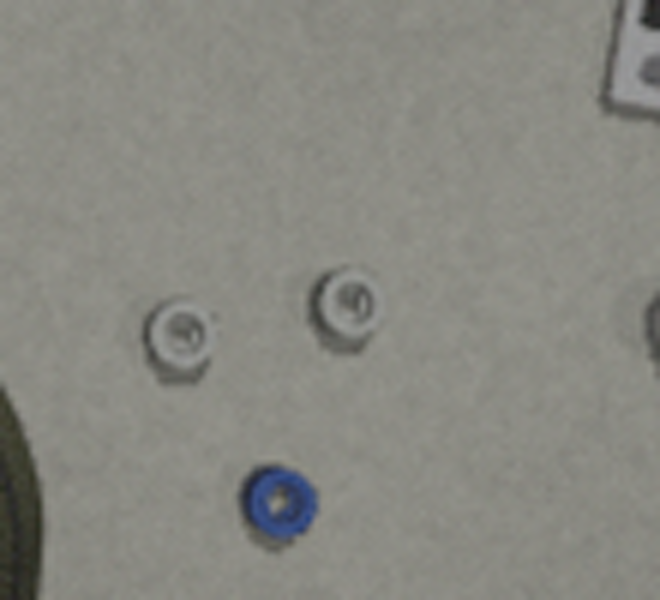

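carry_out --steps '[{"slide": [0,-0.02,0],"turn": [0,0,-7],"gripper": 0.06},{"slide": [0,-0.035,0],"turn": [0,0,-7],"gripper": 0.06},{"slide": [0,-0.035,0],"turn": [0,0,-7],"gripper": 0.06},{"slide": [-0.008,-0.035,0],"turn": [0,0,-7],"gripper": 0.06},{"slide": [-0.009,-0.035,0],"turn": [0,0,-7],"gripper": 0.06},{"slide": [-0.009,-0.035,0],"turn": [0,0,-7],"gripper": 0.06},{"slide": [-0.009,-0.035,0],"turn": [0,0,-7],"gripper": 0.06},{"slide": [-0.009,-0.035,0],"turn": [0,0,-7],"gripper": 0.06},{"slide": [-0.009,-0.035,0],"turn": [0,0,-7],"gripper": 0.06},{"slide": [-0.009,-0.035,-0.01],"turn": [0,0,-7],"gripper": 0.06}]'

```text
time_s: 42.1
ee_pos: [0.4284, -0.1449, 0.136]
eef_rot: [-0.063, 1.57, 0.063]
wrist_force: [1.4, -0.2, -0.6]
grip_width: 0.0602
```

carry_out --steps '[{"slide": [-0.009,-0.007,-0.02],"turn": [0,0,-5],"gripper": 0.06},{"slide": [0,0,-0.02],"turn": [0,0,0],"gripper": 0.06},{"slide": [0,0,0],"turn": [0,0,0],"gripper": 0.06},{"slide": [0,0,0],"turn": [0,0,0],"gripper": 0.06},{"slide": [0,0,0],"turn": [0,0,0],"gripper": 0.06},{"slide": [0,0,0],"turn": [0,0,0],"gripper": 0.06}]'

```text
time_s: 42.6
ee_pos: [0.421, -0.1495, 0.0968]
eef_rot: [0.0, 1.57, 0.001]
wrist_force: [1.4, 0.1, -0.5]
grip_width: 0.0599
```

Run:
```python
from h import *
o=r.observe();show(o); p=r.read_camera('wrist'); KV=cam(p,o); save(p,'w44'); print(proj(KV,[*o['ee_pos'][:2],.04]))
```

```text
{'time_s': 42.6, 'ee_pos': [0.421, -0.1495, 0.0968], 'eef_rot': [0.0, 1.5697, 0.0006], 'wrist_force': [1.4097, 0.1426, -0.4609], 'grip_width': 0.0599, 'joint_positions': [0.3475, 0.743, -0.1747, 2.2097, 0.5448, 0.2276, 1.2563]}
[311.15234126 258.87552698]
```

View pics/w44.png

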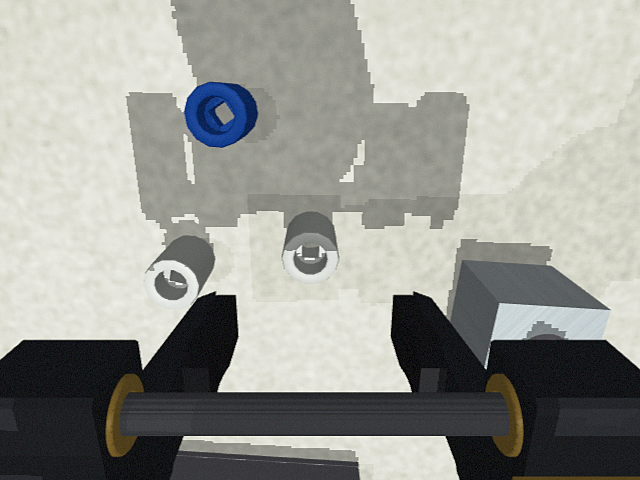

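carry_out --steps '[{"slide": [-0.001,-0.0015,-0.01],"turn": [0,0,0],"gripper": 0.05},{"slide": [0,0,-0.025],"turn": [0,0,0],"gripper": 0.05},{"slide": [0,0,-0.025],"turn": [0,0,0],"gripper": 0.05},{"slide": [0,0,-0.015],"turn": [0,0,0],"gripper": 0.05},{"slide": [0,0,-0.008],"turn": [0,0,0],"gripper": 0.05},{"slide": [0,0,0],"turn": [0,0,0],"gripper": 0.05},{"slide": [0,0,0],"turn": [0,0,0],"gripper": 0.05}]'

```text
time_s: 43.23
ee_pos: [0.4213, -0.1525, 0.0266]
eef_rot: [0.001, 1.574, 0.0]
wrist_force: [-0.1, -0.2, -0.1]
grip_width: 0.0501
```

Run:
```python
from h import *
o=r.observe();show(o); p=r.read_camera('wrist'); KV=cam(p,o); save(p,'w45'); print(proj(KV,[*o['ee_pos'][:2],.04]))
```

```text
{'time_s': 43.2333, 'ee_pos': [0.4213, -0.1525, 0.0266], 'eef_rot': [0.0006, 1.5744, 0.0004], 'wrist_force': [-0.1329, -0.2172, -0.1436], 'grip_width': 0.0501, 'joint_positions': [0.2731, 0.8976, -0.0467, 2.2247, 1.002, 0.0436, 0.8129]}
[310.20899311 332.90667351]
```

View pics/w45.png

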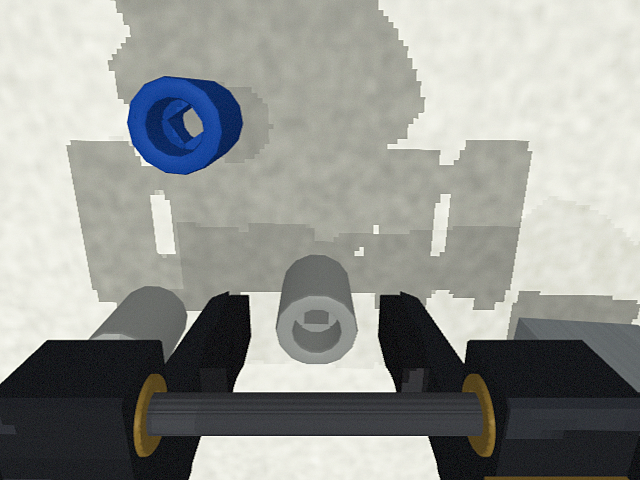

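carry_out --steps '[{"slide": [0,0,0],"turn": [0,0,0],"gripper": 0.02},{"slide": [0,0,0],"turn": [0,0,0],"gripper": 0.02},{"slide": [0,0,0],"turn": [0,0,0],"gripper": 0.02},{"slide": [0,0,0],"turn": [0,0,0],"gripper": 0.02},{"slide": [0,0,0],"turn": [0,0,0],"gripper": 0.02},{"slide": [0,0,0.02],"turn": [0,0,0],"gripper": 0.02},{"slide": [0,0,0.02],"turn": [0,0,0],"gripper": 0.02},{"slide": [0,0,0.03],"turn": [0,0,0],"gripper": 0.02},{"slide": [0,0,0.02],"turn": [0,0,0],"gripper": 0.02},{"slide": [0,0,0],"turn": [0,0,0],"gripper": 0.02}]'

```text
time_s: 44.12
ee_pos: [0.4221, -0.1532, 0.1191]
eef_rot: [0.002, 1.57, -0.002]
wrist_force: [-0.1, 0.6, -0.7]
grip_width: 0.0284
```

Run:
```python
from h import *
o=r.observe();show(o); p=r.read_camera('wrist'); KV=cam(p,o); save(p,'w46'); print(proj(KV,[*o['ee_pos'][:2],.04]))
```

```text
{'time_s': 44.1167, 'ee_pos': [0.4221, -0.1532, 0.1191], 'eef_rot': [0.0019, 1.5703, -0.0019], 'wrist_force': [-0.0811, 0.6461, -0.7168], 'grip_width': 0.0284, 'joint_positions': [0.527, 0.7228, -0.4503, 2.1813, 0.8125, 0.4076, 0.9779]}
[311.39188156 243.97634351]
```

View pics/w46.png

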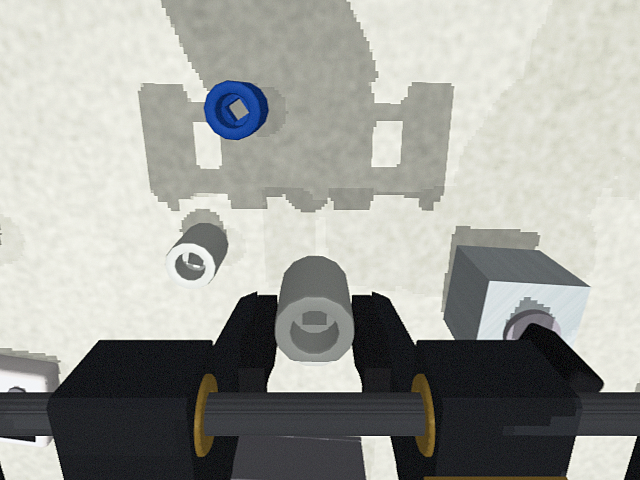

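carry_out --steps '[{"slide": [0.015,0.008,0],"turn": [0,0,0],"gripper": 0.02},{"slide": [0.025,0.016,0],"turn": [0,0,0],"gripper": 0.02},{"slide": [0.03,0.018,0],"turn": [0,0,0],"gripper": 0.02},{"slide": [0.03,0.018,0],"turn": [0,0,0],"gripper": 0.02},{"slide": [0.03,0.018,0],"turn": [0,0,0],"gripper": 0.02},{"slide": [0.03,0.018,0],"turn": [0,0,0],"gripper": 0.02},{"slide": [0.03,0.018,-0.01],"turn": [0,0,0],"gripper": 0.02},{"slide": [0.02,0.014,-0.01],"turn": [0,0,0],"gripper": 0.02},{"slide": [0.008,0.007,-0.008],"turn": [0,0,0],"gripper": 0.02},{"slide": [0,0,0],"turn": [0,0,0],"gripper": 0.02}]'

```text
time_s: 45.0
ee_pos: [0.6382, -0.0151, 0.085]
eef_rot: [-0.001, 1.579, 0.003]
wrist_force: [0.7, -0.3, -0.4]
grip_width: 0.0285
```

carry_out --steps '[{"slide": [0,0,0],"turn": [0,0,0],"gripper": 0.02},{"slide": [0,0,0],"turn": [0,0,0],"gripper": 0.02},{"slide": [0,0,0],"turn": [0,0,0],"gripper": 0.02},{"slide": [0,0,0],"turn": [0,0,0],"gripper": 0.02}]'

```text
time_s: 45.33
ee_pos: [0.6381, -0.0193, 0.0888]
eef_rot: [0.001, 1.576, -0.003]
wrist_force: [0.0, -0.6, -0.7]
grip_width: 0.0284
```

Run:
```python
from h import *
o=r.observe();show(o); p=r.read_camera('wrist'); KV=cam(p,o); crop(p,'z47',220,180,190,200,3)
```

```text
{'time_s': 45.3333, 'ee_pos': [0.6381, -0.0193, 0.0888], 'eef_rot': [0.0014, 1.5756, -0.0026], 'wrist_force': [0.0164, -0.6042, -0.6781], 'grip_width': 0.0284, 'joint_positions': [0.2398, 0.9475, -0.5349, 1.6165, 0.6411, 0.7649, 0.979]}
```

View pics/z47.png

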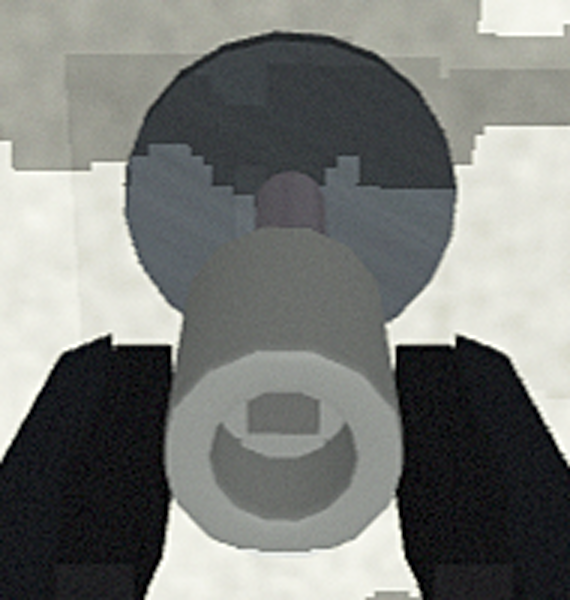

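carry_out --steps '[{"slide": [0.0015,0.0005,-0.005],"turn": [0,0,0],"gripper": 0.02},{"slide": [0,0,-0.008],"turn": [0,0,0],"gripper": 0.02},{"slide": [0,0,0],"turn": [0,0,0],"gripper": 0.02},{"slide": [0,0,-0.005],"turn": [0,0,0],"gripper": 0.02},{"slide": [0,0,-0.005],"turn": [0,0,0],"gripper": 0.02},{"slide": [0,0,0],"turn": [0,0,0],"gripper": 0.02},{"slide": [0,0,0],"turn": [0,0,0],"gripper": 0.02}]'

```text
time_s: 45.97
ee_pos: [0.64, -0.0172, 0.0647]
eef_rot: [0.001, 1.576, -0.001]
wrist_force: [0.3, -0.6, 0.2]
grip_width: 0.0282
```

Run:
```python
from h import *
o=r.observe();show(o); p=r.read_camera('wrist'); KV=cam(p,o); crop(p,'z48',220,180,190,200,3)
```

```text
{'time_s': 45.9667, 'ee_pos': [0.64, -0.0172, 0.0647], 'eef_rot': [0.0011, 1.5763, -0.0005], 'wrist_force': [0.312, -0.5961, 0.1553], 'grip_width': 0.0282, 'joint_positions': [0.2272, 0.982, -0.5167, 1.6172, 0.6623, 0.73, 0.9626]}
```

View pics/z48.png

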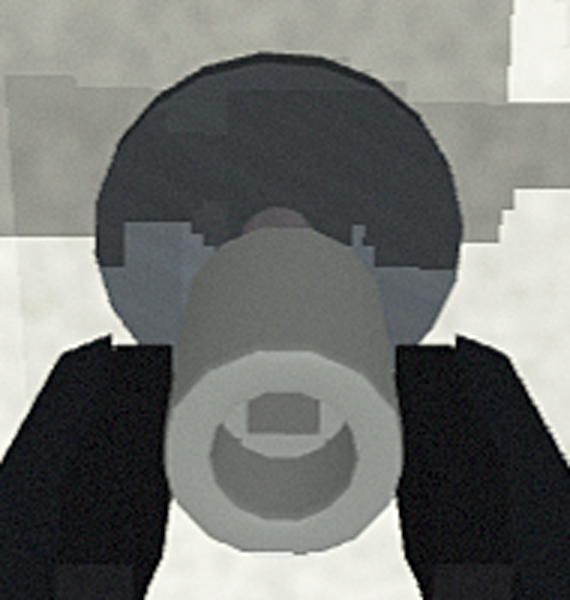

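carry_out --steps '[{"slide": [0,-0.001,-0.003],"turn": [0,0,0],"gripper": 0.02},{"slide": [0,0,-0.003],"turn": [0,0,0],"gripper": 0.02},{"slide": [0,0,-0.002],"turn": [0,0,0],"gripper": 0.02},{"slide": [0,0,0],"turn": [0,0,0],"gripper": 0.02},{"slide": [0,0,0],"turn": [0,0,0],"gripper": 0.02}]'

```text
time_s: 46.43
ee_pos: [0.6408, -0.0182, 0.0586]
eef_rot: [0.001, 1.574, -0.001]
wrist_force: [-2.3, -0.1, 9.1]
grip_width: 0.0285
```

Run:
```python
from h import *
o=r.observe();show(o); p=r.read_camera('wrist'); KV=cam(p,o); crop(p,'z49',220,180,190,200,3)
```

```text
{'time_s': 46.4333, 'ee_pos': [0.6408, -0.0182, 0.0586], 'eef_rot': [0.0011, 1.5741, -0.001], 'wrist_force': [-2.3004, -0.1181, 9.0952], 'grip_width': 0.0285, 'joint_positions': [0.2257, 0.9904, -0.5109, 1.6182, 0.6698, 0.7184, 0.9578]}
```

View pics/z49.png

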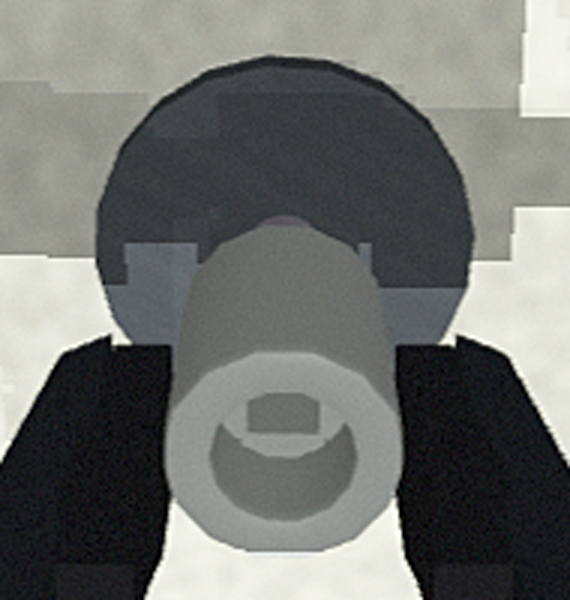

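Jammed with 9 N at about 25 mm above the base, so this one is bad. It goes to the reject bin.

carry_out --steps '[{"slide": [0,0,0.01],"turn": [0,0,0],"gripper": 0.02},{"slide": [0,0,0.025],"turn": [0,0,0],"gripper": 0.02},{"slide": [0,0,0.025],"turn": [0,0,0],"gripper": 0.02},{"slide": [0.008,-0.03,0],"turn": [0,0,0],"gripper": 0.02},{"slide": [0.009,-0.035,0],"turn": [0,0,0],"gripper": 0.02},{"slide": [0.009,-0.035,0],"turn": [0,0,0],"gripper": 0.02},{"slide": [0.008,-0.034,0],"turn": [0,0,0],"gripper": 0.02},{"slide": [0,-0.02,0],"turn": [0,0,0],"gripper": 0.02},{"slide": [0,0,0],"turn": [0,0,0],"gripper": 0.02},{"slide": [0,0,0],"turn": [0,0,0],"gripper": 0.02}]'

```text
time_s: 47.32
ee_pos: [0.6739, -0.174, 0.1171]
eef_rot: [0.004, 1.576, -0.003]
wrist_force: [0.8, 0.7, -0.9]
grip_width: 0.0287
```

Run:
```python
from h import *
o=r.observe();show(o); p=r.read_camera('wrist'); KV=cam(p,o); save(p,'w50')
```

```text
{'time_s': 47.3167, 'ee_pos': [0.6739, -0.174, 0.1171], 'eef_rot': [0.0037, 1.5757, -0.0033], 'wrist_force': [0.8054, 0.6873, -0.9356], 'grip_width': 0.0287, 'joint_positions': [0.465, 0.9832, -0.5886, 1.4041, 0.6077, 0.9436, 1.2869]}
```

View pics/w50.png

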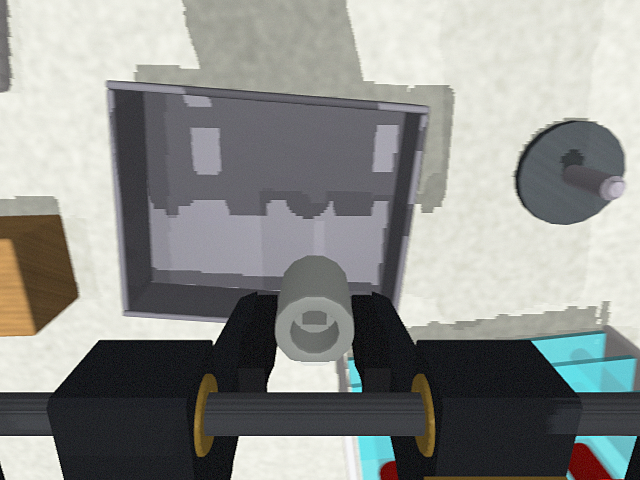

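carry_out --steps '[{"slide": [0,0,-0.025],"turn": [0,0,0],"gripper": 0.02},{"slide": [0,0,-0.025],"turn": [0,0,0],"gripper": 0.02},{"slide": [0,0,-0.02],"turn": [0,0,0],"gripper": 0.02},{"slide": [0,0,-0.013],"turn": [0,0,0],"gripper": 0.02},{"slide": [0,0,0],"turn": [0,0,0],"gripper": 0.02},{"slide": [0,0,0],"turn": [0,0,0],"gripper": 0.02}]'

```text
time_s: 47.87
ee_pos: [0.6745, -0.1705, 0.0345]
eef_rot: [0.001, 1.576, 0.002]
wrist_force: [0.4, -0.2, 1.0]
grip_width: 0.0284
```

carry_out --steps '[{"slide": [0,0,-0.003],"turn": [0,0,0],"gripper": 0.02},{"slide": [0,0,0],"turn": [0,0,0],"gripper": 0.044},{"slide": [0,0,0],"turn": [0,0,0],"gripper": 0.044},{"slide": [0,0,0],"turn": [0,0,0],"gripper": 0.044},{"slide": [0,0,0.015],"turn": [0,0,0],"gripper": 0.044},{"slide": [0,0,0.035],"turn": [0,0,0],"gripper": 0.044},{"slide": [0,0,0.035],"turn": [0,0,0],"gripper": 0.044},{"slide": [-0.02,-0.005,0],"turn": [0,0,0],"gripper": 0.05},{"slide": [-0.035,-0.007,0],"turn": [0,0,0],"gripper": 0.05},{"slide": [-0.035,-0.007,0],"turn": [0,0,0],"gripper": 0.05}]'

```text
time_s: 48.7
ee_pos: [0.5848, -0.1909, 0.1185]
eef_rot: [0.001, 1.571, -0.0]
wrist_force: [-0.2, -0.5, -0.4]
grip_width: 0.0498
```

carry_out --steps '[{"slide": [-0.035,-0.007,0],"turn": [0,0,0],"gripper": 0.05},{"slide": [-0.035,-0.007,0],"turn": [0,0,0],"gripper": 0.05},{"slide": [-0.035,-0.007,0],"turn": [0,0,0],"gripper": 0.05},{"slide": [-0.03,-0.007,-0.01],"turn": [0,0,0],"gripper": 0.05},{"slide": [-0.012,-0.003,-0.007],"turn": [0,0,0],"gripper": 0.05},{"slide": [0,0,0],"turn": [0,0,0],"gripper": 0.05},{"slide": [0,0,0],"turn": [0,0,0],"gripper": 0.05},{"slide": [0,0,0],"turn": [0,0,0],"gripper": 0.05},{"slide": [0,0,0],"turn": [0,0,0],"gripper": 0.05}]'

```text
time_s: 49.45
ee_pos: [0.44, -0.2217, 0.1001]
eef_rot: [0.0, 1.572, 0.0]
wrist_force: [0.3, 0.3, 0.7]
grip_width: 0.0498
```

Run:
```python
from h import *
o=r.observe();show(o); p=r.read_camera('wrist'); KV=cam(p,o); save(p,'w51'); print(proj(KV,[*o['ee_pos'][:2],.04]))
p=r.read_camera('scene'); save(p,'s51')
```

```text
{'time_s': 49.45, 'ee_pos': [0.44, -0.2217, 0.1001], 'eef_rot': [0.0003, 1.5717, 0.0003], 'wrist_force': [0.2991, 0.2905, 0.6782], 'grip_width': 0.0498, 'joint_positions': [0.6656, 0.7946, -0.48, 2.0641, 0.8027, 0.4758, 1.1425]}
[311.17828107 256.71417026]
```

View pics/w51.png

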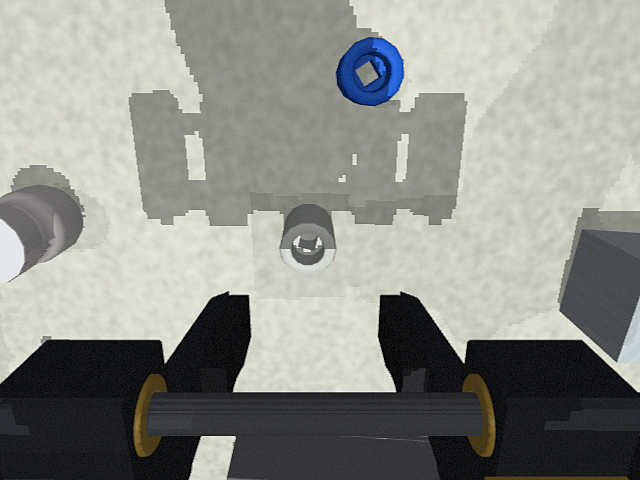

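View pics/s51.png

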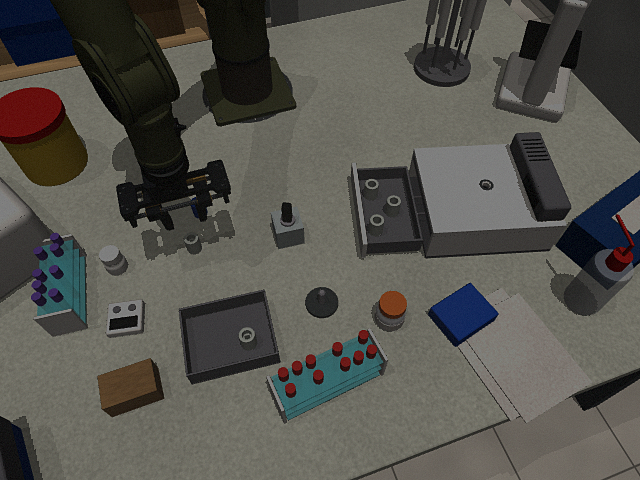

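carry_out --steps '[{"slide": [-0.0065,-0.003,-0.005],"turn": [0,0,0],"gripper": 0.05},{"slide": [0,0,-0.02],"turn": [0,0,0],"gripper": 0.05},{"slide": [0,0,-0.025],"turn": [0,0,0],"gripper": 0.05},{"slide": [0,0,-0.02],"turn": [0,0,0],"gripper": 0.05},{"slide": [0,0,-0.012],"turn": [0,0,0],"gripper": 0.05},{"slide": [0,0,0],"turn": [0,0,0],"gripper": 0.05},{"slide": [0,0,0],"turn": [0,0,0],"gripper": 0.05}]'

```text
time_s: 50.13
ee_pos: [0.4303, -0.2249, 0.0168]
eef_rot: [0.001, 1.577, 0.0]
wrist_force: [0.5, 0.3, 0.7]
grip_width: 0.05
```

Run:
```python
from h import *
o=r.observe();show(o); p=r.read_camera('wrist'); KV=cam(p,o); save(p,'w52'); print(proj(KV,[*o['ee_pos'][:2],.04]))
```

```text
{'time_s': 50.1333, 'ee_pos': [0.4303, -0.2249, 0.0168], 'eef_rot': [0.0008, 1.5771, 0.0001], 'wrist_force': [0.4892, 0.2807, 0.7189], 'grip_width': 0.05, 'joint_positions': [0.5337, 0.9295, -0.2425, 2.1066, 1.0054, 0.2321, 0.963]}
[310.00722768 348.5751813 ]
```

View pics/w52.png

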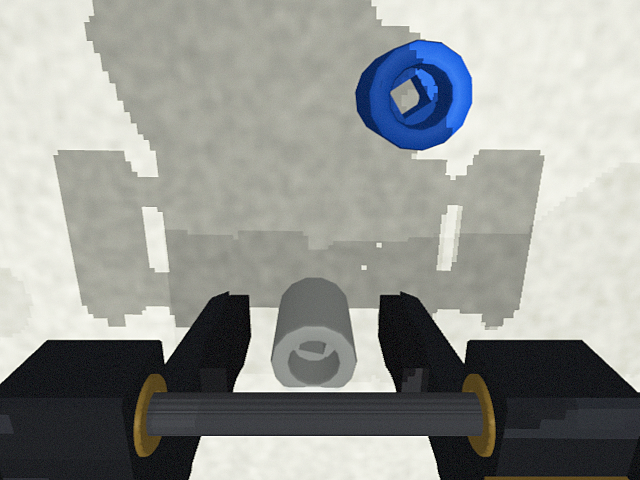

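carry_out --steps '[{"slide": [0.004,0,0],"turn": [0,0,0],"gripper": 0.05},{"slide": [0,0,0],"turn": [0,0,0],"gripper": 0.05},{"slide": [0,0,0],"turn": [0,0,0],"gripper": 0.02},{"slide": [0,0,0],"turn": [0,0,0],"gripper": 0.02},{"slide": [0,0,0],"turn": [0,0,0],"gripper": 0.02},{"slide": [0,0,0],"turn": [0,0,0],"gripper": 0.02},{"slide": [0,0,0],"turn": [0,0,0],"gripper": 0.02}]'

```text
time_s: 50.77
ee_pos: [0.4348, -0.2254, 0.0175]
eef_rot: [0.001, 1.575, -0.001]
wrist_force: [-0.1, -0.6, 4.1]
grip_width: 0.0293
```

Run:
```python
from h import *
o=r.observe();show(o); p=r.read_camera('wrist'); KV=cam(p,o); crop(p,'z53',220,230,190,150,3.5); print(proj(KV,[*o['ee_pos'][:2],.04]))
```

```text
{'time_s': 50.7667, 'ee_pos': [0.4348, -0.2254, 0.0175], 'eef_rot': [0.0012, 1.5752, -0.001], 'wrist_force': [-0.0621, -0.6195, 4.1443], 'grip_width': 0.0293, 'joint_positions': [0.5398, 0.93, -0.2569, 2.0956, 0.9961, 0.2469, 0.9706]}
[309.9888095  347.37600953]
```

View pics/z53.png

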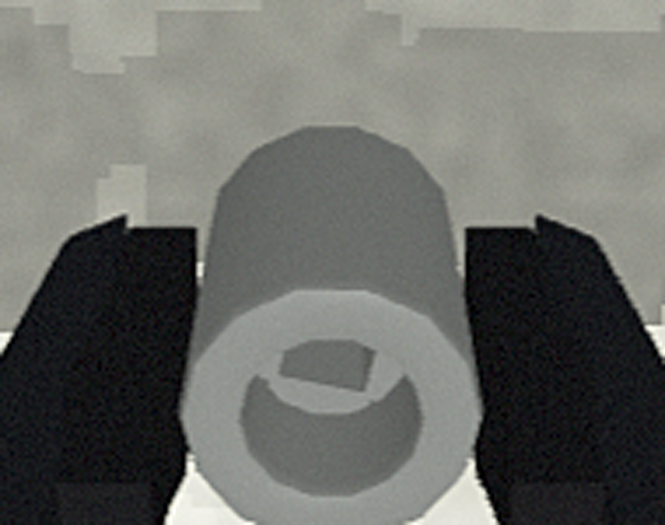

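carry_out --steps '[{"slide": [0,0,0.015],"turn": [0,0,0],"gripper": 0.02},{"slide": [0,0,0.03],"turn": [0,0,0],"gripper": 0.02},{"slide": [0,0,0.035],"turn": [0,0,0],"gripper": 0.02},{"slide": [0.015,0.015,0],"turn": [0,0,0],"gripper": 0.02},{"slide": [0.027,0.027,0],"turn": [0,0,0],"gripper": 0.02},{"slide": [0.027,0.027,0],"turn": [0,0,0],"gripper": 0.02},{"slide": [0.027,0.027,0],"turn": [0,0,0],"gripper": 0.02},{"slide": [0.027,0.027,0],"turn": [0,0,0],"gripper": 0.02},{"slide": [0.027,0.027,0],"turn": [0,0,0],"gripper": 0.02},{"slide": [0.027,0.027,0],"turn": [0,0,0],"gripper": 0.02}]'

```text
time_s: 51.65
ee_pos: [0.6124, -0.0468, 0.097]
eef_rot: [0.001, 1.576, -0.0]
wrist_force: [1.0, -0.5, -1.1]
grip_width: 0.0289
```

carry_out --steps '[{"slide": [0.02,0.02,0],"turn": [0,0,0],"gripper": 0.02},{"slide": [0.007,0.01,-0.01],"turn": [0,0,0],"gripper": 0.02},{"slide": [0,0,0],"turn": [0,0,0],"gripper": 0.02},{"slide": [0,0,0],"turn": [0,0,0],"gripper": 0.02},{"slide": [0,0,0],"turn": [0,0,0],"gripper": 0.02},{"slide": [0,0,0],"turn": [0,0,0],"gripper": 0.02},{"slide": [0,0,0],"turn": [0,0,0],"gripper": 0.02}]'

```text
time_s: 52.23
ee_pos: [0.638, -0.0203, 0.0873]
eef_rot: [0.002, 1.576, -0.003]
wrist_force: [-0.1, -0.1, 0.6]
grip_width: 0.0288
```

Run:
```python
from h import *
o=r.observe();show(o); p=r.read_camera('wrist'); KV=cam(p,o); crop(p,'z54',220,180,190,200,3)
```

```text
{'time_s': 52.2333, 'ee_pos': [0.638, -0.0203, 0.0873], 'eef_rot': [0.0017, 1.5762, -0.0032], 'wrist_force': [-0.1488, -0.1238, 0.6256], 'grip_width': 0.0288, 'joint_positions': [0.2439, 0.951, -0.5403, 1.6164, 0.6487, 0.7665, 0.9738]}
```

View pics/z54.png

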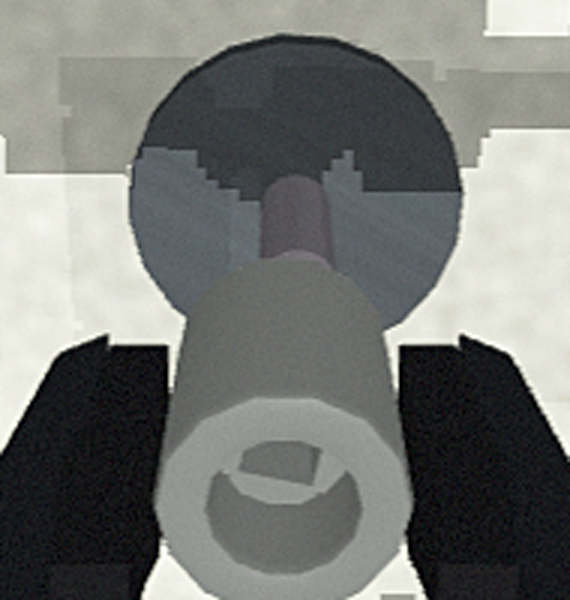

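carry_out --steps '[{"slide": [0.0005,0.001,-0.01],"turn": [0,0,0],"gripper": 0.02},{"slide": [0,0,-0.006],"turn": [0,0,0],"gripper": 0.02},{"slide": [0,0,0],"turn": [0,0,0],"gripper": 0.02},{"slide": [0,0,-0.006],"turn": [0,0,0],"gripper": 0.02},{"slide": [0,0,-0.005],"turn": [0,0,0],"gripper": 0.02},{"slide": [0,0,0],"turn": [0,0,0],"gripper": 0.02},{"slide": [0,0,0],"turn": [0,0,0],"gripper": 0.02}]'

```text
time_s: 52.87
ee_pos: [0.639, -0.0172, 0.0598]
eef_rot: [0.001, 1.576, -0.0]
wrist_force: [-0.4, -0.2, -0.2]
grip_width: 0.0291
```

Run:
```python
from h import *
o=r.observe();show(o); p=r.read_camera('wrist'); KV=cam(p,o); crop(p,'z55',220,180,190,200,3)
```

```text
{'time_s': 52.8667, 'ee_pos': [0.639, -0.0172, 0.0598], 'eef_rot': [0.0011, 1.5763, -0.0005], 'wrist_force': [-0.3621, -0.1998, -0.2305], 'grip_width': 0.0291, 'joint_positions': [0.2283, 0.989, -0.5182, 1.6215, 0.6745, 0.7229, 0.9519]}
```

View pics/z55.png

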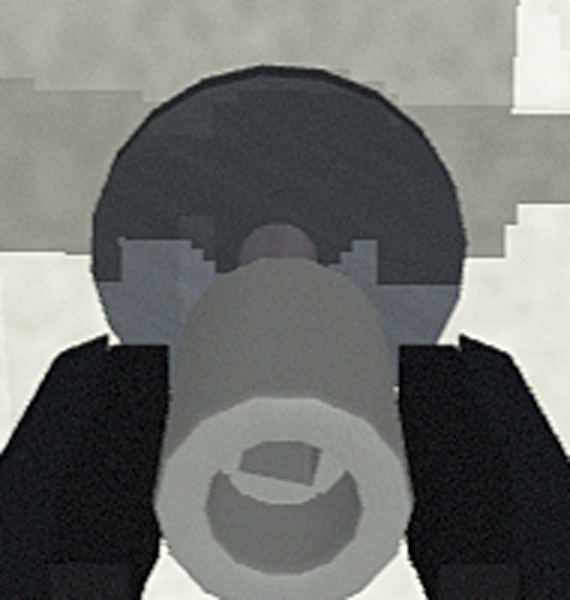

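carry_out --steps '[{"slide": [0,-0.001,-0.004],"turn": [0,0,0],"gripper": 0.02},{"slide": [0,0,-0.004],"turn": [0,0,0],"gripper": 0.02},{"slide": [0,0,-0.003],"turn": [0,0,0],"gripper": 0.02},{"slide": [0,0,0],"turn": [0,0,0],"gripper": 0.02},{"slide": [0,0,0],"turn": [0,0,0],"gripper": 0.02}]'

```text
time_s: 53.33
ee_pos: [0.6395, -0.0181, 0.0497]
eef_rot: [0.001, 1.575, -0.001]
wrist_force: [-1.0, 0.5, 4.2]
grip_width: 0.0292
```

carry_out --steps '[{"slide": [0,0,-0.002],"turn": [0,0,0],"gripper": 0.02},{"slide": [0,0,0],"turn": [0,0,0],"gripper": 0.02},{"slide": [0,0,0],"turn": [0,0,0],"gripper": 0.02}]'

```text
time_s: 53.58
ee_pos: [0.6398, -0.0181, 0.0492]
eef_rot: [0.001, 1.574, -0.001]
wrist_force: [-3.4, -1.2, 14.7]
grip_width: 0.0296
```

This one jams too, at the web height with 14.7 N, so it is bad. To the bin.

carry_out --steps '[{"slide": [0,0,0.012],"turn": [0,0,0],"gripper": 0.02},{"slide": [0,0,0.03],"turn": [0,0,0],"gripper": 0.02},{"slide": [0,0,0.03],"turn": [0,0,0],"gripper": 0.02},{"slide": [-0.005,-0.025,0],"turn": [0,0,0],"gripper": 0.02},{"slide": [0,-0.037,0],"turn": [0,0,0],"gripper": 0.02},{"slide": [0,-0.037,0],"turn": [0,0,0],"gripper": 0.02},{"slide": [0,-0.037,0],"turn": [0,0,0],"gripper": 0.02},{"slide": [0,-0.037,0],"turn": [0,0,0],"gripper": 0.02},{"slide": [0,-0.037,0],"turn": [0,0,0],"gripper": 0.02},{"slide": [0,-0.002,0],"turn": [0,0,0],"gripper": 0.02}]'

```text
time_s: 54.42
ee_pos: [0.6323, -0.2424, 0.1184]
eef_rot: [0.004, 1.577, -0.017]
wrist_force: [-1.2, -1.6, -1.0]
grip_width: 0.0295
```

carry_out --steps '[{"slide": [0,0,0],"turn": [0,0,0],"gripper": 0.02},{"slide": [0,0,0],"turn": [0,0,0],"gripper": 0.02},{"slide": [0,0,0],"turn": [0,0,0],"gripper": 0.02}]'

```text
time_s: 54.67
ee_pos: [0.6346, -0.2277, 0.1194]
eef_rot: [0.001, 1.575, 0.003]
wrist_force: [-0.1, 0.2, 0.3]
grip_width: 0.0297
```

Run:
```python
from h import *
o=r.observe();show(o); p=r.read_camera('wrist'); KV=cam(p,o); save(p,'w56')
```

```text
{'time_s': 54.6667, 'ee_pos': [0.6346, -0.2277, 0.1194], 'eef_rot': [0.0006, 1.5752, 0.0032], 'wrist_force': [-0.1041, 0.2293, 0.2775], 'grip_width': 0.0297, 'joint_positions': [0.5745, 0.9578, -0.6041, 1.4797, 0.628, 0.9083, 1.3464]}
```

View pics/w56.png

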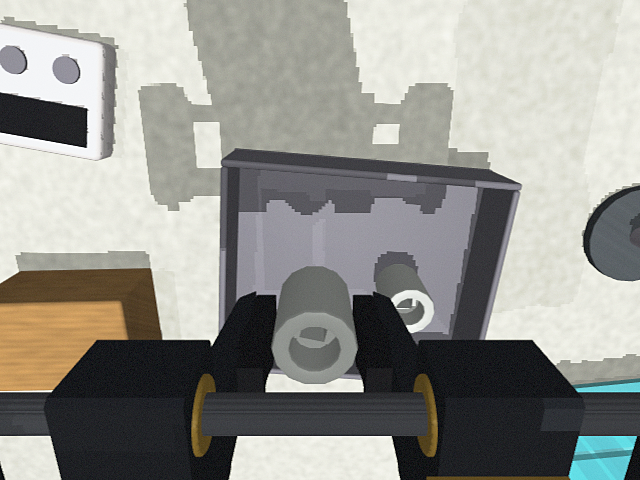

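carry_out --steps '[{"slide": [0,0,-0.025],"turn": [0,0,0],"gripper": 0.02},{"slide": [0,0,-0.03],"turn": [0,0,0],"gripper": 0.02},{"slide": [0,0,-0.025],"turn": [0,0,0],"gripper": 0.02},{"slide": [0,0,-0.012],"turn": [0,0,0],"gripper": 0.02},{"slide": [0,0,-0.003],"turn": [0,0,0],"gripper": 0.02},{"slide": [0,0,0],"turn": [0,0,0],"gripper": 0.02},{"slide": [0,0,0],"turn": [0,0,0],"gripper": 0.044},{"slide": [0,0,0],"turn": [0,0,0],"gripper": 0.044},{"slide": [0,0,0],"turn": [0,0,0],"gripper": 0.044},{"slide": [0,0,0],"turn": [0,0,0],"gripper": 0.044}]'

```text
time_s: 55.55
ee_pos: [0.6351, -0.2304, 0.0255]
eef_rot: [0.001, 1.574, -0.001]
wrist_force: [-0.6, -0.5, -0.3]
grip_width: 0.0441
```

carry_out --steps '[{"slide": [0,0,0.015],"turn": [0,0,0],"gripper": 0.044},{"slide": [0,0,0.035],"turn": [0,0,0],"gripper": 0.044},{"slide": [0,0,0.035],"turn": [0,0,0],"gripper": 0.044},{"slide": [0,0,0.035],"turn": [0,0,0],"gripper": 0.044},{"slide": [0,0.005,0.01],"turn": [0,0,0],"gripper": 0.044}]'

```text
time_s: 55.97
ee_pos: [0.6375, -0.2266, 0.1616]
eef_rot: [0.001, 1.566, -0.004]
wrist_force: [2.4, 0.6, 0.7]
grip_width: 0.0441
```

Run:
```python
from h import *
o=r.observe();show(o); p=r.read_camera('wrist'); KV=cam(p,o); save(p,'w57')
```

```text
{'time_s': 55.9667, 'ee_pos': [0.6375, -0.2266, 0.1616], 'eef_rot': [0.001, 1.5655, -0.0043], 'wrist_force': [2.3625, 0.6446, 0.7155], 'grip_width': 0.0441, 'joint_positions': [0.5811, 0.9064, -0.6271, 1.4568, 0.5971, 0.9677, 1.3632]}
```

View pics/w57.png

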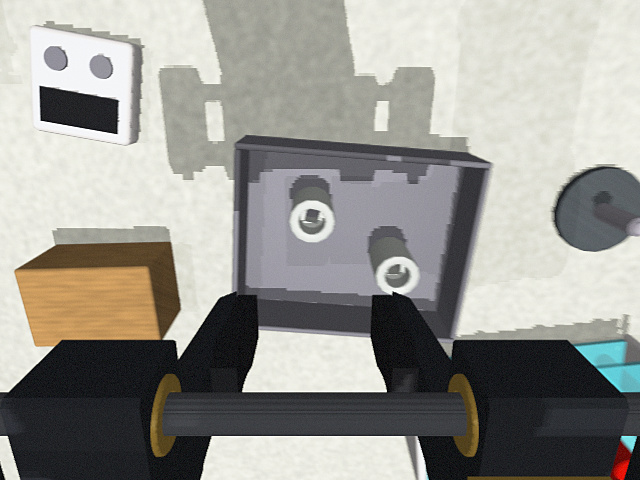

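carry_out --steps '[{"slide": [-0.005,0.012,0],"turn": [0,0,7],"gripper": 0.0},{"slide": [-0.015,0.026,0],"turn": [0,0,7],"gripper": 0.0},{"slide": [-0.015,0.026,0],"turn": [0,0,7],"gripper": 0.0},{"slide": [-0.015,0.026,0],"turn": [0,0,7],"gripper": 0.0},{"slide": [-0.015,0.026,0],"turn": [0,0,7],"gripper": 0.0},{"slide": [-0.015,0.026,0],"turn": [0,0,7],"gripper": 0.0},{"slide": [-0.015,0.026,0],"turn": [0,0,7],"gripper": 0.0},{"slide": [-0.015,0.026,0],"turn": [0,0,7],"gripper": 0.0},{"slide": [-0.015,0.026,0],"turn": [0,0,7],"gripper": 0.0},{"slide": [-0.015,0.026,0],"turn": [0,0,7],"gripper": 0.0}]'

```text
time_s: 56.85
ee_pos: [0.4929, 0.0216, 0.1541]
eef_rot: [-0.954, 1.358, 0.951]
wrist_force: [0.4, -0.2, 0.1]
grip_width: 0.0004
```

carry_out --steps '[{"slide": [-0.015,0.026,0],"turn": [0,0,5],"gripper": 0.0},{"slide": [-0.015,0.017,0],"turn": [0,0,0],"gripper": 0.0},{"slide": [-0.0075,0.006,0],"turn": [0,0,0],"gripper": 0.0},{"slide": [0,0,-0.02],"turn": [0,0,0],"gripper": 0.0},{"slide": [0,0,-0.03],"turn": [0,0,0],"gripper": 0.0},{"slide": [0,0,-0.03],"turn": [0,0,0],"gripper": 0.0},{"slide": [0,0,0],"turn": [0,0,0],"gripper": 0.0},{"slide": [0,0,0],"turn": [0,0,0],"gripper": 0.0},{"slide": [0,0,0],"turn": [0,0,0],"gripper": 0.0}]'

```text
time_s: 57.6
ee_pos: [0.4569, 0.0702, 0.0751]
eef_rot: [-1.016, 1.325, 1.012]
wrist_force: [-0.0, 1.0, 0.3]
grip_width: 0.0004
```

Run:
```python
from h import *
o=r.observe();show(o); p=r.read_camera('wrist'); KV=cam(p,o); save(p,'w58')
p=r.read_camera('scene'); save(p,'s58')
```

```text
{'time_s': 57.6, 'ee_pos': [0.4569, 0.0702, 0.0751], 'eef_rot': [-1.0161, 1.3255, 1.0122], 'wrist_force': [-0.0388, 0.9654, 0.348], 'grip_width': 0.0004, 'joint_positions': [0.1847, 0.8919, -0.7348, 2.1541, 1.1933, 0.5996, 1.423]}
```

View pics/w58.png

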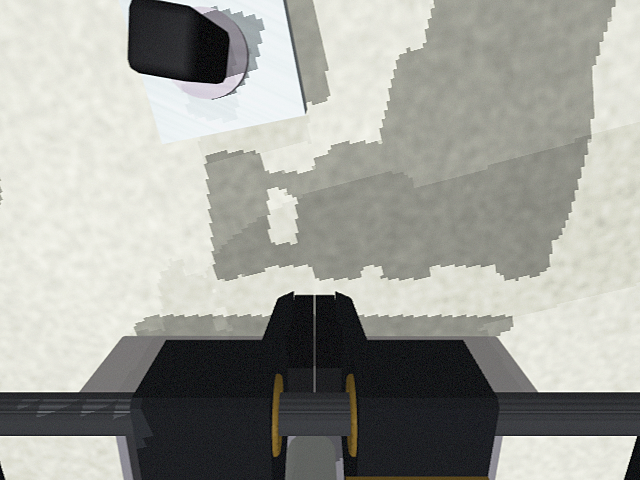

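View pics/s58.png

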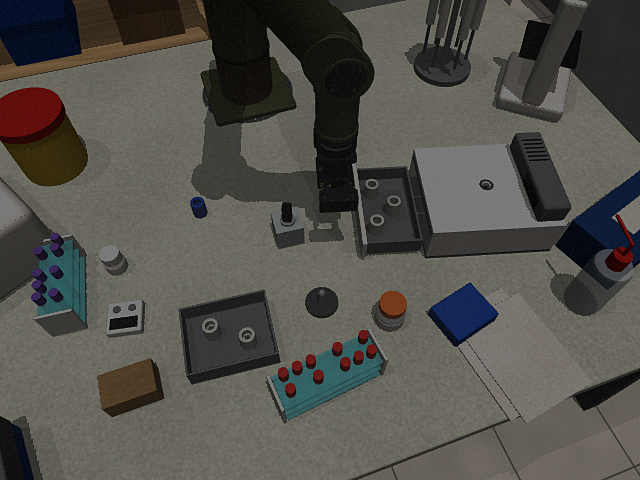

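carry_out --steps '[{"slide": [0,0,-0.02],"turn": [0,0,0],"gripper": 0.0},{"slide": [0,0,-0.01],"turn": [0,0,0],"gripper": 0.0},{"slide": [0.0026,0.0097,0],"turn": [0,0,0],"gripper": 0.0},{"slide": [0.0026,0.0097,0],"turn": [0,0,0],"gripper": 0.0},{"slide": [0.0016,0.0058,0],"turn": [0,0,0],"gripper": 0.0},{"slide": [0.0016,0.0058,0],"turn": [0,0,0],"gripper": 0.0},{"slide": [0.0016,0.0058,0],"turn": [0,0,0],"gripper": 0.0},{"slide": [0.0016,0.0058,0],"turn": [0,0,0],"gripper": 0.0},{"slide": [0.0016,0.0058,0],"turn": [0,0,0],"gripper": 0.0},{"slide": [0,0,0],"turn": [0,0,0],"gripper": 0.0}]'

```text
time_s: 58.53
ee_pos: [0.4702, 0.1184, 0.0444]
eef_rot: [-1.017, 1.327, 1.011]
wrist_force: [-1.0, -3.8, 1.9]
grip_width: 0.0002
```

carry_out --steps '[{"slide": [0.0016,0.0058,0],"turn": [0,0,0],"gripper": 0.0},{"slide": [0.0021,0.0077,0],"turn": [0,0,0],"gripper": 0.0},{"slide": [0.0021,0.0077,0],"turn": [0,0,0],"gripper": 0.0},{"slide": [0.0021,0.0077,0],"turn": [0,0,0],"gripper": 0.0},{"slide": [0.0021,0.0077,0],"turn": [0,0,0],"gripper": 0.0},{"slide": [0.0021,0.0077,0],"turn": [0,0,0],"gripper": 0.0},{"slide": [0.0021,0.0077,0],"turn": [0,0,0],"gripper": 0.0},{"slide": [0.0021,0.0077,0],"turn": [0,0,0],"gripper": 0.0},{"slide": [0.0016,0.0058,0],"turn": [0,0,0],"gripper": 0.0},{"slide": [0,0,0],"turn": [0,0,0],"gripper": 0.0}]'

```text
time_s: 59.37
ee_pos: [0.4877, 0.1829, 0.044]
eef_rot: [-1.017, 1.328, 1.011]
wrist_force: [-1.9, -3.8, 3.5]
grip_width: 0.0004
```

Run:
```python
from h import *
show(); p=r.read_camera('top'); crop(p,'t59',90,180,200,150,4); p=r.read_camera('scene'); crop(p,'s59',300,120,280,160,2.8)
```

```text
{'time_s': 59.3667, 'ee_pos': [0.4877, 0.1829, 0.044], 'eef_rot': [-1.0174, 1.3284, 1.0106], 'wrist_force': [-1.9453, -3.7683, 3.5218], 'grip_width': 0.0004, 'joint_positions': [-0.0224, 0.9895, -0.7409, 1.9869, 1.146, 0.6733, 1.3408]}
```

View pics/s59.png

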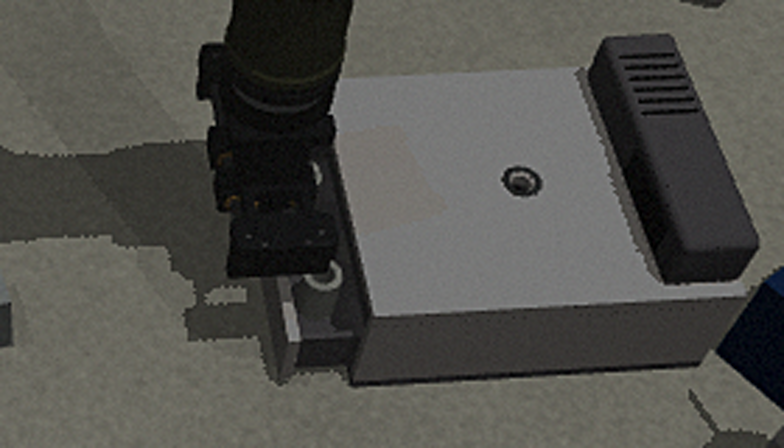

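carry_out --steps '[{"slide": [0.0016,0.0058,0],"turn": [0,0,0],"gripper": 0.0},{"slide": [0.0016,0.0058,0],"turn": [0,0,0],"gripper": 0.0},{"slide": [0.0016,0.0058,0],"turn": [0,0,0],"gripper": 0.0},{"slide": [0.0016,0.0058,0],"turn": [0,0,0],"gripper": 0.0},{"slide": [0.0016,0.0058,0],"turn": [0,0,0],"gripper": 0.0},{"slide": [0,0,0],"turn": [0,0,0],"gripper": 0.0}]'

```text
time_s: 59.97
ee_pos: [0.4944, 0.2072, 0.0438]
eef_rot: [-1.022, 1.336, 1.006]
wrist_force: [-4.3, -11.8, 7.9]
grip_width: 0.0004
```

carry_out --steps '[{"slide": [0.001,0.0039,0],"turn": [0,0,0],"gripper": 0.0},{"slide": [0.001,0.0039,0],"turn": [0,0,0],"gripper": 0.0},{"slide": [0,0,0],"turn": [0,0,0],"gripper": 0.0},{"slide": [0,0,0],"turn": [0,0,0],"gripper": 0.0}]'

```text
time_s: 60.3
ee_pos: [0.4973, 0.2179, 0.0436]
eef_rot: [-1.018, 1.331, 1.01]
wrist_force: [-1.1, -5.8, 1.2]
grip_width: 0.0003
```

Run:
```python
from h import *
show(); p=r.read_camera('scene'); crop(p,'s60',360,130,120,140,5)
```

```text
{'time_s': 60.3, 'ee_pos': [0.4973, 0.2179, 0.0436], 'eef_rot': [-1.0177, 1.3306, 1.0096], 'wrist_force': [-1.051, -5.7967, 1.1882], 'grip_width': 0.0003, 'joint_positions': [-0.0723, 1.0082, -0.7567, 1.919, 1.1013, 0.716, 1.3548]}
```

View pics/s60.png

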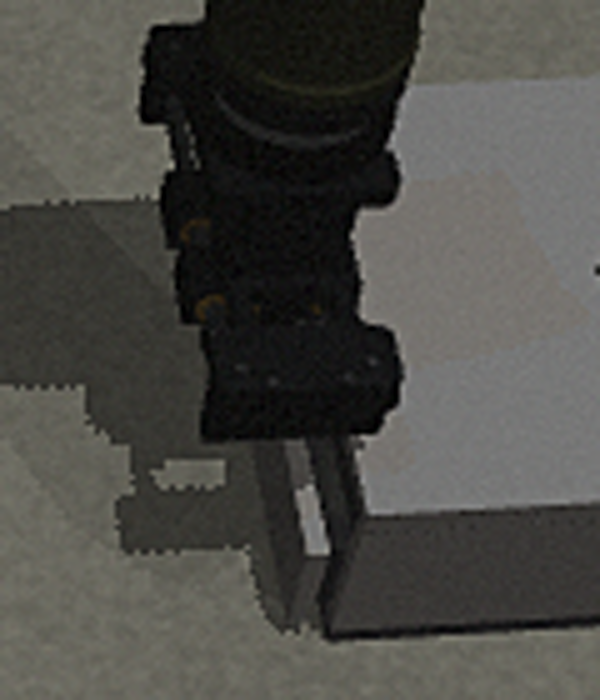

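carry_out --steps '[{"slide": [0.0008,0.0029,0],"turn": [0,0,0],"gripper": 0.0},{"slide": [0.0008,0.0029,0],"turn": [0,0,0],"gripper": 0.0},{"slide": [0,0,0],"turn": [0,0,0],"gripper": 0.0},{"slide": [0,0,0],"turn": [0,0,0],"gripper": 0.0}]'

```text
time_s: 60.68
ee_pos: [0.4989, 0.224, 0.0436]
eef_rot: [-1.017, 1.33, 1.01]
wrist_force: [-0.4, -6.2, 1.9]
grip_width: 0.0003
```

carry_out --steps '[{"slide": [0.0008,0.0029,0],"turn": [0,0,0],"gripper": 0.0},{"slide": [0.0005,0.0019,0],"turn": [0,0,0],"gripper": 0.0},{"slide": [0,0,0],"turn": [0,0,0],"gripper": 0.0},{"slide": [0,0,0],"turn": [0,0,0],"gripper": 0.0}]'

```text
time_s: 61.02
ee_pos: [0.4991, 0.2246, 0.0436]
eef_rot: [-1.022, 1.337, 1.006]
wrist_force: [-4.8, -13.0, 9.4]
grip_width: 0.0004
```

carry_out --steps '[{"slide": [0.0008,0.0029,0],"turn": [0,0,0],"gripper": 0.0},{"slide": [0,0,0],"turn": [0,0,0],"gripper": 0.0},{"slide": [0,0,0],"turn": [0,0,0],"gripper": 0.0},{"slide": [0,0,0],"turn": [0,0,0],"gripper": 0.0}]'

```text
time_s: 61.35
ee_pos: [0.4991, 0.2245, 0.0435]
eef_rot: [-1.025, 1.342, 1.002]
wrist_force: [-7.0, -17.0, 14.9]
grip_width: 0.0005
```

Run:
```python
from h import *
show(); p=r.read_camera('scene'); crop(p,'s61',360,130,120,140,5)
```

```text
{'time_s': 61.35, 'ee_pos': [0.4991, 0.2245, 0.0435], 'eef_rot': [-1.0249, 1.3424, 1.0025], 'wrist_force': [-7.0442, -17.0119, 14.928], 'grip_width': 0.0005, 'joint_positions': [-0.0888, 1.0136, -0.7588, 1.8973, 1.0838, 0.7404, 1.3609]}
```

View pics/s61.png

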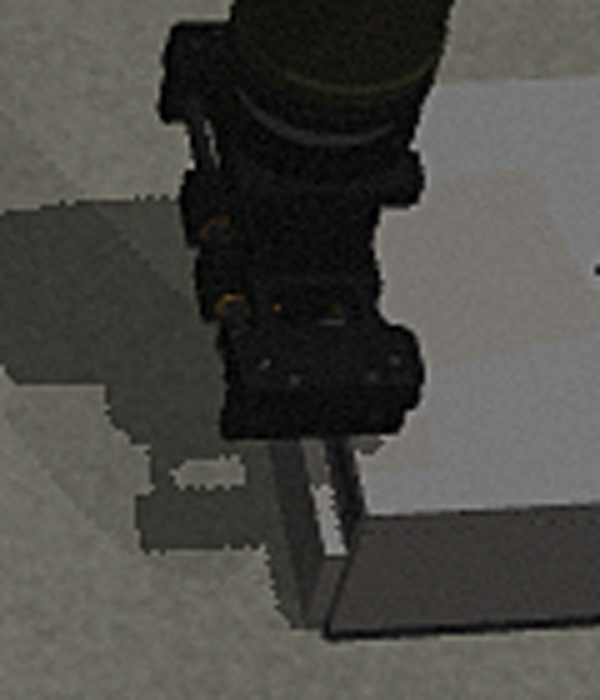

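Run:
```python
import cv2
a=cv2.imread('pics/scene0.png')[130:270,360:480]; cv2.imwrite('pics/s0c.png',cv2.resize(a,None,fx=5,fy=5,interpolation=cv2.INTER_CUBIC))
```

```text
(no output)
```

View pics/s0c.png

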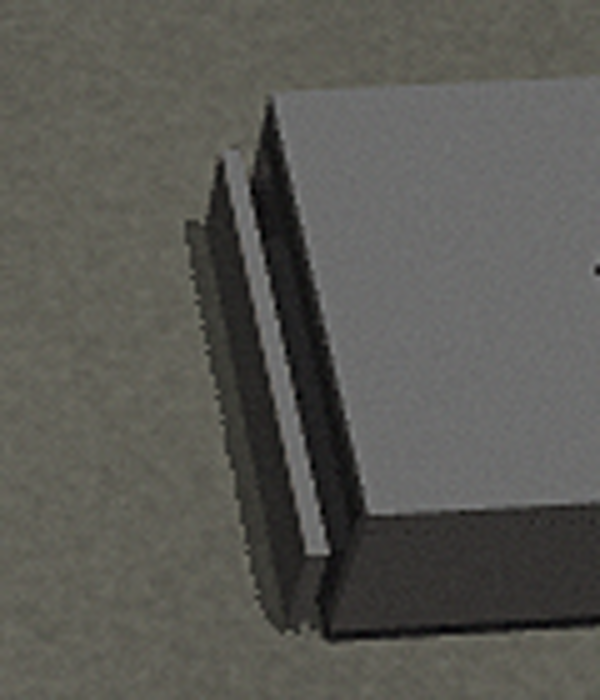

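The panel is now deeper than its latched pose was, at the stop. I back off and check the latch.

carry_out --steps '[{"slide": [-0.0013,-0.0048,0],"turn": [0,0,0],"gripper": 0.0},{"slide": [-0.0013,-0.0048,0],"turn": [0,0,0],"gripper": 0.0},{"slide": [-0.0021,-0.0077,0],"turn": [0,0,0],"gripper": 0.0},{"slide": [-0.004,-0.0145,0],"turn": [0,0,0],"gripper": 0.0},{"slide": [-0.0052,-0.0193,0],"turn": [0,0,0],"gripper": 0.0},{"slide": [-0.0052,-0.0193,0.02],"turn": [0,0,0],"gripper": 0.0},{"slide": [0,0,0.04],"turn": [0,0,0],"gripper": 0.0},{"slide": [0,0,0.04],"turn": [0,0,0],"gripper": 0.0},{"slide": [-0.01,-0.02,0.04],"turn": [0,0,0],"gripper": 0.0},{"slide": [0,-0.02,0.02],"turn": [0,0,0],"gripper": 0.0}]'

```text
time_s: 62.23
ee_pos: [0.4736, 0.1294, 0.2049]
eef_rot: [-1.017, 1.315, 1.016]
wrist_force: [0.4, 0.1, 1.1]
grip_width: 0.0003
```

Run:
```python
from h import *
show(); p=r.read_camera('scene'); save(p,'s62'); crop(p,'s62c',360,130,120,140,5)
p=r.read_camera('top'); save(p,'t62')
```

```text
{'time_s': 62.2333, 'ee_pos': [0.4736, 0.1294, 0.2049], 'eef_rot': [-1.0171, 1.315, 1.0164], 'wrist_force': [0.4221, 0.1306, 1.15], 'grip_width': 0.0003, 'joint_positions': [0.2168, 0.7292, -0.972, 1.9811, 0.8042, 0.87, 1.6845]}
```

View pics/s62c.png

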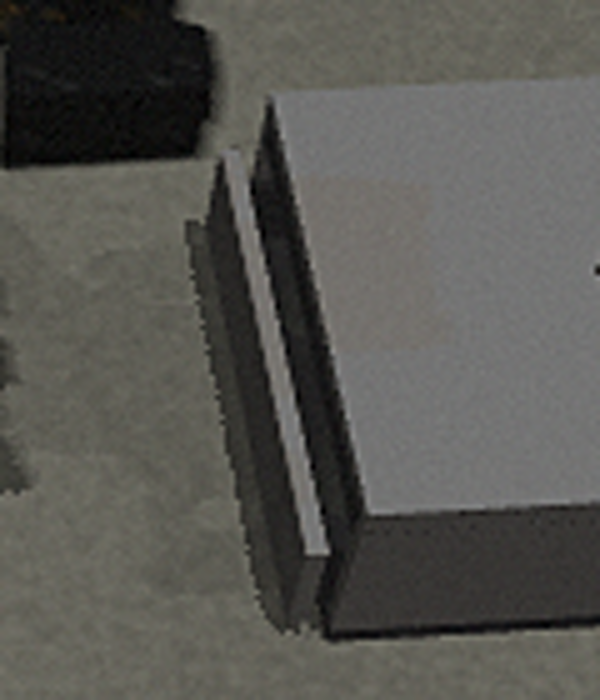

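View pics/s62.png

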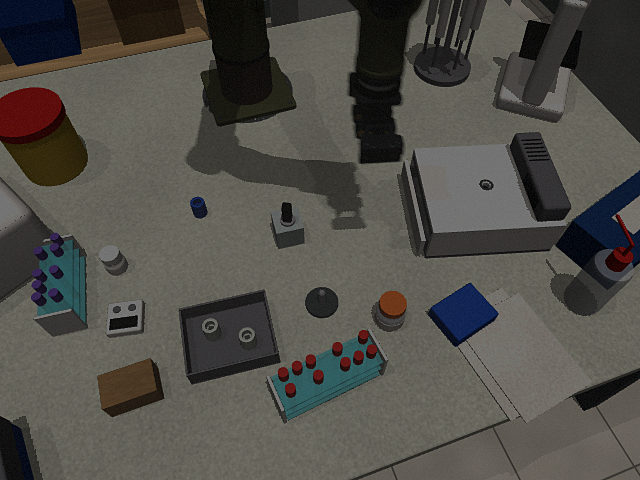

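View pics/t62.png

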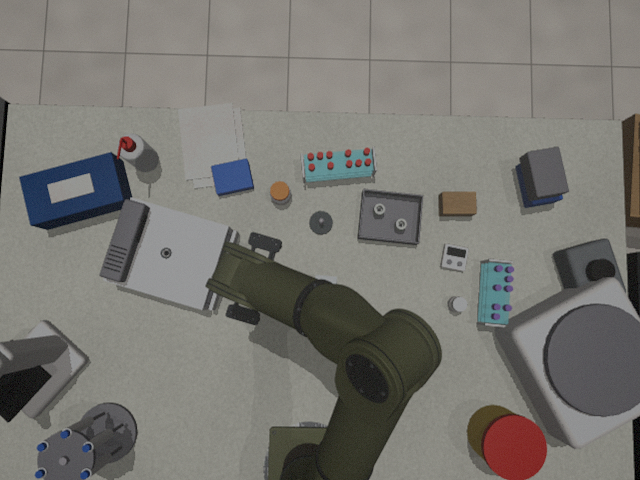

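carry_out --steps '[{"slide": [0,0,0],"turn": [0,0,0],"gripper": 0.0},{"slide": [0,0,0],"turn": [0,0,0],"gripper": 0.0},{"slide": [0,0,0],"turn": [0,0,0],"gripper": 0.0},{"slide": [0,0,0],"turn": [0,0,0],"gripper": 0.0},{"slide": [0,0,0],"turn": [0,0,0],"gripper": 0.0},{"slide": [0,0,0],"turn": [0,0,0],"gripper": 0.0}]'

```text
time_s: 62.83
ee_pos: [0.4731, 0.126, 0.2]
eef_rot: [-1.016, 1.327, 1.014]
wrist_force: [-0.5, -0.1, 1.1]
grip_width: 0.0003
```

Run:
```python
from h import *
show(); p=r.read_camera('scene')
a=cv2.imread('pics/scene0.png')[190:260,255:325]; b=p['image'][190:260,255:325,::-1]
cv2.imwrite('pics/pin.png',cv2.resize(np.hstack([a,b]),None,fx=5.5,fy=5.5,interpolation=cv2.INTER_CUBIC))
# change map vs start
d=np.abs(cv2.imread('pics/scene0.png').astype(int)-p['image'][:,:,::-1]).max(2)
for n,(c,w) in {'jar':((112,260),16),'timer':((127,318),20),'swab':((130,387),32),'cup':((390,310),17),'slide':((463,314),30)}.items():
    print(n,d[c[1]-w:c[1]+w,c[0]-w:c[0]+w].mean())
```

```text
{'time_s': 62.8333, 'ee_pos': [0.4731, 0.126, 0.2], 'eef_rot': [-1.0161, 1.3265, 1.0135], 'wrist_force': [-0.5347, -0.0849, 1.1407], 'grip_width': 0.0003, 'joint_positions': [0.2142, 0.7363, -0.963, 1.9826, 0.808, 0.8706, 1.6809]}
jar 8.095703125
timer 7.989375
swab 7.01318359375
cup 7.440311418685121
slide 7.538611111111111
```

View pics/pin.png

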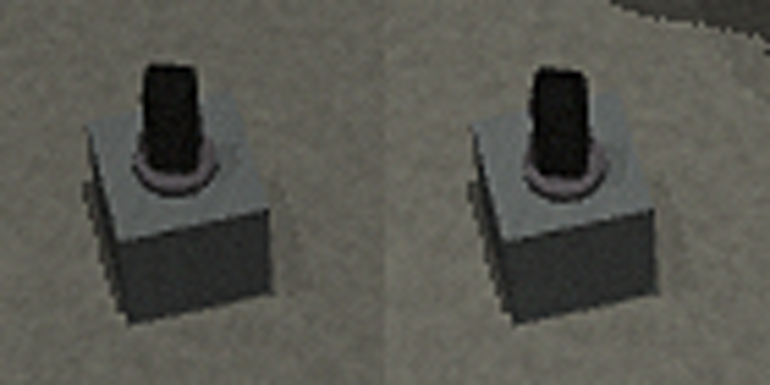

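The pin stands upright with its collar on the stand, the tray panel is back at its latched position, and the other items have not moved. I hand the job in.

```bash
python3 -c "
from plant import r
print(r.job_done())"
```

```text
the job is handed in; nothing more can be done
None
```

The job is done and handed in at about 63 s of the 210 s allowed. No verdict is reported back.

- **Pin and tray:** I took the release pin from its stand and pushed it through the access hole until the tray sprang out. The pin is back upright in the stand, with its collar on the stand's top.
- **Good sleeves:** I tried all five sleeves on the gauge post. Three slid down to the base and stand in the tray. I released only the first one on the post. The other two I lowered to within 1–2 mm of the base, by the arm's reading, without letting go.
- **Bad sleeves:** The other two jammed with the underside about 25 mm above the base, at 9 N and 15 N. Both stand in the reject bin.
- **Closing the tray:** I pushed the tray in to its stop with about 18 N, then backed off. The panel stayed in the same place as in the first picture, so it is latched.

**Last checks:** The final pictures show the two rejects in the bin, the pin upright, and the jar, timer, boxes and cup where they started. The sleeves inside the shut tray are hidden. They were still standing when I last saw them, just before pushing the tray home.

**Departures from plan:**
- One good sleeve had been knocked a few centimetres aside during the run. I found it again and handled it normally.
- One bad sleeve was gripped higher than planned because the arm was at a joint limit.

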